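# Clip the washed test rods in self-closing forceps and hang them to dry

## Robot

A 6-joint arm with a two-finger parallel gripper is mounted at the origin on the work surface. World frame = base frame: x ahead of the robot, y to its left, z up, the work surface at z = 0. Lengths are in m, angles in rad, forces in N, time in s.
With the tool pointing down it reaches from about 0.35 to 0.85 m from the base axis. Payload 8.1 kg.
Tool frame: the origin (TCP) lies between the finger pads; the fingertips stand nose_length ahead of it and the grasp point (between the pads) lies 2 mm behind it (nose_length is the distance from the TCP to the fingertips, in m); z points along the fingers, x is the direction in which the jaws open and shut, and the axes are right-handed (so a half turn about z gives the same grasp; the last joint's range is limited). The gripper opens to 93 mm and grips with 3 to 60 N. Pads are 15 mm wide; open, the fingers measure 128 mm over their backs; the gripper's body (75 mm by 188 mm) begins 65 mm behind the grasp point.
Start: joints at [-1.276, 0.13, 1.488, -0, 1.523, -0.085], TCP at [0.222, -0.557, 0.236] pointing down, gripper open.
Joint ranges: [-2.96, 2.96], [-0.89, 2.26], [0.02, 2.5], [-1.34, 4.48], [0, 2.73], [-2.66, 2.66]. Speed limits (rad/s): [2.39, 2.39, 2.79, 3.14, 3.14, 3.14].

## Interface

Orientations are given as a rotation vector (axis times angle).
In Python, from plant import * gives the robot as it stands.
- The arm moves only by the tool carry_out, never from a script. Its argument "steps" is a list of rows, each an object with "xyz": the shift along the world's x, y, z in cm, a list of three; "rot": the turn, a rotation vector about the world's x, y, z in degrees, a list of three. In form: [{"xyz": [tx, ty, tz], "rot": [rx, ry, rz]}, ...]. A call has 1 to 10 rows; each row is the pose to reach, as a shift and turn from the pose commanded when the call began; what a row does not reach only later rows make up. A row lasts 1/10 s, in which the tool goes at most 50 mm and 8.59 degrees, less where a joint would pass 70% of its speed; a pose out of reach is approached as far as the arm can. A call with a gripper value outside its range is refused whole. "grip" is the opening, from 0 (shut) to 1 (fully open), set as the call begins (left out, the last holds). The fingers move at their own pace and stop on an object; "force" is the grip in N (left out, the last holds). Time passes only in rows, so rows that repeat a pose let the fingers close. It gives the time, the measured TCP pose, the force and the opening at its end, in the units of the state.
- read_state(): the state, without advancing time (a new reading comes with each control period).
- read_camera(name): name is "side" or "top"; returns the picture (480x640x3 uint8, red, green, blue); there is no depth.
- calibration(name): a dict with "fov_y" (degrees; the focal length in pixels is half the picture's height over the tangent of half this angle, whatever the lens; pixels are square), "cx", "cy" (the principal point, pixels), "xyz" and "attitude" of the camera in the world. Camera axes: x right, y down, z forward; pixel columns grow to the right and rows downward; lengths in m; the calibration is good to about 2 mm. A picture is of the moment at which its call begins. calibration takes no time and is no camera call.
- close_job(): hands the job in, once; it reports no verdict.
The state is a dict: "t": time; "q": joint angles; "dq": joint speeds; "joint_torque": joint torques, N m; "tool_pos": TCP position; "orientation": TCP orientation; "force": force on the tool from outside, world axes, zero at the start; "wrist_torque": the same for the moment, N m; "opening": finger opening in m.
Only numpy, scipy, OpenCV 4.12 (cv2) and the standard library are available. Lean on these libraries where they do the work, as an engineer would, in place of code of your own. Each camera call takes 0.05 s, during which the arm holds its last target.

## Task

Hang every steel test rod on the drip mat up to dry: one at a time, lay a rod in the vee cradle and let it settle, squeeze a pair of self-closing forceps from the rack open, lower them over the middle of the rod and let them spring shut on it, then lift the forceps with the rod and hang them by their eye on a free peg of the drying stand, one pair to a peg. At the end each rod must hang level in its forceps, and the beaker, the jar and the wash bottle must stay where they stand.

Things in the scene. Friction and masses are not known exactly. Their poses are not given: they have to be found in the camera images.
- rod0_mid (a point): Mid-point of a steel test rod (may be absent): round, 14 mm diameter, 80 mm long, 90 g; the last 6 mm at each end is a square collar, 20 by 20 mm, so the plain part is 68 mm long. Lies on the white drip mat (top 3 mm above the table), its axis 10 mm above the mat. x axis: along the rod; y and z turn as it rolls.
- rod1_mid (a point): Mid-point of a steel test rod (may be absent): round, 14 mm diameter, 80 mm long, 90 g; the last 6 mm at each end is a square collar, 20 by 20 mm, so the plain part is 68 mm long. Lies on the white drip mat (top 3 mm above the table), its axis 10 mm above the mat. x axis: along the rod; y and z turn as it rolls.
- rod2_mid (a point): Mid-point of a steel test rod (may be absent): round, 14 mm diameter, 80 mm long, 90 g; the last 6 mm at each end is a square collar, 20 by 20 mm, so the plain part is 68 mm long. Lies on the white drip mat (top 3 mm above the table), its axis 10 mm above the mat. x axis: along the rod; y and z turn as it rolls.
- rod3_mid (a point): Mid-point of a steel test rod (may be absent): round, 14 mm diameter, 80 mm long, 90 g; the last 6 mm at each end is a square collar, 20 by 20 mm, so the plain part is 68 mm long. Lies on the white drip mat (top 3 mm above the table), its axis 10 mm above the mat. x axis: along the rod; y and z turn as it rolls.
- vee (a point): Where a rod's mid-point rests in the fixed aluminium vee cradle, 55 mm above the table. x: along the rod; z up. Two 8 mm thick 90-degree vee notches, mouth 40 mm, tops 10 mm above the rod's axis, stand 24 mm either side, 40 mm free between, down to a base 8 mm thick. The round part rests in them, collars outside, with 6 mm end play either way. A rod let go off centre rolls to the middle.
- forceps0_grip (a point): Squeeze point of steel self-closing forceps, 65 g, tips down in the white rack, z up. Dark spring pads face +y and -y, 39 mm over all; squeezed to 23 mm (10 to 12 N) they open the jaws fully. Between them a rigid plate 36 mm wide along x, from 31 mm below to 15 above: gripped across the 36 mm it carries the forceps shut. The eye, a hole 20 mm across along y in a 28 mm ring 8 thick, is centred 27 mm above.
- forceps0_jaws (a point): Centre between the jaws, 97 mm straight below the squeeze point. Jaws are 16 mm wide along x, reach 9 mm lower, and cup a rod lying along x from +y and -y with this point on its axis. Open, the lips are 25 mm apart: they can be lowered over a rod. In the rack the forceps stand in a row along x, 62 mm apart, plates' lower corners between low fences; lift 90 mm to clear.
- forceps0_a (a joint): Jaw angle of these forceps, rad: 0 shut on nothing, about 0.04 shut on a rod, 0.2 fully open. Both jaws move together and spring shut when let go.
- forceps1_grip (a point): Squeeze point of steel self-closing forceps, 65 g, tips down in the white rack, z up. Dark spring pads face +y and -y, 39 mm over all; squeezed to 23 mm (10 to 12 N) they open the jaws fully. Between them a rigid plate 36 mm wide along x, from 31 mm below to 15 above: gripped across the 36 mm it carries the forceps shut. The eye, a hole 20 mm across along y in a 28 mm ring 8 thick, is centred 27 mm above.
- forceps1_jaws (a point): Centre between the jaws, 97 mm straight below the squeeze point. Jaws are 16 mm wide along x, reach 9 mm lower, and cup a rod lying along x from +y and -y with this point on its axis. Open, the lips are 25 mm apart: they can be lowered over a rod. In the rack the forceps stand in a row along x, 62 mm apart, plates' lower corners between low fences; lift 90 mm to clear.
- forceps1_a (a joint): Jaw angle of these forceps, rad: 0 shut on nothing, about 0.04 shut on a rod, 0.2 fully open. Both jaws move together and spring shut when let go.
- forceps2_grip (a point): Squeeze point of steel self-closing forceps, 65 g, tips down in the white rack, z up. Dark spring pads face +y and -y, 39 mm over all; squeezed to 23 mm (10 to 12 N) they open the jaws fully. Between them a rigid plate 36 mm wide along x, from 31 mm below to 15 above: gripped across the 36 mm it carries the forceps shut. The eye, a hole 20 mm across along y in a 28 mm ring 8 thick, is centred 27 mm above.
- forceps2_jaws (a point): Centre between the jaws, 97 mm straight below the squeeze point. Jaws are 16 mm wide along x, reach 9 mm lower, and cup a rod lying along x from +y and -y with this point on its axis. Open, the lips are 25 mm apart: they can be lowered over a rod. In the rack the forceps stand in a row along x, 62 mm apart, plates' lower corners between low fences; lift 90 mm to clear.
- forceps2_a (a joint): Jaw angle of these forceps, rad: 0 shut on nothing, about 0.04 shut on a rod, 0.2 fully open. Both jaws move together and spring shut when let go.
- forceps3_grip (a point): Squeeze point of steel self-closing forceps, 65 g, tips down in the white rack, z up. Dark spring pads face +y and -y, 39 mm over all; squeezed to 23 mm (10 to 12 N) they open the jaws fully. Between them a rigid plate 36 mm wide along x, from 31 mm below to 15 above: gripped across the 36 mm it carries the forceps shut. The eye, a hole 20 mm across along y in a 28 mm ring 8 thick, is centred 27 mm above.
- forceps3_jaws (a point): Centre between the jaws, 97 mm straight below the squeeze point. Jaws are 16 mm wide along x, reach 9 mm lower, and cup a rod lying along x from +y and -y with this point on its axis. Open, the lips are 25 mm apart: they can be lowered over a rod. In the rack the forceps stand in a row along x, 62 mm apart, plates' lower corners between low fences; lift 90 mm to clear.
- forceps3_a (a joint): Jaw angle of these forceps, rad: 0 shut on nothing, about 0.04 shut on a rod, 0.2 fully open. Both jaws move together and spring shut when let go.
- peg0 (a point): A point on the axis of one of four steel pegs of the drying stand, 35 mm out from its crossbar, about 200 mm above the table. The peg, 7 mm thick, runs from the crossbar along this point's -x, rising 8 degrees; its tip is 30 mm beyond this point and 4 mm higher. Pegs are 105 mm apart along y; the crossbar's top is level with this point. A hung eye's centre rests 7 mm below the peg's axis.
- peg1 (a point): A point on the axis of one of four steel pegs of the drying stand, 35 mm out from its crossbar, about 200 mm above the table. The peg, 7 mm thick, runs from the crossbar along this point's -x, rising 8 degrees; its tip is 30 mm beyond this point and 4 mm higher. Pegs are 105 mm apart along y; the crossbar's top is level with this point. A hung eye's centre rests 7 mm below the peg's axis.
- peg2 (a point): A point on the axis of one of four steel pegs of the drying stand, 35 mm out from its crossbar, about 200 mm above the table. The peg, 7 mm thick, runs from the crossbar along this point's -x, rising 8 degrees; its tip is 30 mm beyond this point and 4 mm higher. Pegs are 105 mm apart along y; the crossbar's top is level with this point. A hung eye's centre rests 7 mm below the peg's axis.
- peg3 (a point): A point on the axis of one of four steel pegs of the drying stand, 35 mm out from its crossbar, about 200 mm above the table. The peg, 7 mm thick, runs from the crossbar along this point's -x, rising 8 degrees; its tip is 30 mm beyond this point and 4 mm higher. Pegs are 105 mm apart along y; the crossbar's top is level with this point. A hung eye's centre rests 7 mm below the peg's axis.
- beaker: Small glass beaker standing on the table, 52 mm across, 60 mm tall; origin at the centre of its foot. Not to be disturbed.
- washbottle: White plastic wash bottle standing on the table, 60 mm across, 150 mm tall; origin at the centre of its foot. Not to be disturbed.
- jar: Amber glass jar with a black lid standing on the table, 54 mm across, 75 mm tall; origin at the centre of its foot. Not to be disturbed.

How it is judged:
By the outcome, as a careful person would: the job done as asked, in the order asked, and still so for the second after the job is handed in, with the robot touching nothing.
Of rod0, rod1, rod2, rod3 only 3 to 4 are there at a start; the rules pass over those that are not, and their reading is None.
At some moment in a run one of rod0, rod1, rod2, rod3 may be knocked a few centimetres aside while the robot is not near it.
It also fails if it takes over 210 s, if anything falls off the work surface, if the arm or the gripper's body presses on something with over 40 N, if the wrist force passes 120 N, or if a joint passes its speed limit or range.

## Working session

There is one attempt and no reset: what is moved stays moved. The work goes in short steps, Python scripts to look and compute and a tool call to move; the robot and the scene stay as the last step left them, time stands still between calls to the robot, and variables do not carry over. Pictures are saved under pics/ and viewed, and the job is handed in when it is done.

Besides the shell and the picture viewer there is one more tool, called after "Request:" as name([rows], argument=value, ...), one row to a line, values as JSON. carry_out: Moves the arm, as the interface text tells. Its arguments: {"type":"object","properties":{"steps":{"type":"array","items":{"type":"object","properties":{"xyz":{"type":"array","items":{"type":"number"}},"rot":{"type":"array","items":{"type":"number"}}}}},"grip":{"type":"number"},"force":{"type":"number"}},"required":["steps"]}

```bash
ls; mkdir -p pics
python3 - <<'E'
from plant import *
import cv2
print(read_state())
for n in("top","side"):
    print(n,calibration(n)); cv2.imwrite(f"pics/{n}0.png",read_camera(n)[:,:,::-1])
E
```

```text
pics
{'t': 0.0, 'q': array([-1.27637448e+00,  1.31140831e-01,  1.48924463e+00,  1.47032476e-06,
        1.52296966e+00, -8.54225123e-02]), 'dq': array([ 1.40871736e-04, -3.16661180e-04,  4.13102586e-05,  2.12029534e-03,
        1.02948449e-03,  1.07737601e-03]), 'joint_torque': array([ 1.55583446e-03, -5.59836388e+01, -4.91757274e+01,  7.70857651e-02,
        3.54033115e-02, -1.35720325e-04]), 'tool_pos': array([ 0.22232481, -0.5567371 ,  0.23461857]), 'orientation': array([-2.59994667e+00,  1.76150509e+00,  2.14892234e-03]), 'force': array([-0.5276847 , -0.62173693,  0.13321408]), 'wrist_torque': array([ 0.01369535,  0.04469288, -0.02100558]), 'opening': 0.09306845868672128}
top {'fov_y': 54.029857243526436, 'cx': 310.0259452821818, 'cy': 238.51327879180667, 'xyz': array([ 0.28688309, -0.05168515,  1.1848782 ]), 'attitude': array([-2.05291008,  2.14537701, -0.24739632])}
side {'fov_y': 56.53337161960665, 'cx': 319.1923362153518, 'cy': 237.29791021232398, 'xyz': array([0.11822927, 0.61057213, 0.76274801]), 'attitude': array([-0.73834722,  2.54359328, -1.21879102])}
```

View pics/top0.png

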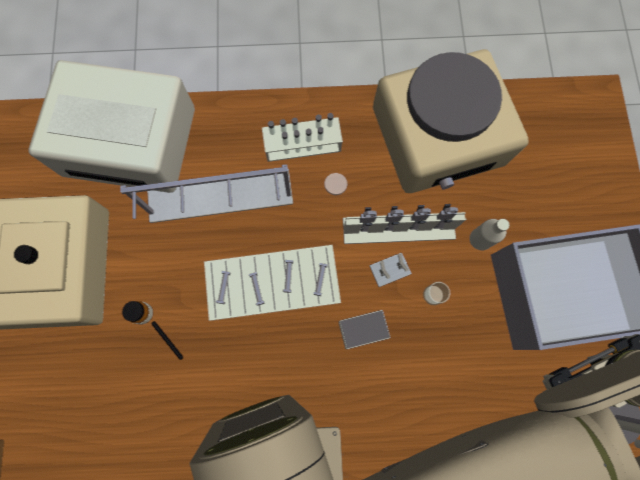

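View pics/side0.png

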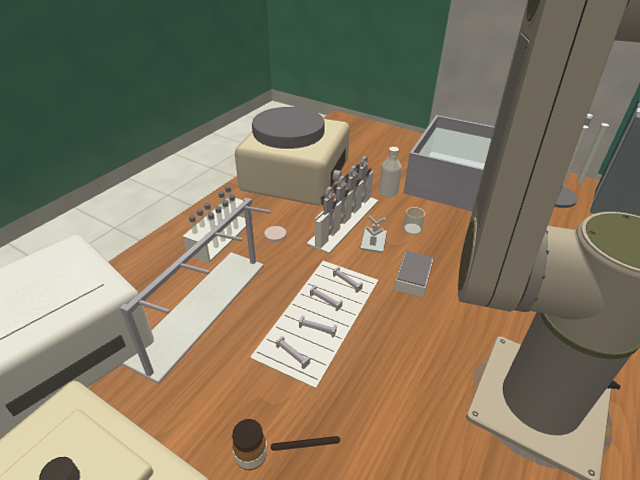

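```bash
cat > h.py <<'E'
from plant import *
import numpy as np, cv2
from scipy.spatial.transform import Rotation as R
def cam(n):
    c=calibration(n); f=240/np.tan(np.radians(c['fov_y']/2))
    return c,f,R.from_rotvec(c['attitude']).as_matrix()
def ray(n,u,v):
    c,f,M=cam(n); d=M@np.array([(u-c['cx'])/f,(v-c['cy'])/f,1]); return c['xyz'],d/np.linalg.norm(d)
def plane(n,u,v,z):
    o,d=ray(n,u,v); return o+d*(z-o[2])/d[2]
def tri(pt,ps):
    (o1,d1),(o2,d2)=ray("top",*pt),ray("side",*ps)
    A=np.stack([d1,-d2],1); s=np.linalg.lstsq(A,o2-o1,rcond=None)[0]
    a=o1+s[0]*d1;b=o2+s[1]*d2
    return (a+b)/2,np.linalg.norm(a-b)
def proj(n,p):
    c,f,M=cam(n); q=M.T@(np.asarray(p)-c['xyz']); return q[:2]/q[2]*f+[c['cx'],c['cy']]
def snap(n,tag,box=None,s=1):
    im=read_camera(n); cv2.imwrite(f"pics/{tag}_raw.png",im[:,:,::-1])
    crop(f"pics/{tag}_raw.png",f"pics/{tag}.png",box,s); return im
def crop(src,dst,box,s):
    im=cv2.imread(src)
    if box: x0,y0,x1,y1=box; im=im[y0:y1,x0:x1]
    cv2.imwrite(dst,cv2.resize(im,None,fx=s,fy=s,interpolation=cv2.INTER_CUBIC))
E
python3 - <<'E'
from h import *
crop("pics/top0.png","pics/a.png",(330,180,530,330),4)
crop("pics/top0.png","pics/b.png",(110,155,350,330),3.3)
crop("pics/side0.png","pics/c.png",(290,130,450,270),4.2)
crop("pics/side0.png","pics/d.png",(110,180,390,390),2.8)
for n,uv in (("top",(365,330)),("top",(205,262)),("top",(338,247)),("top",(340,307)),("top",(208,318)),("top",(0,100))): print(uv,plane(n,*uv,0.003).round(3))
for n,uv in (("side",(326,262)),("side",(378,278)),("side",(318,385)),("side",(251,353))): print(uv,plane(n,*uv,0.003).round(3))
E
```

```text
(365, 330) [ 0.328 -0.186  0.003]
(205, 262) [0.516 0.209 0.003]
(338, 247) [ 0.54  -0.132  0.003]
(340, 307) [ 0.387 -0.128  0.003]
(208, 318) [0.375 0.201 0.003]
(0, 100) [0.999 0.782 0.003]
(326, 262) [ 0.539 -0.115  0.003]
(378, 278) [ 0.403 -0.134  0.003]
(318, 385) [0.37  0.193 0.003]
(251, 353) [0.524 0.204 0.003]
```

View pics/a.png

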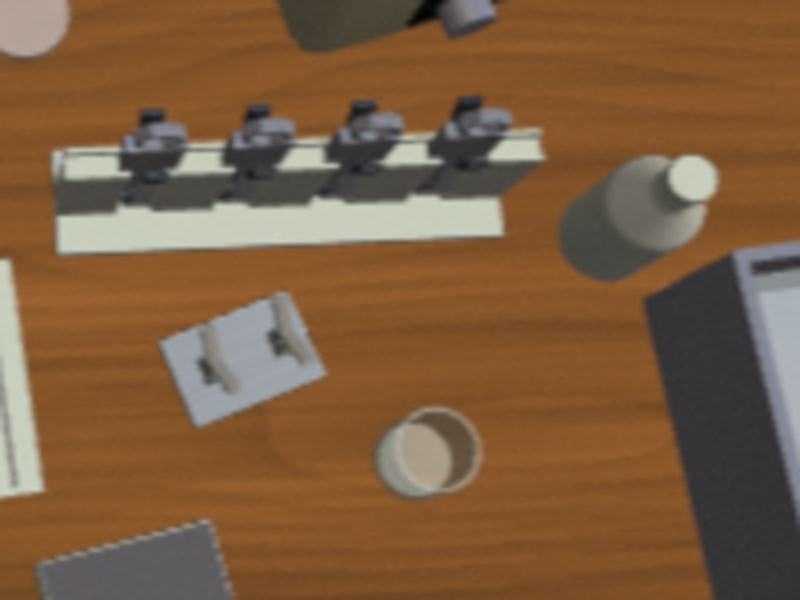

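View pics/b.png

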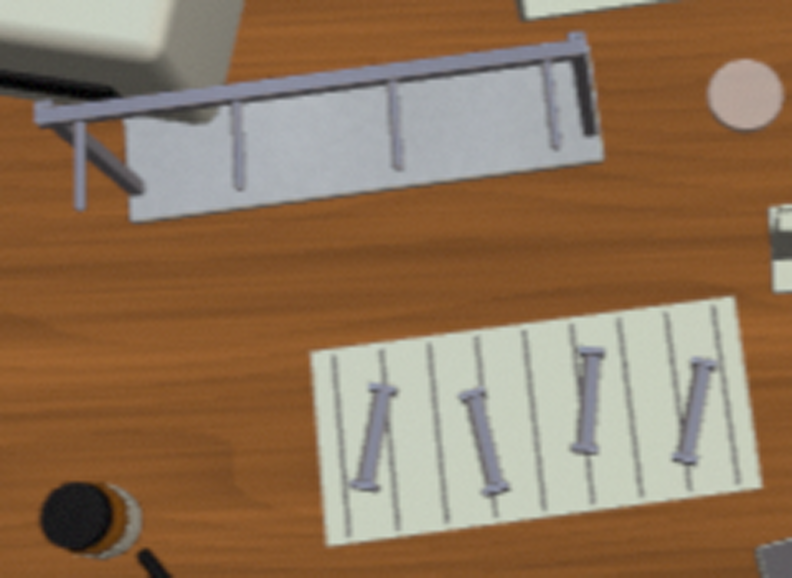

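View pics/c.png

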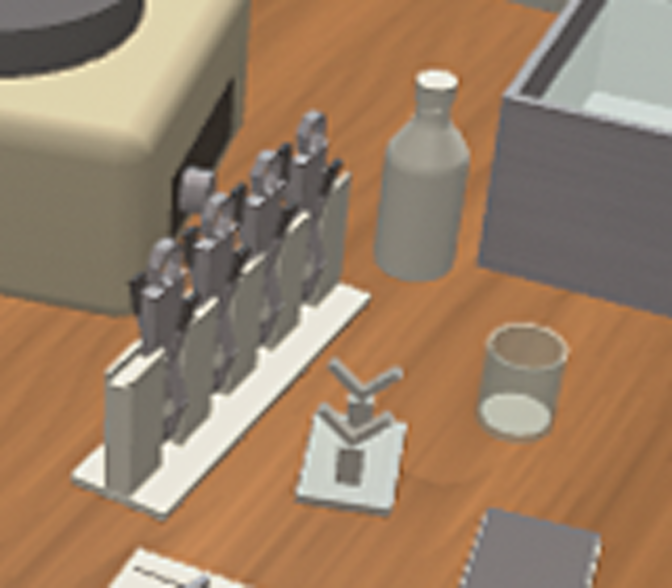

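View pics/d.png

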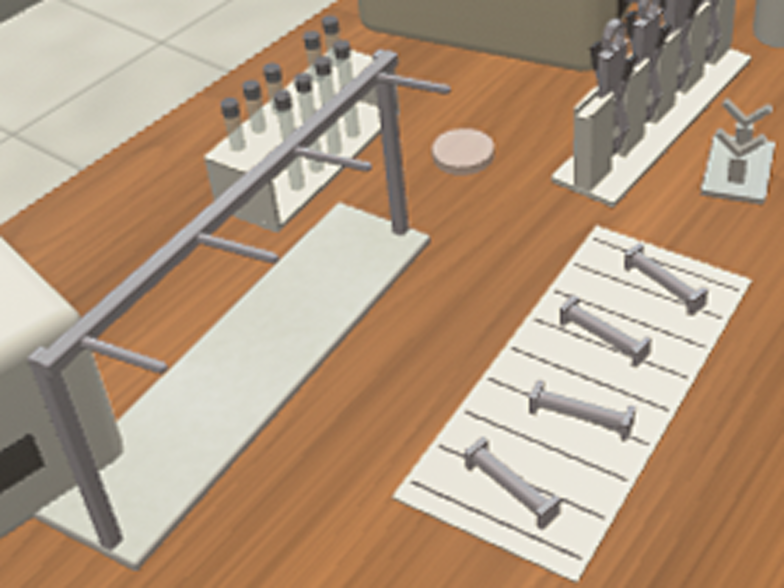

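```bash
cat >> h.py <<'E'
def rods(im=None,n="top"):
    if im is None: im=read_camera(n)
    I=im.astype(int)
    hsv=cv2.cvtColor(im,cv2.COLOR_RGB2HSV)
    m=((I[:,:,2]>=I[:,:,0]+3)&(I.sum(2)<560)&(I.sum(2)>150)).astype(np.uint8)
    # restrict to mat region in world
    poly=np.array([proj(n,p) for p in MAT]).astype(np.int32)
    k=np.zeros(m.shape,np.uint8); cv2.fillPoly(k,[poly],1); m&=k
    out=[]
    cs,_=cv2.findContours(m,cv2.RETR_EXTERNAL,cv2.CHAIN_APPROX_NONE)
    for c in cs:
        if cv2.contourArea(c)<60: continue
        mm=np.zeros_like(m); cv2.drawContours(mm,[c],-1,1,-1)
        r=cv2.minAreaRect(c)
        (w,h)=r[1]; b=cv2.boxPoints(r)
        e=[(b[i]+b[(i+1)%4])/2 for i in range(4)]
        i=0 if np.linalg.norm(e[0]-e[2])>np.linalg.norm(e[1]-e[3]) else 1
        p=[plane(n,*e[i],.013),plane(n,*e[i+2],.013)]
        ys,xs=np.nonzero(mm); cen=plane(n,xs.mean(),ys.mean(),.013)
        d=p[0]-p[1]; a=np.degrees(np.arctan2(d[1],d[0]))
        if a>90:a-=180
        if a<=-90:a+=180
        out.append((r[0],((p[0]+p[1])/2)[:2].round(4),cen[:2].round(4),round(np.linalg.norm(d),4),round(a,1),len(xs)))
    return out
MAT=[(.535,.215,.003),(.555,-.135,.003),(.385,-.14,.003),(.36,.205,.003)]
E
python3 - <<'E'
from h import *
im=cv2.imread("pics/top0.png")[:,:,::-1].copy()
im2=cv2.imread("pics/side0.png")[:,:,::-1].copy()
print(im[285,288],im[300,258],im[270,230],im2[297,320])
for r in rods(im): print(r)
print()
for r in rods(im2,"side"): print(r)
E
```

```text
[130 133 150] [125 123 128] [200 207 191] [107 102 101]
((256.0275573730469, 288.11407470703125), array([0.4427, 0.0794]), array([0.4423, 0.078 ]), np.float64(0.0801), np.float64(12.5), 136)
((222.17306518554688, 286.6346435546875), array([0.4501, 0.1637]), array([0.4495, 0.1619]), np.float64(0.08), np.float64(-11.4), 145)
((319.5787048339844, 278.6197204589844), array([ 0.4595, -0.0804]), array([ 0.4595, -0.0823]), np.float64(0.0798), np.float64(-14.4), 134)
((287.50225830078125, 275.46685791015625), array([ 4.711e-01, -3.000e-04]), array([ 0.4707, -0.0018]), np.float64(0.0797), np.float64(-5.7), 140)
```

Run:
```python
from h import *
crop("pics/top0.png","pics/a1.png",(362,245,422,290),13)
crop("pics/side0.png","pics/c1.png",(350,205,400,255),12)
im=cv2.imread("pics/top0.png")[:,:,::-1].copy(); I=im.astype(int)
m=((I[:,:,2]>=I[:,:,0]-5)&(I.sum(2)>400)).astype(np.uint8); k=np.zeros_like(m); k[250:290,365:420]=1
cs,_=cv2.findContours(m&k,cv2.RETR_EXTERNAL,cv2.CHAIN_APPROX_NONE)
c=max(cs,key=cv2.contourArea); r=cv2.minAreaRect(c); b=cv2.boxPoints(r); print(r)
P=np.array([plane("top",*x,.008)[:2] for x in b]); print(P.round(4),P.mean(0))
for i in range(4): d=P[(i+1)%4]-P[i]; print(np.linalg.norm(d),np.degrees(np.arctan2(d[1],d[0])))
```

```text
((390.10345458984375, 269.2586364746094), (22.840526580810547, 34.16794204711914), 68.19859313964844)
[[ 0.4891 -0.2098]
 [ 0.5182 -0.293 ]
 [ 0.4628 -0.3096]
 [ 0.4343 -0.2271]] [ 0.47611938 -0.25987807]
0.08815429761784178 -70.67884400582692
0.057809246331447475 -163.371590425426
0.08721887283427125 109.09158461790466
0.05742353650707104 17.545078166408363
```

View pics/a1.png

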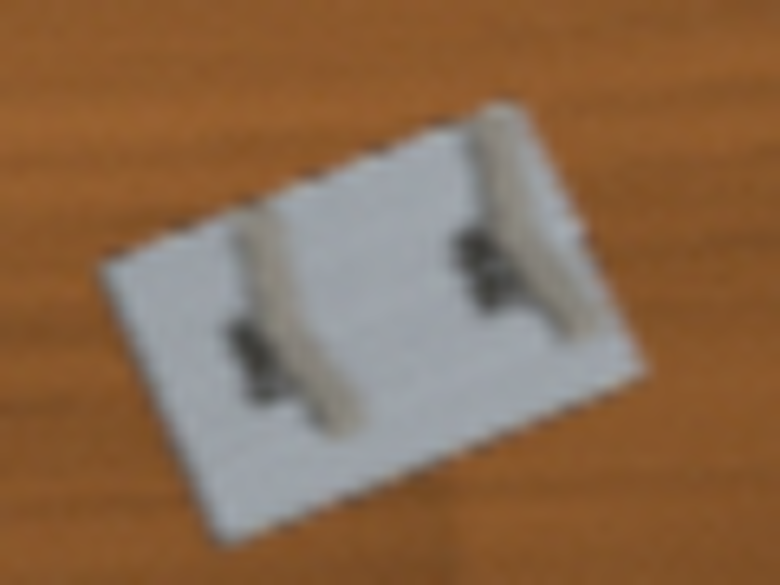

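View pics/c1.png

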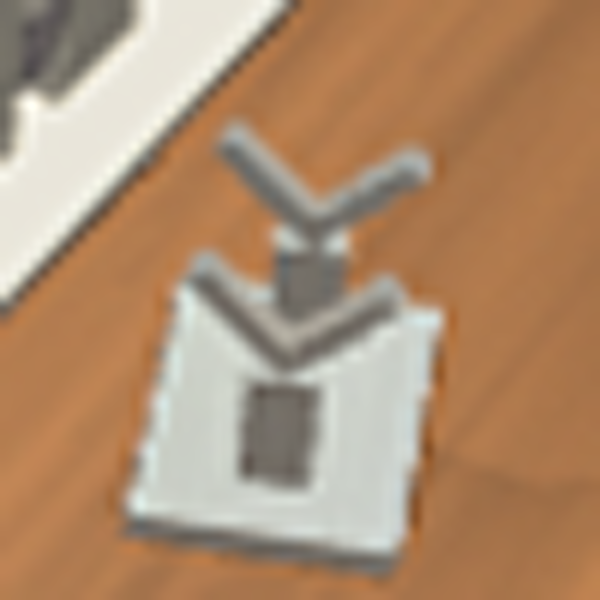

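Run:
```python
from h import *
T=[(381.6,261.2),(388.2,278.1),(400.1,253.5),(406.6,270.4)]
S=[(367.1,226.8),(382.9,229.2),(369.6,216.3),(385,218.8)]
for t,s in zip(T,S): print(tri(t,s), plane("top",*t,.065),plane("side",*s,.065))
print(proj("top",(.476,-.260,.008)),proj("side",(.476,-.26,.008)))
crop("pics/top0.png","pics/a2.png",(338,195,472,248),6)
crop("pics/side0.png","pics/c2.png",(305,150,385,255),5.7)
for r in ((.4705,-.001),(.4427,.079),(.45,.163),(.4595,-.081)): print(proj("side",r+(.013,)))
```

```text
(array([ 0.48781863, -0.23131461,  0.06205447]), np.float64(8.142761446992205e-05)) [ 0.48733061 -0.23083136  0.065     ] [ 0.48622426 -0.22778255  0.065     ]
(array([ 0.44721337, -0.24328917,  0.063216  ]), np.float64(0.002832779483292032)) [ 0.44559759 -0.24338776  0.065     ] [ 0.4477728  -0.24083228  0.065     ]
(array([ 0.50480087, -0.2782834 ,  0.05993876]), np.float64(0.000940963875201272)) [ 0.50427235 -0.27712785  0.065     ] [ 0.50154649 -0.2719587   0.065     ]
(array([ 0.46374588, -0.28976005,  0.06076057]), np.float64(0.0017193774729197323)) [ 0.46225345 -0.28910282  0.065     ] [ 0.46250737 -0.28416081  0.065     ]
[390.18156481 269.22800655] [374.28389616 238.73360832]
[325.87080978 297.97500315]
[317.5308057  326.24068437]
[292.37326872 352.13547654]
[347.16711816 279.13788991]
```

View pics/a2.png

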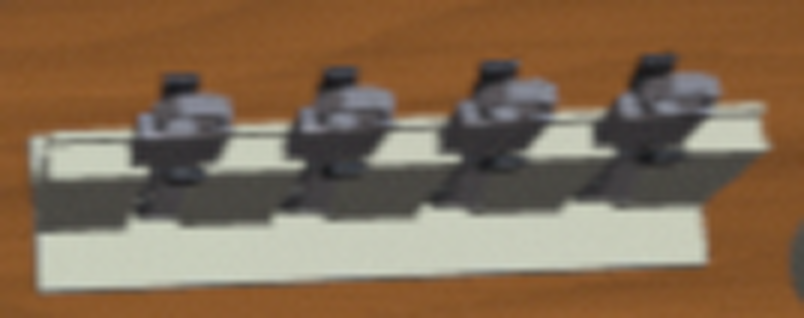

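View pics/c2.png

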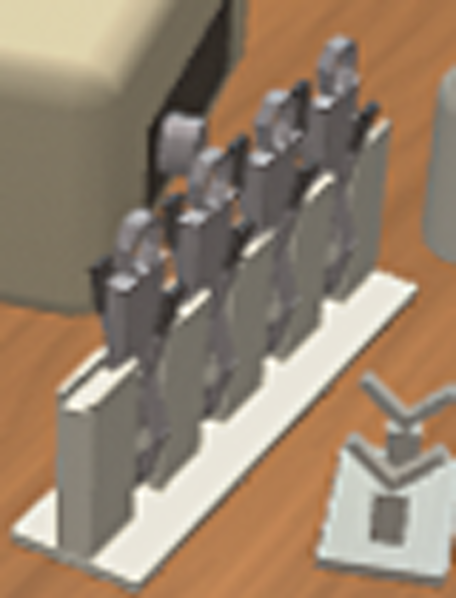

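Run:
```python
from h import *
crop("pics/top0.png","pics/a3.png",(352,197,412,232),13)
crop("pics/top0.png","pics/a4.png",(404,194,464,229),13)
crop("pics/side0.png","pics/c3.png",(315,180,360,225),13)
crop("pics/side0.png","pics/c4.png",(340,150,385,195),13)
```

```text
(no output)
```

View pics/a3.png

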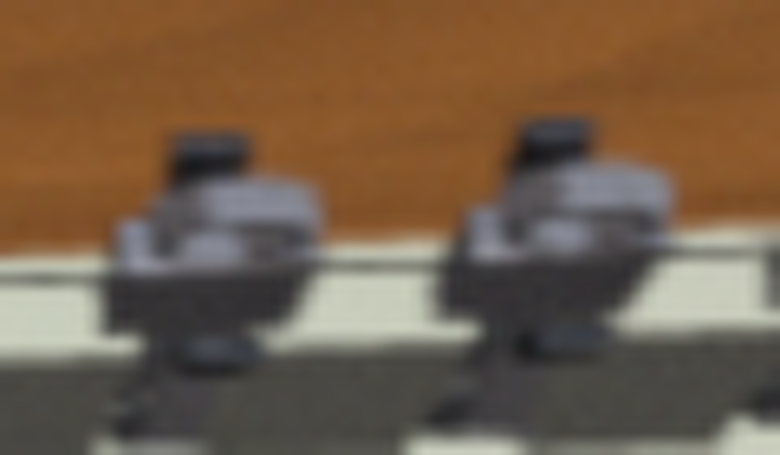

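View pics/a4.png

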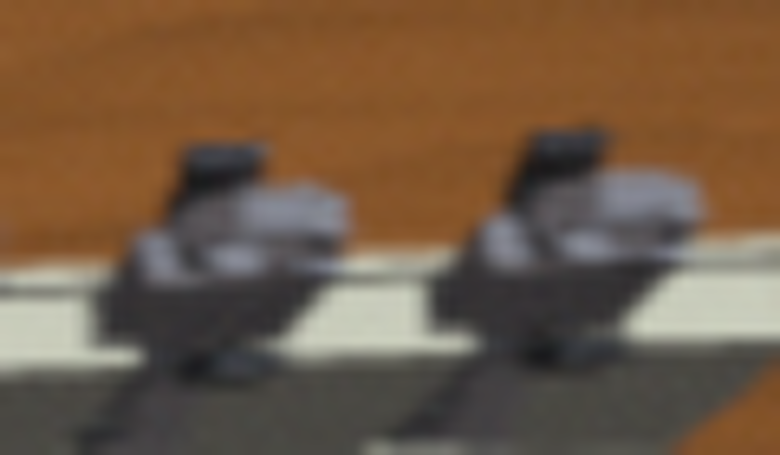

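View pics/c3.png

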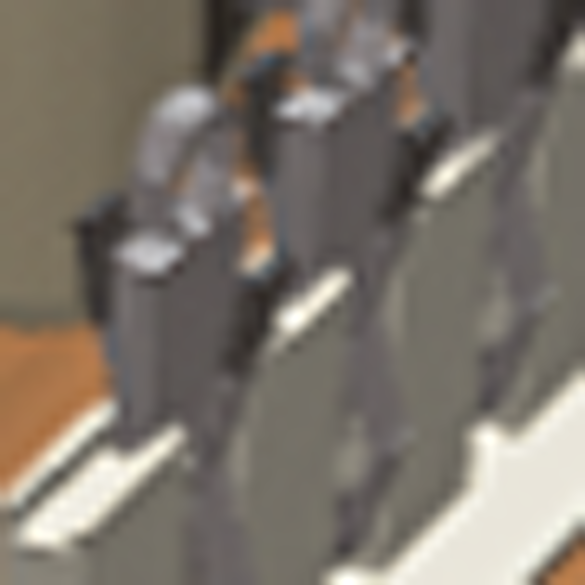

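View pics/c4.png

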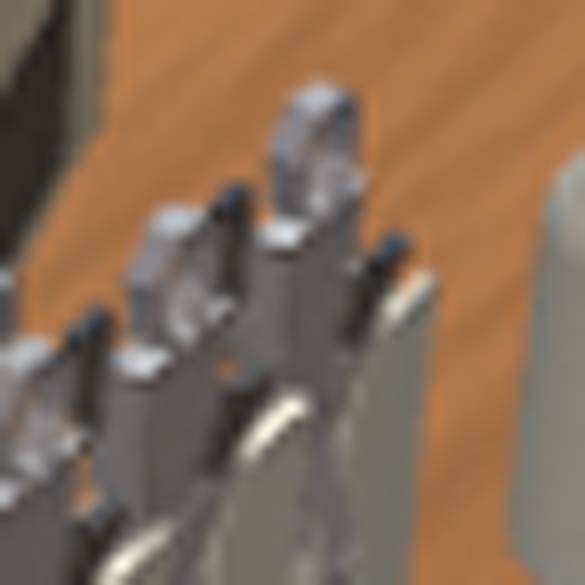

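Run:
```python
from h import *
for n,t,s in [("ring1",(371.8,212.6),(329.6,187.3)),("ring3",(426.3,210.2),(353.5,166.5)),("ring4",(453.6,209.2),(364.6,156.9)),
 ("far1",(368,208.2),(322.7,196.5)),("near1",(368.8,223.8),(334.8,200.2)),("far4",(447.7,204.8),(358.3,164.6)),("near4",(449,220.8),(370.5,168.7)),
 ("sh1",(362.6,215.8),(326.5,199.4)),("sh4",(442.8,212.5),(361.7,167.9))]:
    p,e=tri(t,s); print(n,p.round(4),round(e,4))
```

```text
ring1 [ 0.5835 -0.201   0.1641] 0.0037
ring3 [ 0.5838 -0.3248  0.163 ] 0.0033
ring4 [ 0.583  -0.3866  0.1636] 0.0029
far1 [ 0.6026 -0.1981  0.1319] 0.001
near1 [ 0.565  -0.1965  0.1352] 0.0031
far4 [ 0.6007 -0.3837  0.1358] 0.0003
near4 [ 0.562  -0.3825  0.1357] 0.0006
sh1 [ 0.5827 -0.1834  0.1389] 0.0008
sh4 [ 0.5824 -0.3695  0.1379] 0.0003
```

Run:
```python
import plant; print([x for x in dir(plant) if x[0]!='_'], getattr(plant,'nose_length',None))
from h import *
crop("pics/top0.png","pics/p1.png",(115,170,215,225),8)
crop("pics/top0.png","pics/p2.png",(205,160,305,215),8)
crop("pics/side0.png","pics/p3.png",(115,250,215,325),8)
crop("pics/side0.png","pics/p4.png",(200,190,285,265),8)
```

```text
['IKError', 'calibration', 'close_job', 'nose_length', 'read_camera', 'read_state'] 0.017
```

View pics/p1.png

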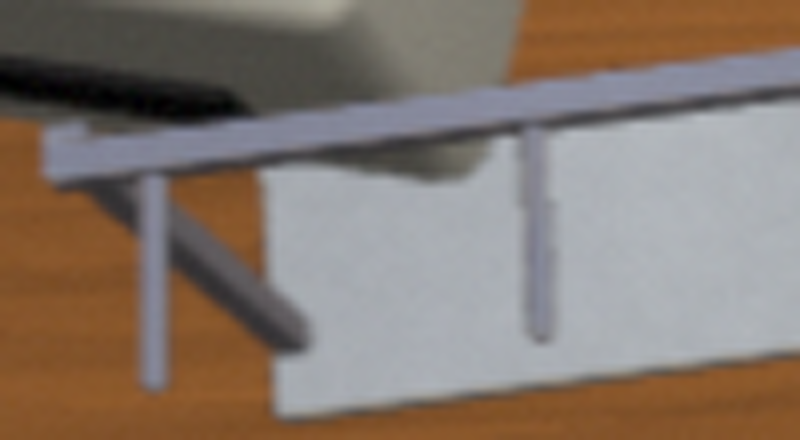

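View pics/p2.png

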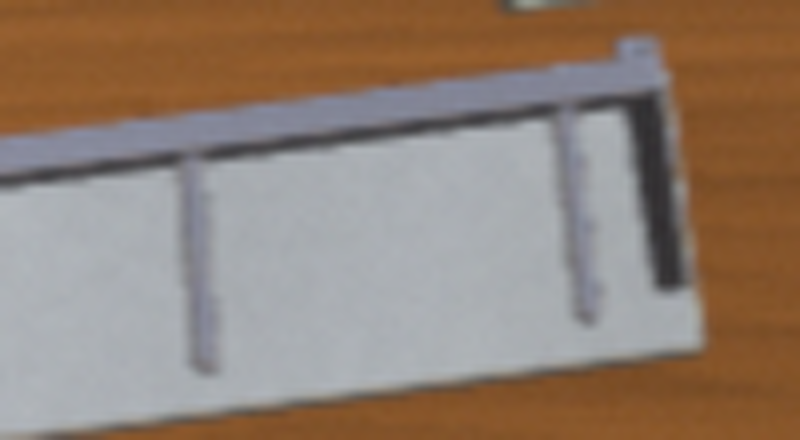

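View pics/p3.png

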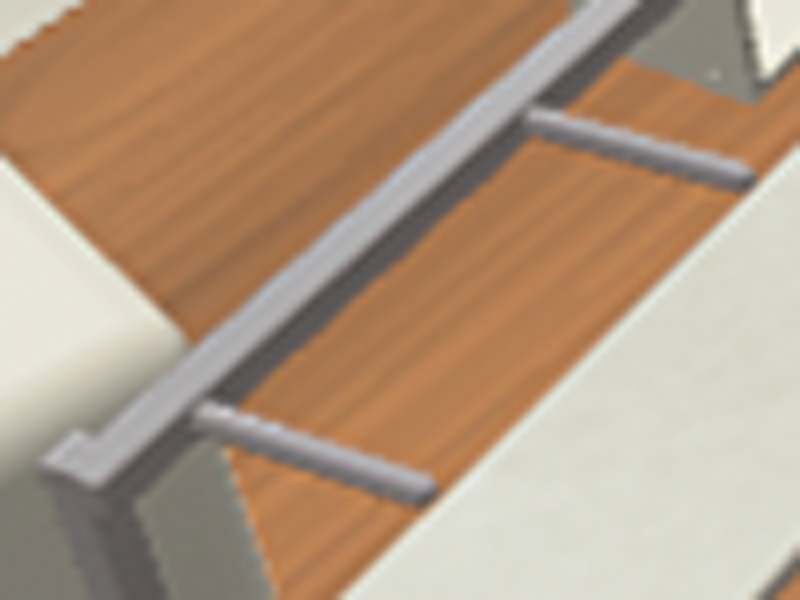

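View pics/p4.png

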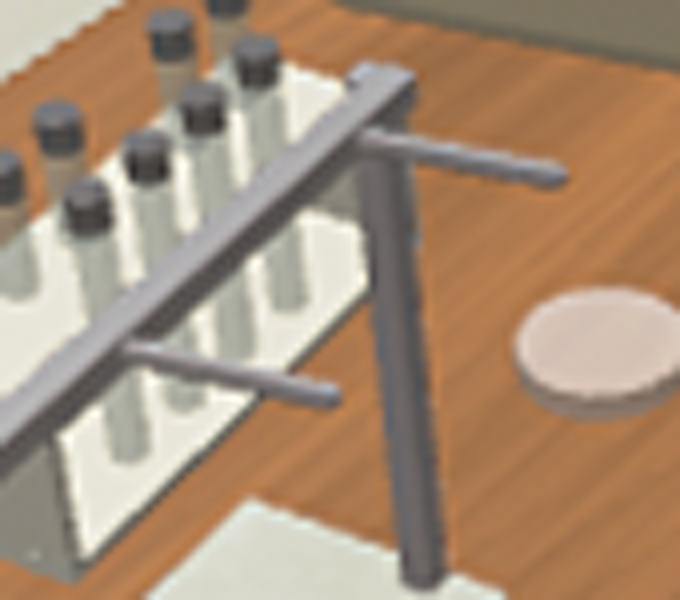

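Run:
```python
from h import *
T=[(134.1,218.1),(182.5,211.9),(230.6,206),(278.4,199.8)];TB=[(134.1,191.5),(181.9,185.6),(229,179.4),(275.9,172.9)]
S=[(168.75,311.5),(208.1,272.3),(241.3,239.6),(270,211.9)];SB=[(140,301),(181.3,264.4),(216.3,233.1),(246,207.5)]
for t,s,tb,sb in zip(T,S,TB,SB):
    a,e=tri(t,s); b,e2=tri(tb,sb); d=b-a; print(a.round(4),round(e,4),b.round(4),round(e2,4),np.linalg.norm(d).round(4),np.degrees(np.arctan2(d[1],d[0])).round(1), plane("top",*t,.204)[:2].round(4))
print(tri((158,172),(139,292)))
print(tri((192,79),(76,240)))
```

```text
[0.5814 0.3197 0.2037] 0.0014 [0.6453 0.3254 0.1965] 0.0024 0.0646 5.1 [0.5807 0.3191]
[0.5913 0.2154 0.2036] 0.0025 [0.6552 0.2204 0.1949] 0.0027 0.0646 4.4 [0.59   0.2146]
[0.6004 0.111  0.2039] 0.0033 [0.6643 0.1152 0.1957] 0.0017 0.0645 3.8 [0.5988 0.1102]
[0.6093 0.0063 0.2044] 0.0024 [0.6747 0.01   0.1935] 0.0007 0.0665 3.3 [0.6083 0.0058]
(array([0.7068721, 0.2884371, 0.1517553]), np.float64(0.002003211310052847))
(array([0.98290863, 0.23003448, 0.10978249]), np.float64(0.02206134704548464))
```

Run:
```python
from h import *
print("lid",tri((455,97),(288,127)))
print("knob",tri((447,183),(336,176)))
crop("pics/top0.png","pics/q1.png",(360,40,540,200),4)
crop("pics/side0.png","pics/q2.png",(220,90,420,240),4)
```

```text
lid (array([ 0.86276096, -0.42097913,  0.1649597 ]), np.float64(0.005139243195203003))
knob (array([ 0.68443342, -0.41310671,  0.05548196]), np.float64(0.003883101660002171))
```

View pics/q1.png

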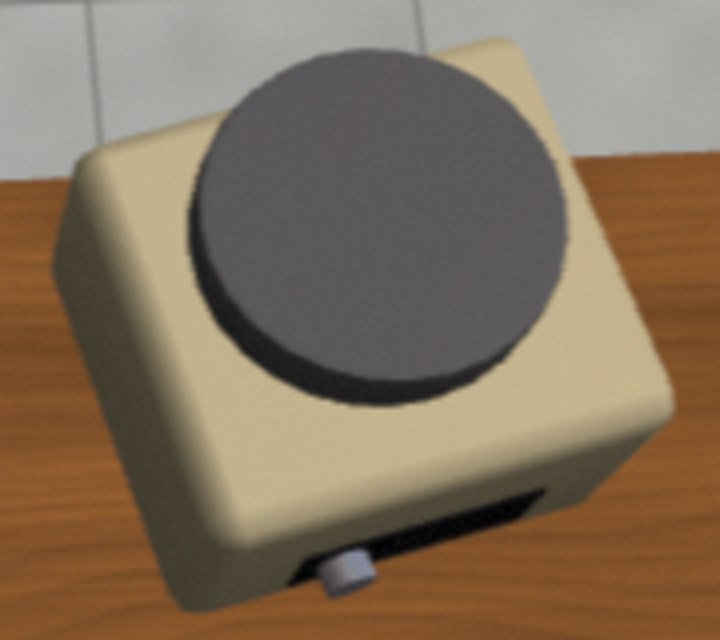

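View pics/q2.png

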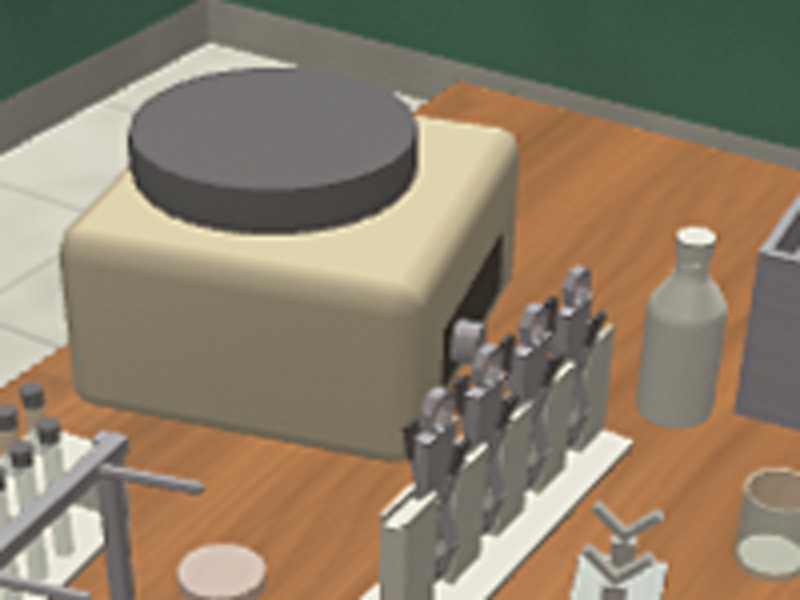

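Request:
carry_out([
  {"xyz": [2.4,4.7,0],"rot": [0,0,8.5]},
  {"xyz": [4.8,9.4,0],"rot": [0,0,17]},
  {"xyz": [7.2,14.1,0],"rot": [0,0,25.5]},
  {"xyz": [9.6,18.8,0],"rot": [0,0,34]},
  {"xyz": [12,23.5,0],"rot": [0,0,42.5]},
  {"xyz": [14.4,28.2,0],"rot": [0,0,51]},
  {"xyz": [16.8,32.9,0],"rot": [0,0,59.5]},
  {"xyz": [19.2,37.6,0],"rot": [0,0,68]},
  {"xyz": [21.6,42.3,0],"rot": [0,0,76.5]},
  {"xyz": [23.7,47.6,0],"rot": [0,0,85]},
], grip=0.55, force=25)

```text
t: 1.1
tool_pos: [0.4473, -0.1086, 0.2355]
orientation: [3.107, 0.467, 0.0]
force: [0.9, -1.3, 0.4]
opening: 0.0511
```

Request:
carry_out([
  {"xyz": [0,0,-3],"rot": [0,0,8.5]},
  {"xyz": [0,0,-6],"rot": [0,0,17]},
  {"xyz": [0,0,-9],"rot": [0,0,25.5]},
  {"xyz": [0,0,-10],"rot": [0,0,34]},
  {"xyz": [0,0,-12],"rot": [0,0,42.5]},
  {"xyz": [0,0,-12],"rot": [0,0,51]},
  {"xyz": [0,0,-12],"rot": [0,0,58.8]},
  {"xyz": [0,0,-12],"rot": [0,0,58.8]},
  {"xyz": [0,0,-12],"rot": [0,0,58.8]},
  {"xyz": [0,0,-12],"rot": [0,0,58.8]},
])

```text
t: 2.1
tool_pos: [0.4469, -0.1106, 0.1157]
orientation: [2.486, 1.921, 0.0]
force: [0.3, 1.2, -0.9]
opening: 0.0511
```

Request:
carry_out([
  {"xyz": [1.25,2.9,0],"rot": [0,0,0]},
  {"xyz": [1.25,2.9,-3],"rot": [0,0,0]},
  {"xyz": [1.25,2.9,-5],"rot": [0,0,0]},
  {"xyz": [1.25,2.9,-5],"rot": [0,0,0]},
  {"xyz": [1.25,2.9,-5],"rot": [0,0,0]},
])

```text
t: 2.6
tool_pos: [0.4592, -0.0815, 0.0659]
orientation: [-2.484, -1.923, 0.001]
force: [0.4, -0.3, -0.0]
opening: 0.0509
```

Run:
```python
from h import *
snap("side","s1",(230,150,430,350),4)
s=read_state(); print(s['tool_pos'],np.linalg.norm(s['dq']))
im=snap("top","t1",(180,180,430,340),3)
for r in rods(im): print(r)
```

```text
[ 0.45993234 -0.081796    0.06667096] 0.01979337906255471
((255.33168029785156, 288.22467041015625), array([0.4425, 0.0811]), array([0.4442, 0.0785]), np.float64(0.0805), np.float64(9.8), 135)
((222.55484008789062, 286.6818542480469), array([0.45  , 0.1628]), array([0.4502, 0.1617]), np.float64(0.0799), np.float64(-9.9), 140)
```

View pics/s1.png

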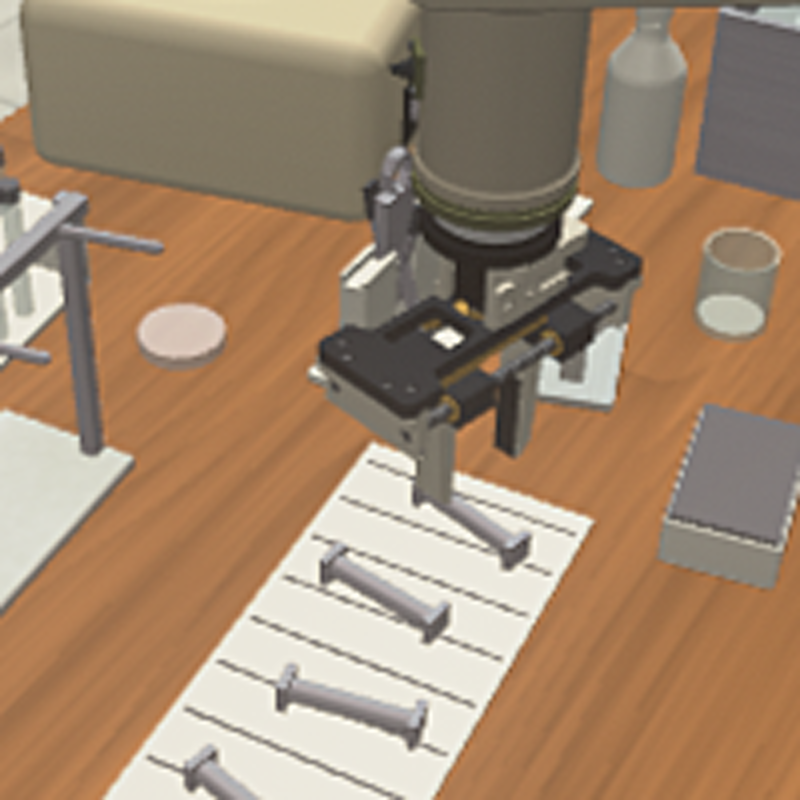

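View pics/t1.png

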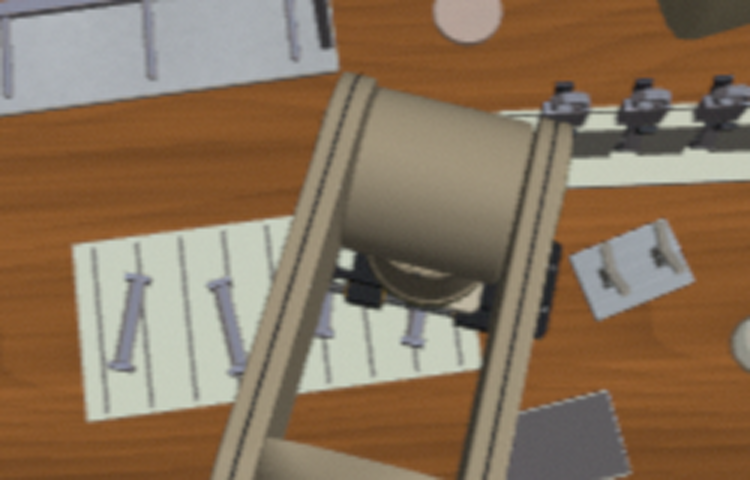

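Request:
carry_out([
  {"xyz": [0,0,-2],"rot": [0,0,0]},
  {"xyz": [0,0,-3.5],"rot": [0,0,0]},
  {"xyz": [0,0,-4.2],"rot": [0,0,0]},
  {"xyz": [0,0,-4.2],"rot": [0,0,0]},
])

```text
t: 3.1
tool_pos: [0.4592, -0.0816, 0.0236]
orientation: [-2.483, -1.924, 0.001]
force: [-0.3, -0.2, -0.5]
opening: 0.0512
```

Request:
carry_out([
  {"xyz": [0,0,0],"rot": [0,0,0]},
  {"xyz": [0,0,0],"rot": [0,0,0]},
  {"xyz": [0,0,0],"rot": [0,0,0]},
  {"xyz": [0,0,0],"rot": [0,0,0]},
  {"xyz": [0,0,0],"rot": [0,0,0]},
  {"xyz": [0,0,0],"rot": [0,0,0]},
], grip=0)

```text
t: 3.7
tool_pos: [0.4595, -0.0815, 0.0239]
orientation: [2.483, 1.925, 0.0]
force: [-0.5, -0.4, 1.5]
opening: 0.0134
```

Run:
```python
from h import *
d=np.array([np.cos(np.radians(-70.5)),np.sin(np.radians(-70.5)),0])
r=(R.from_rotvec(d*np.radians(18))*R.from_euler('z',-56.1,degrees=True)).as_rotvec(degrees=True)
print(r,np.linalg.norm(r)); print([(r*k/8).round(1).tolist() for k in range(1,9)])
s=read_state();print(s['tool_pos'], np.array([.4729,-.2611,.0653])-s['tool_pos'])
```

```text
[ 13.82358527 -12.64480735 -55.6226457 ] 58.692941459290545
[[1.7, -1.6, -7.0], [3.5, -3.2, -13.9], [5.2, -4.7, -20.9], [6.9, -6.3, -27.8], [8.6, -7.9, -34.8], [10.4, -9.5, -41.7], [12.1, -11.1, -48.7], [13.8, -12.6, -55.6]]
[ 0.45954032 -0.08153605  0.02385399] [ 0.01335968 -0.17956395  0.04144601]
```

Request:
carry_out([
  {"xyz": [0,0,4],"rot": [0,0,0]},
  {"xyz": [0,0,8],"rot": [0,0,0]},
  {"xyz": [0,-2,11],"rot": [1.7,-1.6,-7]},
  {"xyz": [0.3,-4.5,12],"rot": [3.5,-3.2,-13.9]},
  {"xyz": [0.5,-7,12],"rot": [5.2,-4.7,-20.9]},
  {"xyz": [0.7,-10,12],"rot": [6.9,-6.3,-27.8]},
  {"xyz": [1,-13,12],"rot": [8.6,-7.9,-34.8]},
  {"xyz": [1.2,-16,12],"rot": [10.4,-9.5,-41.7]},
  {"xyz": [1.34,-17.95,12],"rot": [12.1,-11.1,-48.7]},
  {"xyz": [1.34,-17.95,12],"rot": [13.8,-12.6,-55.6]},
])

```text
t: 4.7
tool_pos: [0.4725, -0.2637, 0.1437]
orientation: [-3.01, -0.505, -0.477]
force: [-0.1, 0.9, -0.6]
opening: 0.0131
```

```bash
cat >> h.py <<'E'
def st():
    s=read_state(); M=R.from_rotvec(s['orientation']).as_matrix()
    print("t",round(s['t'],2),"tcp",s['tool_pos'].round(4),"yaw",np.degrees(np.arctan2(M[1,0],M[0,0])).round(2),"tz",M[:,2].round(3),"op",round(s['opening'],4),"F",s['force'].round(1),"q",np.degrees(s['q']).round(0))
    return s,M
E
python3 - <<'E'
from h import *
s,M=st(); print("rod",s['tool_pos']+M[:,2]*.0108, "axis",M[:,1])
E
```

```text
t 4.7 tcp [ 0.4725 -0.2637  0.1437] yaw 19.05 tz [ 0.292  0.101 -0.951] op 0.0131 F [-0.1  0.9 -0.6] q [-45.  -8. 112.  17.  69. -70.]
rod [ 0.47566623 -0.26263969  0.13338738] axis [ 3.26513211e-01 -9.45192476e-01 -5.53121597e-04]
```

Request:
carry_out([
  {"xyz": [0,0,0],"rot": [0,0,0]},
  {"xyz": [0,0,-3],"rot": [0,0,0]},
  {"xyz": [0,0,-5],"rot": [0,0,0]},
  {"xyz": [0,0,-5],"rot": [0,0,0]},
  {"xyz": [0,0,-5],"rot": [0,0,0]},
])

```text
t: 5.2
tool_pos: [0.4728, -0.2604, 0.0937]
orientation: [-3.006, -0.52, -0.473]
force: [0.9, 0.2, -1.4]
opening: 0.0136
```

Run:
```python
from h import *
snap("side","s2",(300,120,450,260),5)
s,M=st(); print("rod",s['tool_pos']+M[:,2]*.0108, "axis",M[:,1])
```

```text
t 5.25 tcp [ 0.4733 -0.261   0.0947] yaw 19.62 tz [ 0.291  0.103 -0.951] op 0.013 F [-0.5 -0.8 -0.1] q [-45.  -4. 114.  18.  63. -72.]
rod [ 0.4764737  -0.25990727  0.08438983] axis [ 3.35636423e-01 -9.41991425e-01  5.88808432e-04]
```

View pics/s2.png

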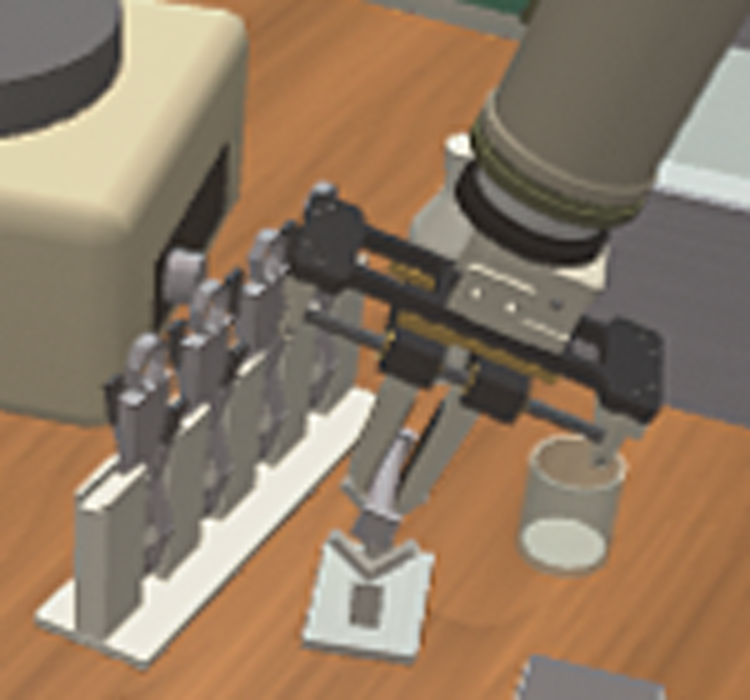

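Request:
carry_out([
  {"xyz": [0,0,-1.5],"rot": [0,0,0]},
  {"xyz": [0,0,-2.2],"rot": [0,0,0]},
  {"xyz": [0,0,-2.6],"rot": [0,0,0]},
  {"xyz": [0,0,-2.8],"rot": [0,0,0]},
  {"xyz": [0,0,-2.8],"rot": [0,0,0]},
  {"xyz": [0,0,-2.8],"rot": [0,0,0]},
])

```text
t: 5.85
tool_pos: [0.473, -0.261, 0.0659]
orientation: [-3.008, -0.517, -0.476]
force: [2.4, 2.0, 0.4]
opening: 0.0135
```

Run:
```python
from h import *
s,M=st(); print("rod",s['tool_pos']+M[:,2]*.0108, "axis",M[:,1])
```

```text
t 5.85 tcp [ 0.473  -0.261   0.0659] yaw 19.49 tz [ 0.291  0.103 -0.951] op 0.0135 F [2.4 2.  0.4] q [-45.  -2. 115.  19.  60. -73.]
rod [ 0.47619175 -0.2599307   0.05564582] axis [ 3.33676244e-01 -9.42687717e-01 -1.79407880e-04]
```

Request:
carry_out([
  {"xyz": [0,0,0],"rot": [0,0,0]},
  {"xyz": [0,0,0],"rot": [0,0,0]},
  {"xyz": [0,0,0],"rot": [0,0,0]},
  {"xyz": [0,0,0],"rot": [0,0,0]},
  {"xyz": [-0.6,-0.2,1.9],"rot": [0,0,0]},
  {"xyz": [-1.2,-0.4,3.8],"rot": [0,0,0]},
  {"xyz": [-2.4,-0.8,7.6],"rot": [0,0,0]},
  {"xyz": [-3.0,-1.0,11],"rot": [0,0,0]},
], grip=0.42)

```text
t: 6.65
tool_pos: [0.4418, -0.2709, 0.1764]
orientation: [-3.007, -0.516, -0.473]
force: [0.9, -0.4, -0.4]
opening: 0.0393
```

Run:
```python
from h import *
snap("side","s3",(300,120,450,260),5)
s,M=st()
q=R.from_matrix(np.array([[1,0,0],[0,-1,0],[0,0,-1]])) # yaw0 down
rel=(q*R.from_matrix(M).inv()).as_rotvec(degrees=True); print("to yaw0 down",rel)
```

```text
t 6.7 tcp [ 0.4438 -0.2736  0.1835] yaw 19.59 tz [ 0.296  0.097 -0.95 ] op 0.0394 F [ 2.3 -2.6  4.5] q [-49. -13. 112.  17.  74. -72.]
to yaw0 down [ -2.68037337  18.01685254 -19.35580088]
```

View pics/s3.png

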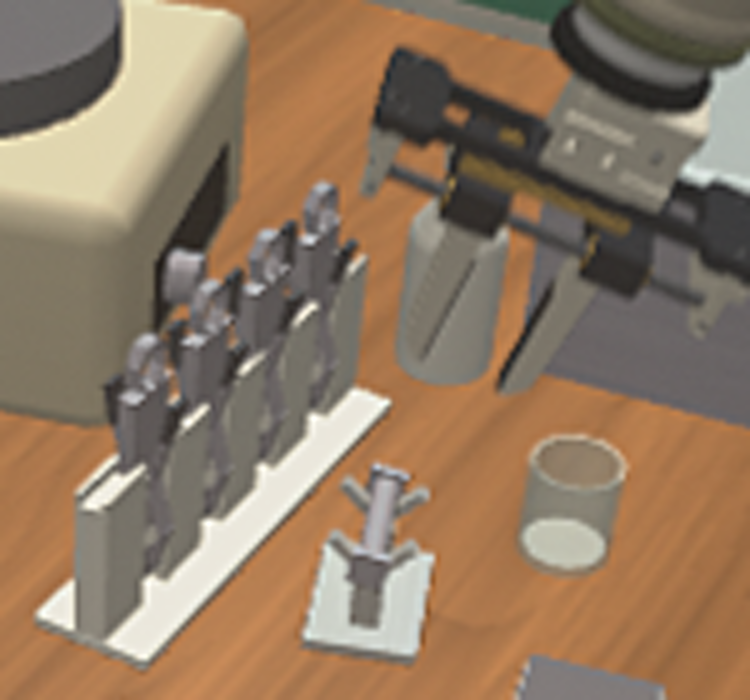

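Request:
carry_out([
  {"xyz": [1,0,4],"rot": [-0.7,4.5,-4.9]},
  {"xyz": [3,0.4,6],"rot": [-1.3,9,-9.8]},
  {"xyz": [6,0.6,6],"rot": [-2,13.5,-14.7]},
  {"xyz": [10,1,6],"rot": [-2.7,18,-19.6]},
  {"xyz": [14,1.2,6],"rot": [-2.7,18,-19.6]},
  {"xyz": [14,1.2,6],"rot": [-2.7,18,-19.6]},
  {"xyz": [14,1.2,6],"rot": [-2.7,18,-19.6]},
], grip=0.75)

```text
t: 7.4
tool_pos: [0.5829, -0.2585, 0.234]
orientation: [-3.134, 0.007, 0.008]
force: [-0.3, -0.1, -0.2]
opening: 0.0695
```

Run:
```python
from h import *
snap("side","s4",(300,50,450,260),3.8)
s,M=st()
```

```text
t 7.45 tcp [ 0.5823 -0.259   0.2349] yaw -0.31 tz [-0.004  0.007 -1.   ] op 0.0696 F [-0.2 -0.3  1. ] q [-29.  14.  78.   0.  88. -28.]
```

View pics/s4.png

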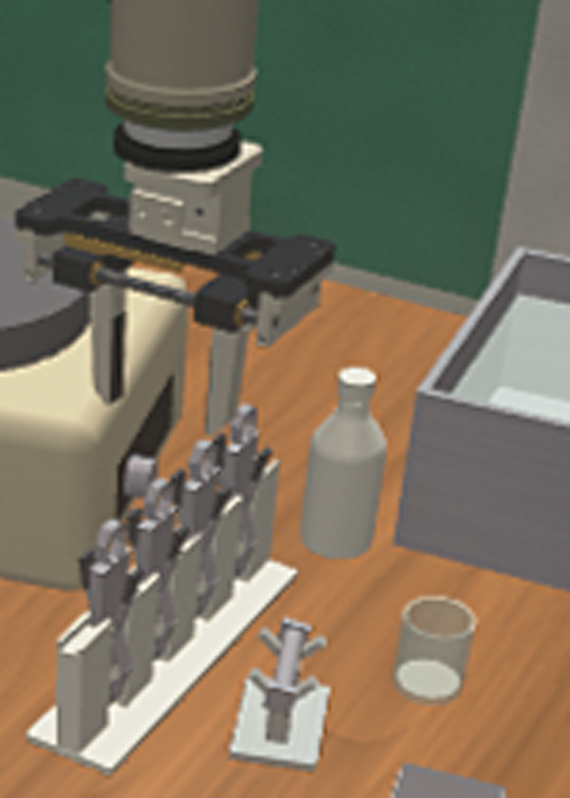

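Request:
carry_out([
  {"xyz": [0.1,-0.23,-2],"rot": [-0.4,-0.2,0]},
  {"xyz": [0.1,-0.23,-5],"rot": [-0.4,-0.2,0]},
  {"xyz": [0.1,-0.23,-8],"rot": [-0.4,-0.2,0]},
  {"xyz": [0.1,-0.23,-10],"rot": [-0.4,-0.2,0]},
  {"xyz": [0.1,-0.23,-11.3],"rot": [-0.4,-0.2,0]},
  {"xyz": [0.1,-0.23,-11.3],"rot": [-0.4,-0.2,0]},
])

```text
t: 8.05
tool_pos: [0.5818, -0.2613, 0.1213]
orientation: [-3.141, 0.011, 0.002]
force: [1.0, -0.8, 0.4]
opening: 0.0694
```

Run:
```python
from h import *
snap("side","s5",(310,120,410,240),6)
s,M=st()
```

```text
t 8.1 tcp [ 0.5829 -0.2617  0.1229] yaw -0.39 tz [ 0.001 -0.001 -1.   ] op 0.0699 F [ 1.   0.1 -0.2] q [-29.  18.  86.  -0.  77. -28.]
```

View pics/s5.png

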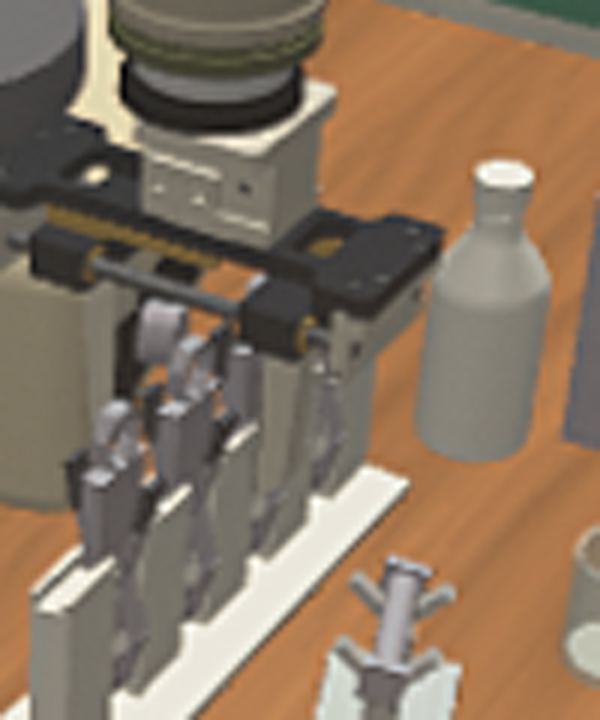

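Run:
```python
from h import *
for p in [(.583,-.2613,.123),(.583,-.1993,.123),(.583,-.2613,.164),(.583,-.3233,.164),(.548,-.2613,.104),(.618,-.2613,.104),(.533,-.2613,.104)]: print(p,proj("side",p),(proj("side",p)-[310,120])*6)
```

```text
(0.583, -0.2613, 0.123) [341.83254368 190.40344819] [190.99526206 422.42068916]
(0.583, -0.1993, 0.123) [329.65678895 201.65499607] [117.94073371 489.9299764 ]
(0.583, -0.2613, 0.164) [342.55990724 176.90981899] [195.35944344 341.45891393]
(0.583, -0.3233, 0.164) [354.13014163 166.66304241] [264.7808498  279.97825448]
(0.548, -0.2613, 0.104) [353.12870489 200.54713835] [258.77222933 483.28283009]
(0.618, -0.2613, 0.104) [330.15917151 192.46301942] [120.95502908 434.77811652]
(0.533, -0.2613, 0.104) [358.19655074 202.33076486] [289.17930445 493.98458913]
```

Request:
carry_out([
  {"xyz": [0,0,-0.1],"rot": [0,0,0]},
  {"xyz": [0,0,-0.1],"rot": [0,0,0]},
  {"xyz": [0,0,-0.1],"rot": [0,0,0]},
  {"xyz": [0,0,-0.1],"rot": [0,0,0]},
  {"xyz": [0,0,-0.1],"rot": [0,0,0]},
  {"xyz": [0,0,-0.1],"rot": [0,0,0]},
  {"xyz": [0,0,-0.1],"rot": [0,0,0]},
], grip=0.247, force=20)

```text
t: 8.8
tool_pos: [0.5846, -0.2617, 0.1242]
orientation: [3.14, -0.009, 0.004]
force: [-5.9, 2.2, 12.1]
opening: 0.024
```

Run:
```python
from h import *
s,M=st()
```

```text
t 8.8 tcp [ 0.5846 -0.2617  0.1242] yaw -0.32 tz [ 0.003 -0.002 -1.   ] op 0.024 F [-5.9  2.2 12.1] q [-29.  18.  85.  -0.  77. -28.]
```

Request:
carry_out([
  {"xyz": [0,0,2],"rot": [0,0,0]},
  {"xyz": [0,0,4],"rot": [0,0,0]},
  {"xyz": [0,0,7],"rot": [0,0,0]},
  {"xyz": [0,0,10],"rot": [0,0,0]},
  {"xyz": [0,0,11],"rot": [0,0,0]},
  {"xyz": [0,0,11],"rot": [0,0,0]},
])

```text
t: 9.4
tool_pos: [0.5848, -0.2618, 0.2336]
orientation: [3.139, -0.009, 0.007]
force: [-0.3, 0.2, -0.8]
opening: 0.0235
```

Run:
```python
from h import *
snap("side","s6",(290,80,440,250),4.5)
s,M=st()
```

```text
t 9.45 tcp [ 0.584  -0.2614  0.2315] yaw -0.33 tz [ 0.001 -0.001 -1.   ] op 0.0233 F [-0.5  0.6 -1.5] q [-29.  14.  79.  -0.  87. -28.]
```

View pics/s6.png

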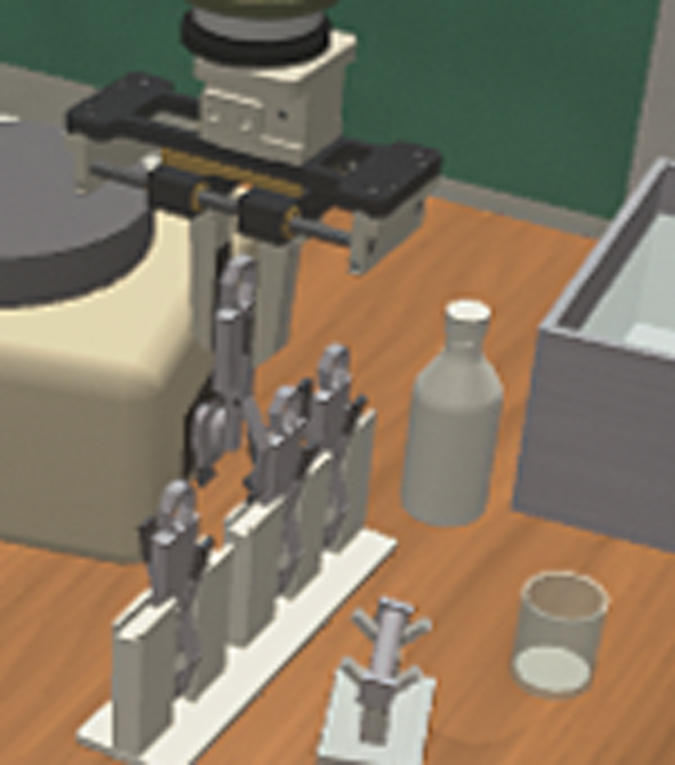

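Run:
```python
from h import *
p=proj("side",(.584,-.2614,.2335+.041)); print(p,(p-[290,80])*4.5)
p=proj("side",(.584,-.2614,.2335-.097)); print(p,(p-[290,80])*4.5)
# rod in vee in top view?
im=snap("top","t6",(330,180,480,300),5)
crop("pics/s6_raw.png","pics/s6b.png",(325,130,375,190),12)
```

```text
[344.35287527 137.19226473] [244.58793871 257.36519129]
[341.75360119 185.89548992] [232.89120534 476.52970465]
```

View pics/s6b.png

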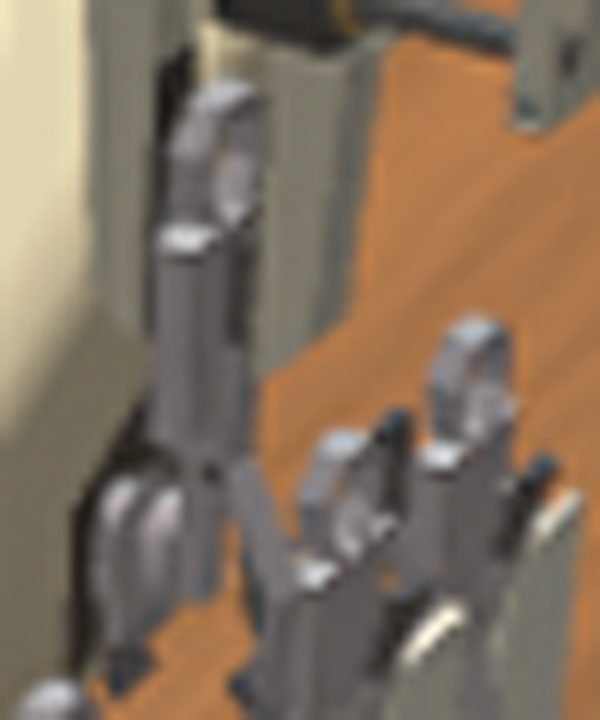

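View pics/t6.png

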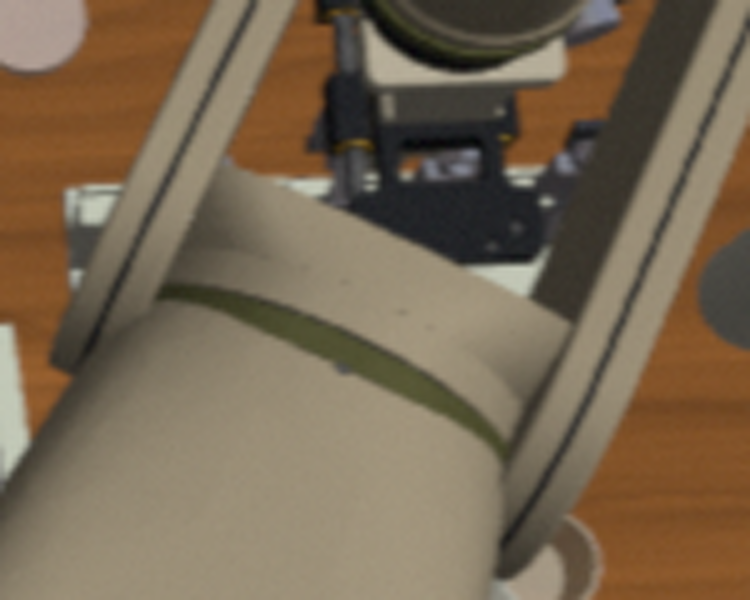

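Run:
```python
from h import *
crop("pics/s6_raw.png","pics/v1.png",(355,205,400,255),12)
d=np.array([.334,-.943,0]); v=np.array([.476,-.26,.055])
for k in (-.04,-.034,0,.034,.04): 
    p=proj("side",v+d*k); print(k,p,(p-[355,205])*12)
```

```text
-0.04 [374.04114647 234.0966576 ] [228.49375764 349.15989123]
-0.034 [374.32972937 232.67270453] [231.95675239 332.07245436]
0 [375.92242394 224.81388007] [251.06908723 237.76656087]
0.034 [377.44609991 217.29561371] [269.35319893 147.54736448]
0.04 [377.70815593 216.00255208] [272.49787112 132.03062501]
```

View pics/v1.png

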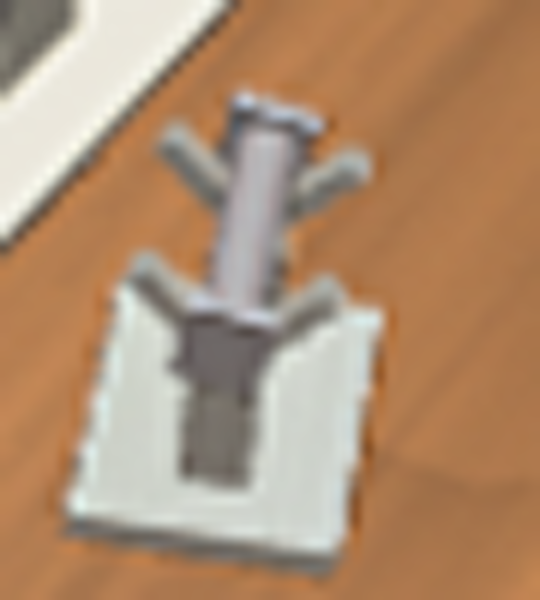

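Run:
```python
from h import *
d=np.array([.334,-.943,0]); v=np.array([.476,-.26,.065])
for k in (-.04,-.037,-.034,0,.034,.037,.04): 
    p=proj("side",v+d*k); print(k,(p-[355,205])*12)
```

```text
-0.04 [232.79684508 312.15659663]
-0.037 [234.53278201 303.62272688]
-0.034 [236.26174222 295.12315464]
0 [255.38180366 201.12889056]
0.034 [273.66891426 111.2294146 ]
0.037 [275.24430807 103.48477515]
0.04 [276.81366941  95.76979135]
```

Request:
carry_out([
  {"xyz": [-2,0,0],"rot": [0,0,0]},
  {"xyz": [-5,0,0],"rot": [0,0,6]},
  {"xyz": [-8,0.1,0],"rot": [0,0,12]},
  {"xyz": [-10,0.1,0],"rot": [0,0,18]},
  {"xyz": [-10.8,0.15,-1],"rot": [0,0,19.8]},
  {"xyz": [-10.8,0.15,-3],"rot": [0,0,19.8]},
  {"xyz": [-10.8,0.15,-3],"rot": [0,0,19.8]},
  {"xyz": [-10.8,0.15,-3],"rot": [0,0,19.8]},
])

```text
t: 10.3
tool_pos: [0.4748, -0.2592, 0.1999]
orientation: [-3.094, -0.53, 0.003]
force: [-0.0, -0.1, 0.6]
opening: 0.0236
```

Run:
```python
from h import *
snap("side","s7",(300,80,450,260),4.4)
s,M=st()
```

```text
t 10.35 tcp [ 0.4755 -0.2596  0.2009] yaw 19.46 tz [-0.     0.001 -1.   ] op 0.0233 F [-0.6 -1.  -0.1] q [-34.  -0.  97.   0.  83. -54.]
```

View pics/s7.png

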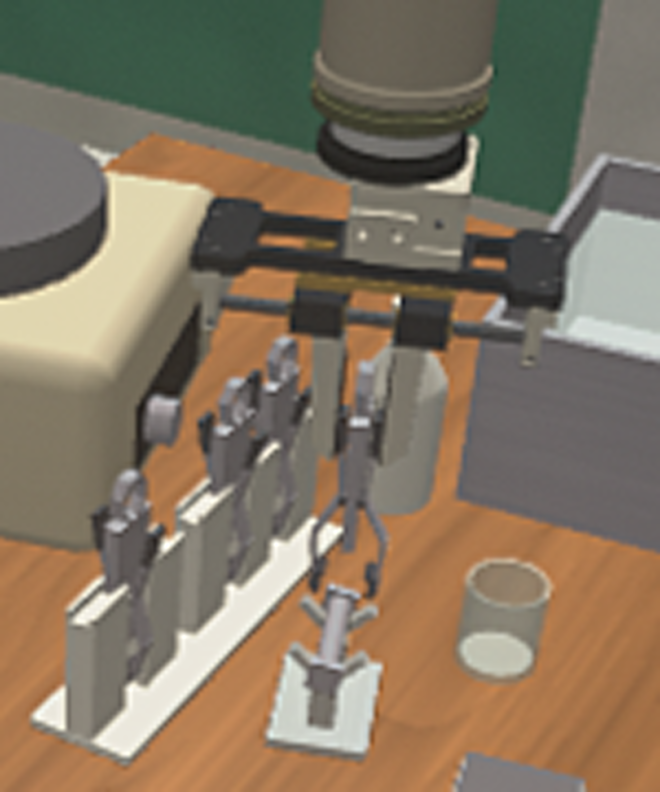

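Request:
carry_out([
  {"xyz": [0,0,-2],"rot": [0,0,0]},
  {"xyz": [0,0,-3.5],"rot": [0,0,0]},
  {"xyz": [0,0,-4.5],"rot": [0,0,0]},
  {"xyz": [0,0,-5.05],"rot": [0,0,0]},
  {"xyz": [0,0,-5.05],"rot": [0,0,0]},
  {"xyz": [0,0,-5.05],"rot": [0,0,0]},
])

```text
t: 10.95
tool_pos: [0.476, -0.26, 0.1516]
orientation: [3.096, 0.531, 0.002]
force: [0.9, 0.7, 0.5]
opening: 0.0232
```

Run:
```python
from h import *
snap("side","s8",(330,130,430,255),6)
s,M=st()
```

```text
t 11.0 tcp [ 0.4761 -0.2601  0.1519] yaw 19.46 tz [ 0.002 -0.001 -1.   ] op 0.0233 F [-0.4 -0.2 -0.4] q [-34.   2. 100.   0.  78. -54.]
```

View pics/s8.png

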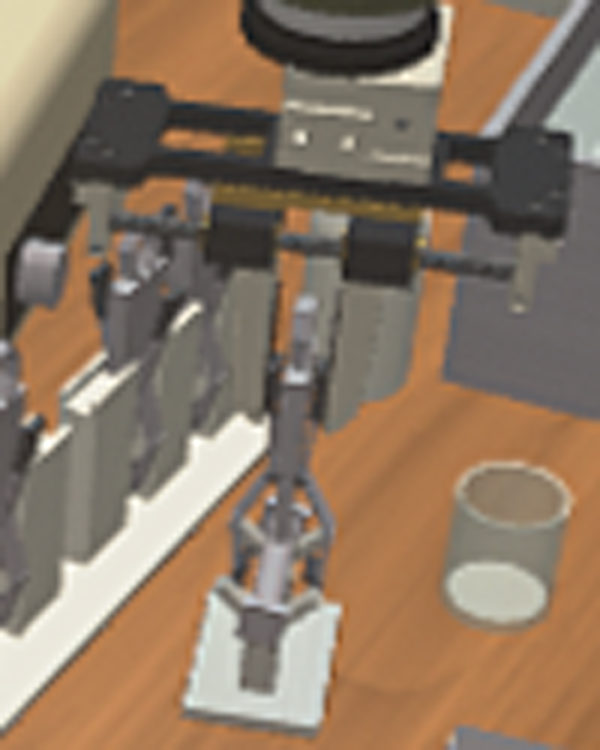

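Request:
carry_out([
  {"xyz": [0,0,-0.15],"rot": [0,0,0]},
  {"xyz": [0,0,-0.15],"rot": [0,0,0]},
  {"xyz": [0,0,-0.15],"rot": [0,0,0]},
])

```text
t: 11.3
tool_pos: [0.4758, -0.2599, 0.1499]
orientation: [3.096, 0.531, 0.002]
force: [0.4, 0.9, -0.9]
opening: 0.0233
```

Request:
carry_out([
  {"xyz": [0,0,0],"rot": [0,0,0]},
  {"xyz": [0,0,0],"rot": [0,0,0]},
  {"xyz": [0,0,0],"rot": [0,0,0]},
  {"xyz": [0,0,0],"rot": [0,0,0]},
], grip=0.5)

```text
t: 11.7
tool_pos: [0.4758, -0.2599, 0.1497]
orientation: [3.096, 0.531, 0.002]
force: [0.1, 0.3, -0.5]
opening: 0.0458
```

Run:
```python
from h import *
snap("side","s9",(330,130,430,255),6)
s,M=st()
```

```text
t 11.75 tcp [ 0.4758 -0.2599  0.1497] yaw 19.46 tz [ 0.001 -0.001 -1.   ] op 0.0461 F [-0.9  0.1 -0.1] q [-34.   2. 100.   0.  78. -54.]
```

View pics/s9.png

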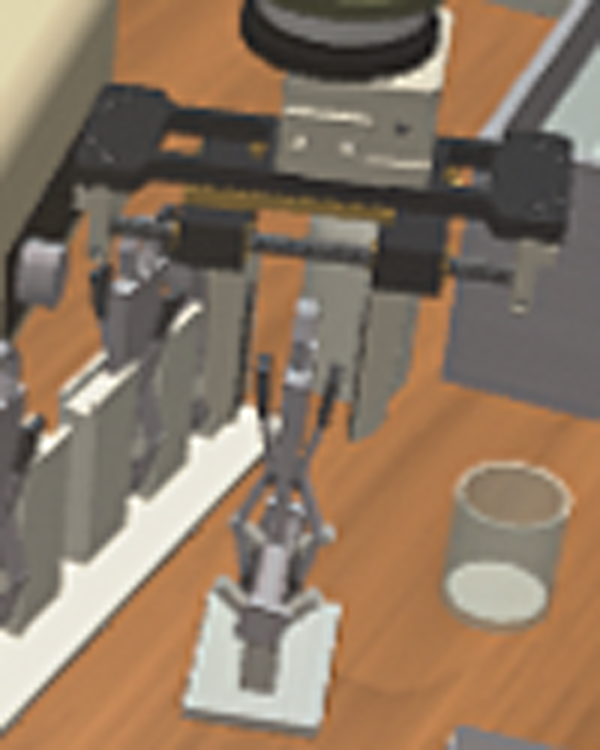

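Request:
carry_out([
  {"xyz": [0,0,0],"rot": [0,0,0]},
  {"xyz": [0,0,0],"rot": [0,0,0]},
  {"xyz": [0,0,0],"rot": [0,0,0]},
  {"xyz": [0,0,0],"rot": [0,0,-8]},
  {"xyz": [0,0,0],"rot": [0,0,-16]},
  {"xyz": [0,0,0],"rot": [0,0,-24]},
  {"xyz": [0,0,0],"rot": [0,0,-32]},
  {"xyz": [0,0,0],"rot": [0,0,-40]},
  {"xyz": [0,0,0],"rot": [0,0,-48]},
  {"xyz": [0,0,0],"rot": [0,0,-56]},
], grip=1)

```text
t: 12.75
tool_pos: [0.4758, -0.2598, 0.1496]
orientation: [2.98, -0.993, 0.001]
force: [0.3, -0.2, -0.1]
opening: 0.0928
```

Request:
carry_out([
  {"xyz": [0,0,0],"rot": [0,0,-8]},
  {"xyz": [0,0,0],"rot": [0,0,-16]},
  {"xyz": [0,0,0],"rot": [0,0,-24]},
  {"xyz": [0,0,0],"rot": [0,0,-32]},
  {"xyz": [0,0,0],"rot": [0,0,-34]},
  {"xyz": [0,0,0],"rot": [0,0,-34]},
  {"xyz": [0,0,0],"rot": [0,0,-34]},
])

```text
t: 13.45
tool_pos: [0.4758, -0.2598, 0.1496]
orientation: [2.565, -1.811, 0.0]
force: [-0.3, 0.1, -0.1]
opening: 0.0929
```

Run:
```python
from h import *
snap("side","s10",(330,130,430,255),6)
s,M=st()
```

```text
t 13.5 tcp [ 0.4758 -0.2598  0.1497] yaw -70.45 tz [-0.    -0.001 -1.   ] op 0.0928 F [ 0.2 -0.7 -0.1] q [-34.   2. 100.  -0.  78.  36.]
```

View pics/s10.png

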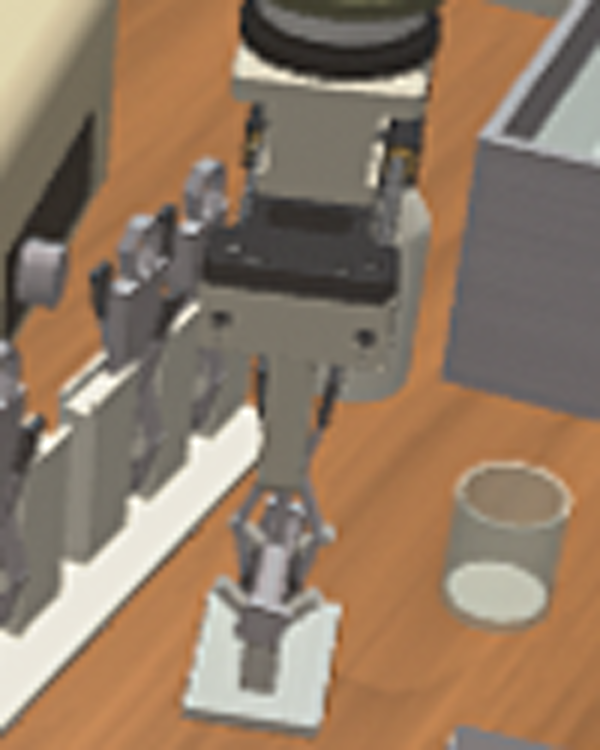

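Request:
carry_out([
  {"xyz": [0,0,0],"rot": [0,0,0]},
  {"xyz": [0,0,0],"rot": [0,0,0]},
  {"xyz": [0,0,0],"rot": [0,0,0]},
  {"xyz": [0,0,0],"rot": [0,0,0]},
  {"xyz": [0,0,0],"rot": [0,0,0]},
  {"xyz": [0,0,0],"rot": [0,0,0]},
  {"xyz": [0,0,0],"rot": [0,0,0]},
], grip=0.2, force=25)

```text
t: 14.2
tool_pos: [0.4758, -0.2598, 0.1496]
orientation: [2.564, -1.813, 0.0]
force: [0.9, 1.2, -0.2]
opening: 0.0417
```

Request:
carry_out([
  {"xyz": [0,0,1],"rot": [0,0,0]},
  {"xyz": [0,0,2],"rot": [0,0,0]},
  {"xyz": [0,0,4],"rot": [0,0,0]},
  {"xyz": [0,0,7],"rot": [0,0,0]},
  {"xyz": [0,0,10],"rot": [0,0,0]},
  {"xyz": [0,0,10],"rot": [0,0,0]},
])

```text
t: 14.8
tool_pos: [0.478, -0.2613, 0.2561]
orientation: [2.564, -1.813, 0.015]
force: [1.0, -1.0, -1.1]
opening: 0.0356
```

Run:
```python
from h import *
snap("side","s11",(310,80,430,255),5)
s,M=st()
```

```text
t 14.85 tcp [ 0.4772 -0.2608  0.2532] yaw -70.54 tz [ 0.005 -0.004 -1.   ] op 0.0358 F [ 0.7 -0.4 -2.3] q [-34.  -2.  93.  -0.  88.  37.]
```

View pics/s11.png

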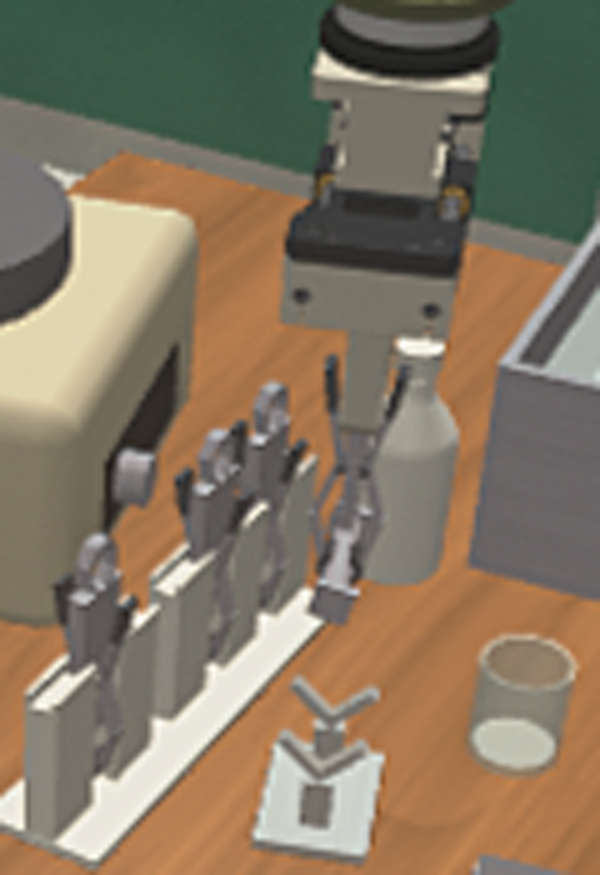

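Run:
```python
from h import *
crop("pics/s11_raw.png","pics/s11b.png",(365,140,400,210),10)
d=np.array([.334,-.943,0])
for dz in (0,-.005,-.01):
  for k in (-.04,0,.04):
    p=proj("side",np.array([.4772,-.2608,.1582+dz])+d*k); print(dz,k,(p-[365,140])*10)
for dz in (.0,-.005,-.01): 
    p=proj("side",np.array([.4772,-.2608,.2552+.041+dz])); print("ring",(p-[365,140])*10)
    p=proj("side",np.array([.4772,-.2608,.2552+.015+dz])+d*-.018); print("pltop",(p-[365,140])*10)
    p=proj("side",np.array([.4772,-.2608,.2552-.031+dz])+d*-.018); print("plbot",(p-[365,140])*10)
```

```text
0 -0.04 [126.41825438 602.20915069]
0 0 [145.32840325 513.34131547]
0 0.04 [163.22400476 429.24132364]
-0.005 -0.04 [124.42924839 619.39825406]
-0.005 0 [143.34029958 530.31063414]
-0.005 0.04 [161.23956269 445.98942254]
-0.01 -0.04 [122.45183914 636.4871377 ]
-0.01 0 [141.36346968 547.18372628]
-0.01 0.04 [159.26607344 462.64508297]
ring [205.05723803   3.53005877]
pltop [184.71848062 142.76641751]
plbot [164.32169677 317.81070066]
ring [202.71553304  23.51751655]
pltop [182.44549178 162.27310566]
plbot [162.17233171 336.25645512]
ring [200.38823432  43.38201062]
pltop [180.18645001 181.66010073]
plbot [160.03579312 354.59213336]
```

View pics/s11b.png

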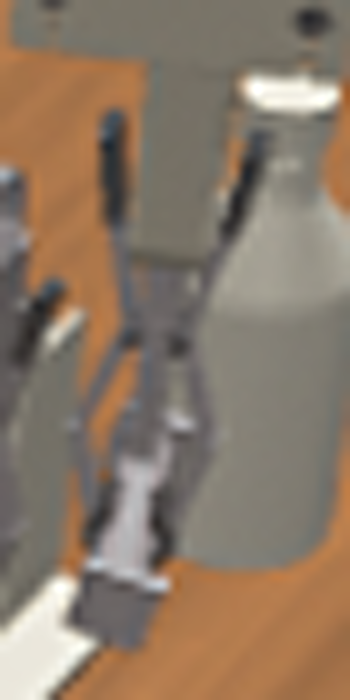

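Request:
carry_out([
  {"xyz": [0.2,1.5,0],"rot": [0,0,-1]},
  {"xyz": [0.6,4.5,0],"rot": [0,0,-2]},
  {"xyz": [1,8.5,0],"rot": [0,0,-3]},
  {"xyz": [1.4,12.5,0],"rot": [0,0,-5]},
  {"xyz": [1.8,16.5,0],"rot": [0,0,-6]},
  {"xyz": [2.2,20.5,0],"rot": [0,0,-8]},
  {"xyz": [2.6,24.5,0],"rot": [0,0,-9]},
  {"xyz": [3,28.5,0],"rot": [0,0,-10]},
  {"xyz": [3.4,32.5,0],"rot": [0,0,-11]},
  {"xyz": [3.8,36.5,0],"rot": [0,0,-12]},
])

```text
t: 15.85
tool_pos: [0.513, 0.1068, 0.2483]
orientation: [2.359, -2.071, -0.002]
force: [0.2, -0.7, -0.9]
opening: 0.0358
```

Request:
carry_out([
  {"xyz": [0.4,4,0],"rot": [0,0,-1]},
  {"xyz": [0.8,8,0],"rot": [0,0,-2]},
  {"xyz": [1.2,12,0],"rot": [0,0,-2.4]},
  {"xyz": [1.6,16,-2],"rot": [0,0,-2.4]},
  {"xyz": [2,19,-5],"rot": [0,0,-2.4]},
  {"xyz": [2,20.8,-7.8],"rot": [0,0,-2.4]},
  {"xyz": [2,21.1,-7.8],"rot": [0,0,-2.4]},
  {"xyz": [2,21.1,-7.8],"rot": [0,0,-2.4]},
])

```text
t: 16.65
tool_pos: [0.5326, 0.3159, 0.1701]
orientation: [2.315, -2.117, -0.002]
force: [0.2, -0.1, -0.6]
opening: 0.0357
```

Run:
```python
from h import *
snap("side","s12",(90,100,290,350),3)
s,M=st()
snap("top","t12",(110,130,330,290),3.5)
```

```text
t 16.7 tcp [0.5337 0.3157 0.1718] yaw -84.92 tz [-0.001 -0.002 -1.   ] op 0.036 F [ 0.3  0.5 -0.6] q [ 26.  13.  86.  -0.  81. 111.]
```

View pics/s12.png

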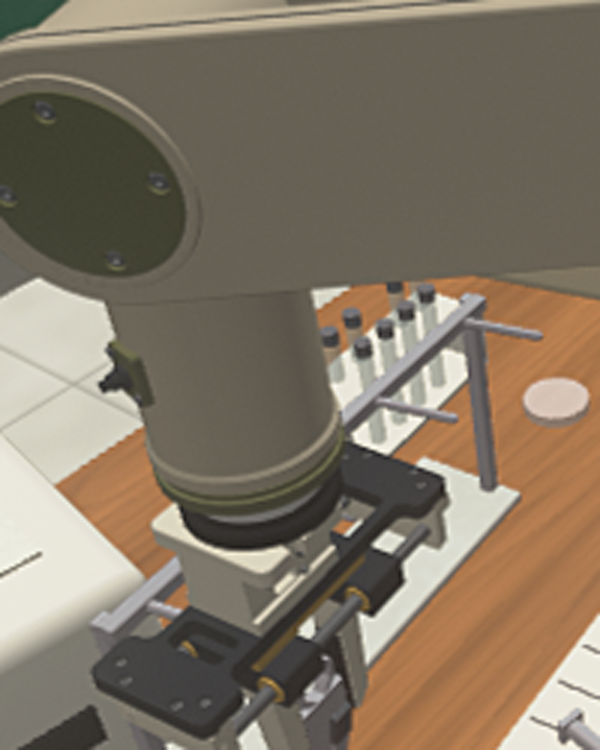

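View pics/t12.png

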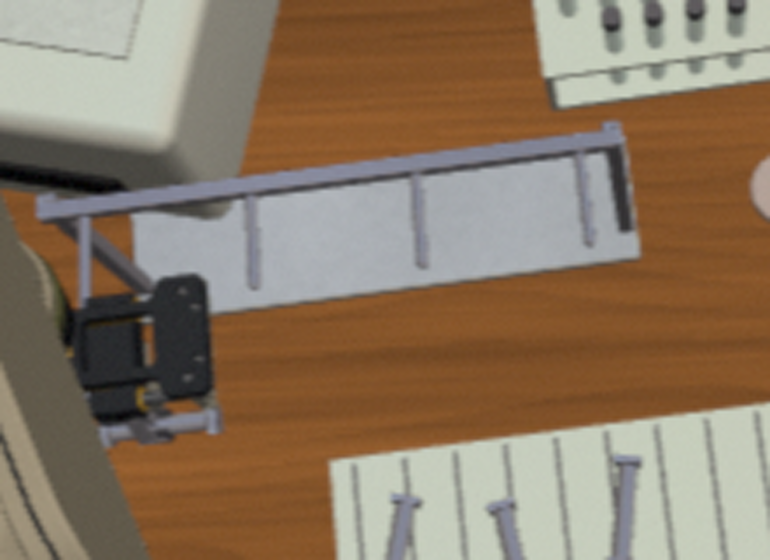

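Request:
carry_out([
  {"xyz": [0,0,0.2],"rot": [0,0,0]},
  {"xyz": [1.5,0.13,0.2],"rot": [0,0,0]},
  {"xyz": [3,0.27,0.2],"rot": [0,0,0]},
  {"xyz": [4,0.36,0.2],"rot": [0,0,0]},
  {"xyz": [4.8,0.43,0.2],"rot": [0,0,0]},
  {"xyz": [5.6,0.5,0.2],"rot": [0,0,0]},
  {"xyz": [5.6,0.5,0.2],"rot": [0,0,0]},
])

```text
t: 17.45
tool_pos: [0.5913, 0.3211, 0.1745]
orientation: [-2.316, 2.121, -0.002]
force: [2.6, -1.2, 3.2]
opening: 0.0357
```

Run:
```python
from h import *
snap("side","s13",(130,250,230,375),6)
s,M=st()
```

```text
t 17.5 tcp [0.591  0.3211 0.1745] yaw -84.97 tz [ 0.002 -0.    -1.   ] op 0.0359 F [ 3.2 -0.2  2.5] q [ 24.  20.  77.  -0.  83. 109.]
```

View pics/s13.png

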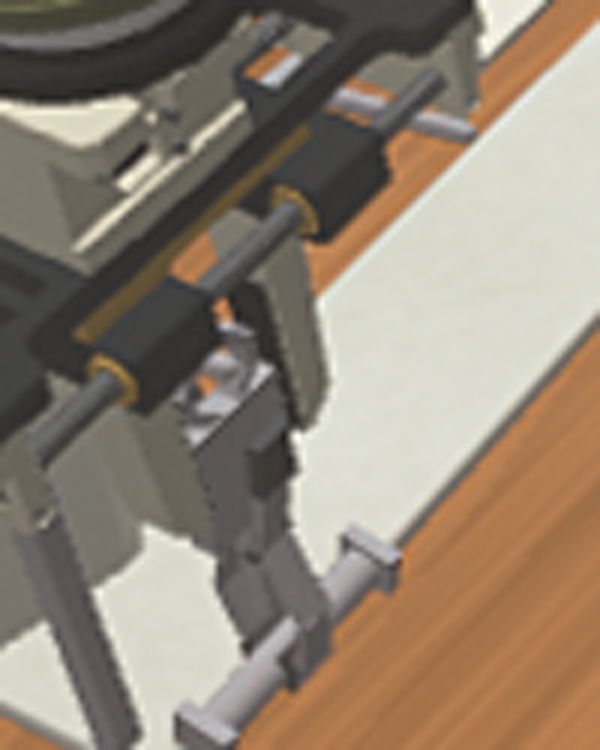

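Request:
carry_out([
  {"xyz": [0,0,0.25],"rot": [0,0,0]},
  {"xyz": [0.5,0.05,0.25],"rot": [0,0,0]},
  {"xyz": [1,0.1,0.25],"rot": [0,0,0]},
  {"xyz": [1.5,0.14,0.25],"rot": [0,0,0]},
  {"xyz": [2.0,0.18,0.25],"rot": [0,0,0]},
  {"xyz": [2.0,0.18,0.25],"rot": [0,0,0]},
])

```text
t: 18.1
tool_pos: [0.6103, 0.3228, 0.1758]
orientation: [2.316, -2.121, 0.0]
force: [-0.3, 0.4, -1.0]
opening: 0.0358
```

Run:
```python
from h import *
snap("side","s14",(130,250,230,375),6)
s,M=st()
```

```text
t 18.15 tcp [0.61   0.3229 0.1758] yaw -84.95 tz [-0.001 -0.001 -1.   ] op 0.0359 F [-0.9 -0.6 -2. ] q [ 24.  23.  73.  -0.  84. 109.]
```

View pics/s14.png

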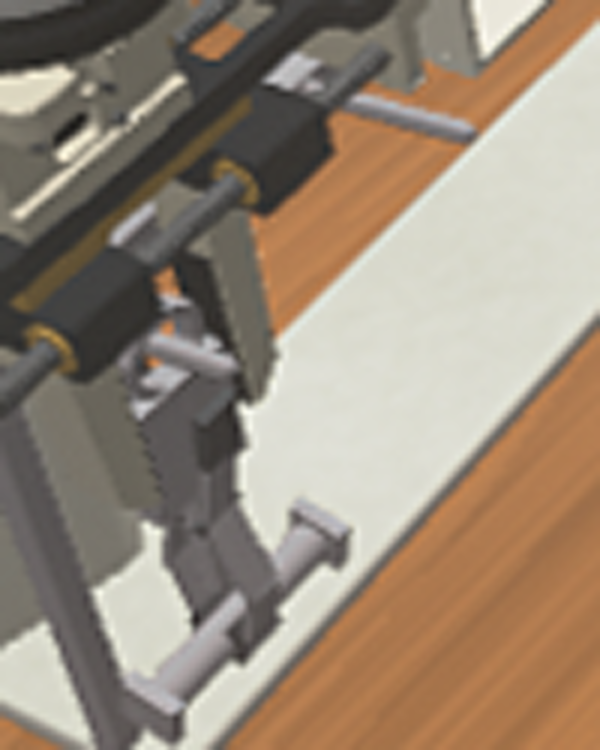

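Request:
carry_out([
  {"xyz": [0,0,-0.3],"rot": [0,0,0]},
  {"xyz": [0,0,-0.5],"rot": [0,0,0]},
  {"xyz": [0,0,-0.6],"rot": [0,0,0]},
  {"xyz": [0,0,-0.6],"rot": [0,0,0]},
])

```text
t: 18.55
tool_pos: [0.6101, 0.3232, 0.1718]
orientation: [-2.317, 2.121, -0.002]
force: [-1.8, -1.2, 6.7]
opening: 0.0355
```

Request:
carry_out([
  {"xyz": [0,0,0.1],"rot": [0,0,0]},
  {"xyz": [0,0,0.1],"rot": [0,0,0]},
  {"xyz": [0,0,0.1],"rot": [0,0,0]},
  {"xyz": [0,0,0.1],"rot": [0,0,0]},
  {"xyz": [0,0,0.1],"rot": [0,0,0]},
  {"xyz": [0,0,2],"rot": [0,0,0]},
  {"xyz": [0,0,4],"rot": [0,0,0]},
  {"xyz": [0,0,7],"rot": [0,0,0]},
  {"xyz": [-2,-3,9],"rot": [0,0,0]},
  {"xyz": [-5,-6,9],"rot": [0,0,0]},
], grip=0.6)

```text
t: 19.55
tool_pos: [0.5615, 0.2631, 0.2636]
orientation: [-2.315, 2.118, -0.005]
force: [0.3, -0.7, 1.0]
opening: 0.0556
```

Run:
```python
from h import *
snap("side","s15",(120,200,320,380),4)
s,M=st()
im=read_camera("top")
for r in rods(im): print(r)
```

```text
t 19.6 tcp [0.5549 0.2583 0.2593] yaw -84.97 tz [-0.004 -0.004 -1.   ] op 0.0557 F [ 0.7  0.  -2.2] q [ 20.   9.  81.  -0.  90. 105.]
((256.0275573730469, 288.11407470703125), array([0.4427, 0.0794]), array([0.4423, 0.078 ]), np.float64(0.0801), np.float64(12.5), 138)
((222.55484008789062, 286.6818542480469), array([0.45  , 0.1628]), array([0.45  , 0.1617]), np.float64(0.0799), np.float64(-9.9), 139)
((287.50225830078125, 275.46685791015625), array([ 4.711e-01, -3.000e-04]), array([ 0.4702, -0.0019]), np.float64(0.0797), np.float64(-5.7), 136)
```

View pics/s15.png

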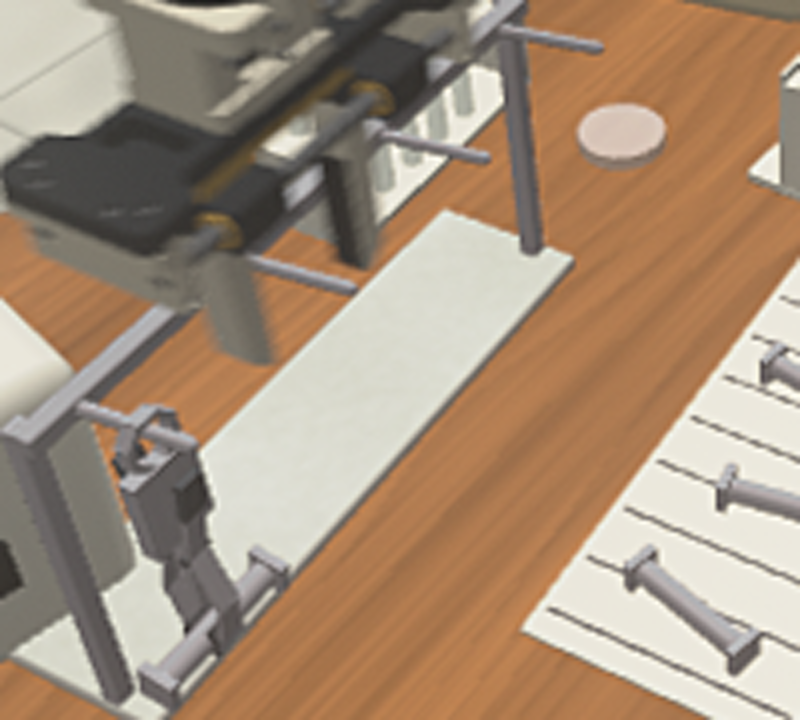

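Request:
carry_out([
  {"xyz": [-2,-2,0],"rot": [0,0,8.5]},
  {"xyz": [-4,-4,0],"rot": [0,0,17]},
  {"xyz": [-6,-7,0],"rot": [0,0,25.5]},
  {"xyz": [-8,-10,0],"rot": [0,0,34]},
  {"xyz": [-8.4,-13,0],"rot": [0,0,42.5]},
  {"xyz": [-8.4,-16,0],"rot": [0,0,51]},
  {"xyz": [-8.4,-19,0],"rot": [0,0,59.5]},
  {"xyz": [-8.4,-22,-2],"rot": [0,0,68]},
  {"xyz": [-8.4,-25,-4],"rot": [0,0,76.5]},
  {"xyz": [-8.4,-25.9,-6],"rot": [0,0,85]},
])

```text
t: 20.65
tool_pos: [0.4763, 0.0017, 0.1999]
orientation: [3.14, 0.008, 0.003]
force: [-0.3, 0.1, 0.7]
opening: 0.0559
```

Request:
carry_out([
  {"xyz": [0,0,-1],"rot": [0,0,8.5]},
  {"xyz": [0,0,-2],"rot": [0,0,17]},
  {"xyz": [0,0,-3],"rot": [0,0,25.5]},
  {"xyz": [0,0,-4],"rot": [0,0,34]},
  {"xyz": [0,0,-5],"rot": [0,0,42.5]},
  {"xyz": [0,0,-6],"rot": [0,0,51]},
  {"xyz": [0,0,-8],"rot": [0,0,59.5]},
  {"xyz": [0,0,-10],"rot": [0,0,68]},
  {"xyz": [0,0,-12],"rot": [0,0,76.5]},
  {"xyz": [0,0,-12],"rot": [0,0,84.3]},
])

```text
t: 21.65
tool_pos: [0.474, 0.0044, 0.0771]
orientation: [-2.319, -2.114, 0.003]
force: [-0.2, -0.9, -0.4]
opening: 0.0557
```

Run:
```python
from h import *
snap("side","s16",(220,200,420,360),4)
s,M=st()
```

```text
t 21.7 tcp [0.4748 0.0043 0.0784] yaw 85.18 tz [-0.002  0.001 -1.   ] op 0.0558 F [-0.6  0.3  0.9] q [ -6.  -4. 114.   0.  70. -91.]
```

View pics/s16.png

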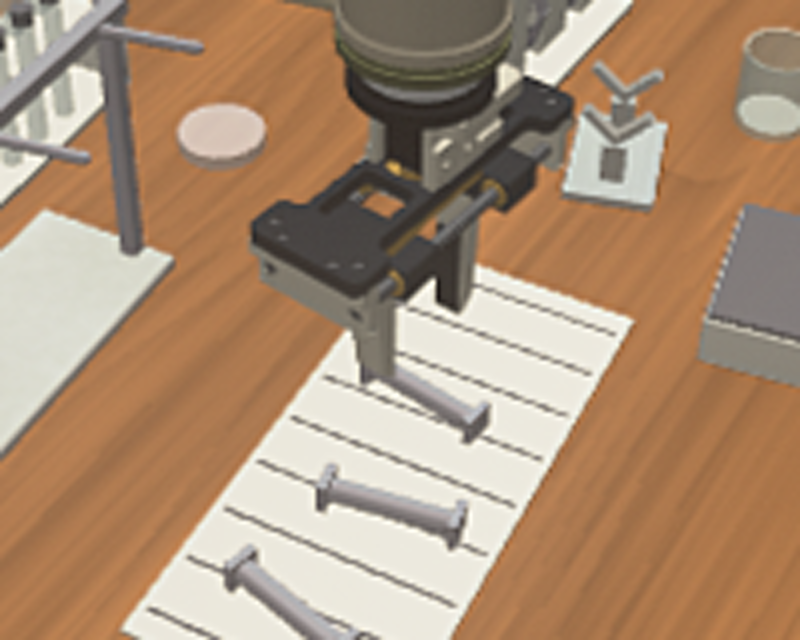

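Request:
carry_out([
  {"xyz": [-0.4,-0.53,-1],"rot": [0,0,-0.9]},
  {"xyz": [-0.4,-0.53,-3],"rot": [0,0,-0.9]},
  {"xyz": [-0.4,-0.53,-4.5],"rot": [0,0,-0.9]},
  {"xyz": [-0.4,-0.53,-5.4],"rot": [0,0,-0.9]},
  {"xyz": [-0.4,-0.53,-5.4],"rot": [0,0,-0.9]},
])

```text
t: 22.2
tool_pos: [0.4707, -0.0014, 0.0248]
orientation: [-2.346, -2.087, 0.001]
force: [0.7, -0.4, 0.2]
opening: 0.0555
```

Request:
carry_out([
  {"xyz": [0,0,0],"rot": [0,0,0]},
  {"xyz": [0,0,0],"rot": [0,0,0]},
  {"xyz": [0,0,0],"rot": [0,0,0]},
  {"xyz": [0,0,0],"rot": [0,0,0]},
  {"xyz": [0,0,0],"rot": [0,0,0]},
  {"xyz": [0,0,0],"rot": [0,0,0]},
  {"xyz": [0,0,0],"rot": [0,0,0]},
], grip=0)

```text
t: 22.9
tool_pos: [0.4719, -0.0013, 0.0263]
orientation: [2.344, 2.091, 0.002]
force: [-0.9, 0.4, 1.9]
opening: 0.0128
```

Run:
```python
from h import *
s,M=st(); print(np.array([.476,-.26,.0658])-s['tool_pos'])
```

```text
t 22.9 tcp [ 0.4719 -0.0013  0.0263] yaw 83.46 tz [ 0.001  0.001 -1.   ] op 0.0128 F [-0.9  0.4  1.9] q [ -6.  -0. 116.   0.  64. -90.]
[ 0.00406347 -0.2586808   0.0394612 ]
```

Request:
carry_out([
  {"xyz": [0,0,0],"rot": [0,0,0]},
  {"xyz": [0,0,0],"rot": [0,0,0]},
  {"xyz": [0,0,-0.25],"rot": [0,0,0]},
  {"xyz": [0,0,-0.25],"rot": [0,0,0]},
  {"xyz": [0,0,-0.25],"rot": [0,0,0]},
], grip=0.3)

```text
t: 23.4
tool_pos: [0.4715, -0.0013, 0.0234]
orientation: [-2.344, -2.091, -0.001]
force: [1.2, -0.5, -0.0]
opening: 0.028
```

Request:
carry_out([
  {"xyz": [0,0,0],"rot": [0,0,0]},
  {"xyz": [0,0,0],"rot": [0,0,0]},
  {"xyz": [0,0,0],"rot": [0,0,0]},
  {"xyz": [0,0,0],"rot": [0,0,0]},
  {"xyz": [0,0,0],"rot": [0,0,0]},
], grip=0)

```text
t: 23.9
tool_pos: [0.4718, -0.0013, 0.0237]
orientation: [2.344, 2.091, 0.002]
force: [0.9, 0.2, 0.1]
opening: 0.0129
```

Run:
```python
from h import *
s,M=st(); print(np.array([.476,-.26,.0658])-s['tool_pos'])
```

```text
t 23.9 tcp [ 0.4718 -0.0013  0.0237] yaw 83.46 tz [ 0.001  0.001 -1.   ] op 0.0129 F [0.9 0.2 0.1] q [ -6.   0. 116.   0.  63. -90.]
[ 0.00420038 -0.25866245  0.04213335]
```

```bash
cat >> h.py <<'E'
def plan(tyaw,tilt,tgt,n=10,ax=-70.5):
    s,M=st()
    d=np.array([np.cos(np.radians(ax)),np.sin(np.radians(ax)),0])
    c,sn=np.cos(np.radians(tyaw)),np.sin(np.radians(tyaw))
    G=R.from_rotvec(d*np.radians(tilt))*R.from_matrix([[c,sn,0],[sn,-c,0],[0,0,-1]])
    r=(G*R.from_matrix(M).inv()).as_rotvec(degrees=True)
    print("rot",r.round(2),np.linalg.norm(r).round(1),"d(cm)",((np.array(tgt)-s['tool_pos'])*100).round(2))
    for k in range(1,n+1): print((r*k/n).round(1).tolist(),end=' ')
    print()
E
python3 -c "
from h import *
plan(19.5,10,(.4743,-.2606,.0655),8)"
```

```text
t 23.9 tcp [ 0.4718 -0.0013  0.0237] yaw 83.46 tz [ 0.001  0.001 -1.   ] op 0.0129 F [0.9 0.2 0.1] q [ -6.   0. 116.   0.  63. -90.]
rot [  8.23  -6.49 -63.79] 64.6 d(cm) [  0.25 -25.93   4.18]
[1.0, -0.8, -8.0] [2.1, -1.6, -15.9] [3.1, -2.4, -23.9] [4.1, -3.2, -31.9] [5.1, -4.1, -39.9] [6.2, -4.9, -47.8] [7.2, -5.7, -55.8] [8.2, -6.5, -63.8]
```

Request:
carry_out([
  {"xyz": [0,0,4],"rot": [0,0,0]},
  {"xyz": [0,-1,8],"rot": [0,0,0]},
  {"xyz": [0,-4,11],"rot": [1,-0.8,-8]},
  {"xyz": [0,-8,12],"rot": [2.1,-1.6,-15.9]},
  {"xyz": [0.1,-12,12],"rot": [3.1,-2.4,-23.9]},
  {"xyz": [0.1,-16,12],"rot": [4.1,-3.2,-31.9]},
  {"xyz": [0.2,-20,12],"rot": [5.1,-4.1,-39.9]},
  {"xyz": [0.2,-23.5,12],"rot": [6.2,-4.9,-47.8]},
  {"xyz": [0.25,-25.9,12],"rot": [7.2,-5.7,-55.8]},
  {"xyz": [0.25,-25.9,11],"rot": [8.2,-6.5,-63.8]},
])

```text
t: 24.9
tool_pos: [0.4747, -0.2643, 0.1351]
orientation: [-3.061, -0.512, -0.271]
force: [0.1, 0.1, -0.6]
opening: 0.013
```

Request:
carry_out([
  {"xyz": [0,0,-2],"rot": [0,0,0]},
  {"xyz": [0,0,-4],"rot": [0,0,0]},
  {"xyz": [0,0,-4],"rot": [0,0,0]},
  {"xyz": [0,0,-4],"rot": [0,0,0]},
])

```text
t: 25.3
tool_pos: [0.474, -0.26, 0.0935]
orientation: [-3.055, -0.525, -0.266]
force: [-0.3, -0.5, -0.7]
opening: 0.0131
```

Run:
```python
from h import *
snap("side","s17",(300,120,450,260),5)
plan(19.5,10,(.4743,-.2606,.0655),1)
```

```text
t 25.35 tcp [ 0.4746 -0.2605  0.0944] yaw 19.51 tz [ 0.164  0.057 -0.985] op 0.013 F [-0.5 -0.8 -1. ] q [-40.  -1. 110.   9.  66. -63.]
rot [ 0.04  0.01 -0.  ] 0.0 d(cm) [-0.03 -0.01 -2.89]
[0.0, 0.0, -0.0]
```

View pics/s17.png

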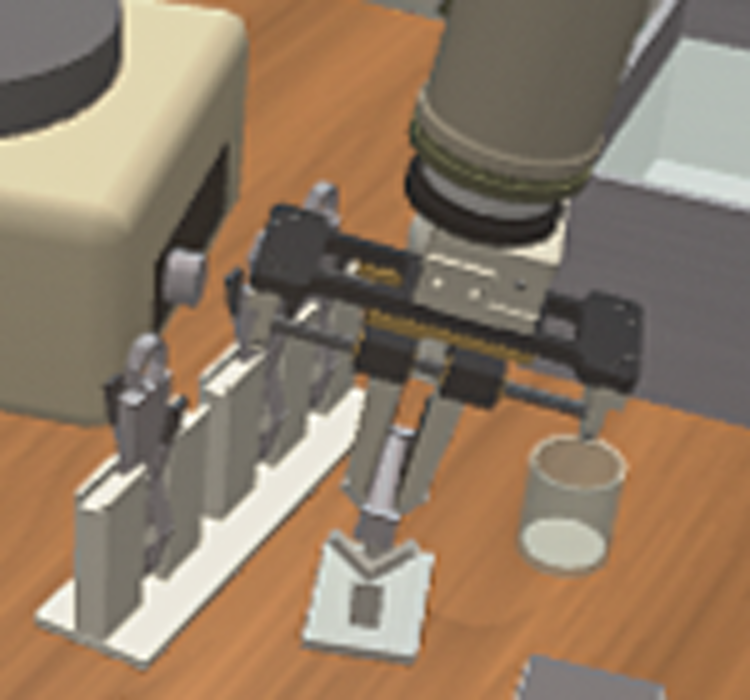

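Request:
carry_out([
  {"xyz": [0,0,-1.5],"rot": [0,0,0]},
  {"xyz": [0,0,-2.2],"rot": [0,0,0]},
  {"xyz": [0,0,-2.6],"rot": [0,0,0]},
  {"xyz": [0,0,-2.8],"rot": [0,0,0]},
  {"xyz": [0,0,-2.8],"rot": [0,0,0]},
  {"xyz": [0,0,-2.8],"rot": [0,0,0]},
])

```text
t: 25.95
tool_pos: [0.4746, -0.2603, 0.0659]
orientation: [-3.056, -0.525, -0.268]
force: [2.2, 2.0, -0.2]
opening: 0.013
```

Request:
carry_out([
  {"xyz": [0,0,0],"rot": [0,0,0]},
  {"xyz": [0,0,0],"rot": [0,0,0]},
  {"xyz": [0,0,0],"rot": [0,0,0]},
  {"xyz": [0,0,0],"rot": [0,0,0]},
  {"xyz": [-0.3,-0.1,1.9],"rot": [0,0,0]},
  {"xyz": [-0.6,-0.2,3.8],"rot": [0,0,0]},
  {"xyz": [-1.2,-0.4,7.6],"rot": [0,0,0]},
  {"xyz": [-1.2,-0.4,12],"rot": [0,0,0]},
  {"xyz": [-1.2,-0.4,16],"rot": [0,0,0]},
  {"xyz": [-1.2,-0.4,16],"rot": [0,0,0]},
], grip=0.42)

```text
t: 26.95
tool_pos: [0.4649, -0.2667, 0.2332]
orientation: [-3.064, -0.527, -0.279]
force: [0.2, -0.7, 0.9]
opening: 0.0393
```

Run:
```python
from h import *
snap("side","s18",(340,190,410,260),8)
plan(-.4,0,(.5836,-.1993,.22),4)
```

```text
t 27.0 tcp [ 0.4638 -0.2659  0.2297] yaw 19.55 tz [ 0.169  0.053 -0.984] op 0.0391 F [-0.7 -0.  -0.5] q [-41.  -9. 103.   9.  81. -62.]
rot [ -1.32  10.15 -19.86] 22.3 d(cm) [11.98  6.66 -0.97]
[-0.3, 2.5, -5.0] [-0.7, 5.1, -9.9] [-1.0, 7.6, -14.9] [-1.3, 10.1, -19.9]
```

View pics/s18.png

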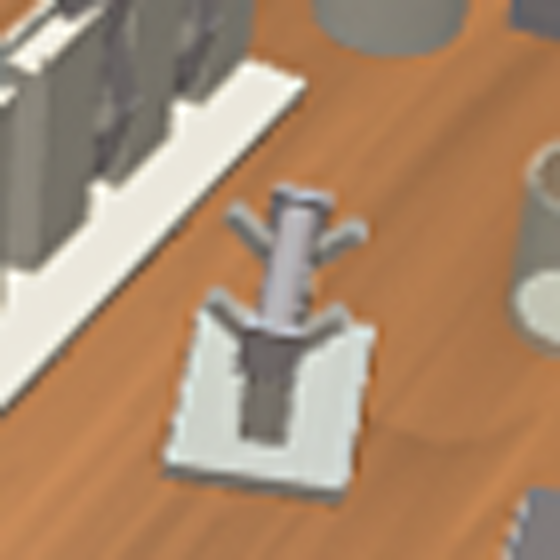

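Request:
carry_out([
  {"xyz": [2,1,0],"rot": [-0.3,2.5,-5]},
  {"xyz": [5,3,0],"rot": [-0.7,5.1,-9.9]},
  {"xyz": [8,5,0],"rot": [-1,7.6,-14.9]},
  {"xyz": [11,6.2,0],"rot": [-1.3,10.1,-19.9]},
  {"xyz": [12.05,6.65,0],"rot": [-1.3,10.1,-19.9]},
  {"xyz": [12.05,6.65,-1.5],"rot": [-1.3,10.1,-19.9]},
  {"xyz": [12.05,6.65,-1.5],"rot": [-1.3,10.1,-19.9]},
  {"xyz": [12.05,6.65,-1.5],"rot": [-1.3,10.1,-19.9]},
], grip=0.75)

```text
t: 27.8
tool_pos: [0.5808, -0.1985, 0.2092]
orientation: [-3.134, 0.014, 0.007]
force: [-0.7, 0.3, -0.2]
opening: 0.0694
```

Run:
```python
from h import *
plan(-.4,0,(.584,-.1993,.1225),1)
```

```text
t 27.8 tcp [ 0.5808 -0.1985  0.2092] yaw -0.52 tz [-0.005  0.007 -1.   ] op 0.0694 F [-0.7  0.3 -0.2] q [-24.  11.  84.   0.  85. -23.]
rot [-0.41 -0.27  0.12] 0.5 d(cm) [ 0.32 -0.08 -8.67]
[-0.4, -0.3, 0.1]
```

Request:
carry_out([
  {"xyz": [0.25,-0.08,-1],"rot": [-0.4,-0.3,0]},
  {"xyz": [0.25,-0.08,-3.5],"rot": [-0.4,-0.3,0]},
  {"xyz": [0.25,-0.08,-6],"rot": [-0.4,-0.3,0]},
  {"xyz": [0.25,-0.08,-8],"rot": [-0.4,-0.3,0]},
  {"xyz": [0.25,-0.08,-8.8],"rot": [-0.4,-0.3,0]},
  {"xyz": [0.25,-0.08,-8.8],"rot": [-0.4,-0.3,0]},
  {"xyz": [0.25,-0.08,-8.8],"rot": [-0.4,-0.3,0]},
])

```text
t: 28.5
tool_pos: [0.5856, -0.1991, 0.1238]
orientation: [3.14, -0.014, 0.007]
force: [-0.2, -0.3, 1.0]
opening: 0.0699
```

Run:
```python
from h import *
snap("side","s19",(290,120,410,240),6)
plan(-.4,0,(.584,-.1993,.1225),1)
```

```text
t 28.55 tcp [ 0.586  -0.1992  0.1243] yaw -0.51 tz [ 0.005 -0.002 -1.   ] op 0.0698 F [-0.6  0.1  1. ] q [-24.  14.  89.   0.  76. -23.]
rot [0.1  0.29 0.11] 0.3 d(cm) [-0.2  -0.01 -0.18]
[0.1, 0.3, 0.1]
```

View pics/s19.png

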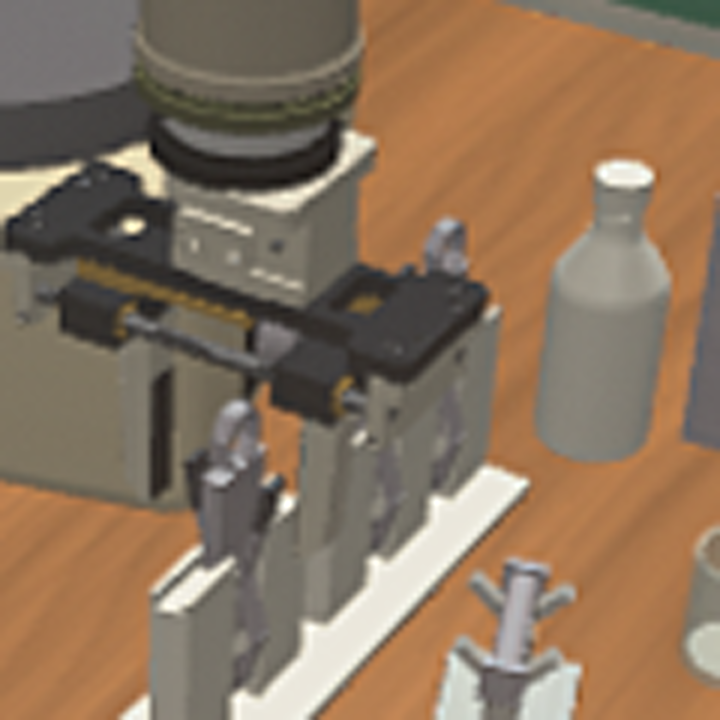

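Request:
carry_out([
  {"xyz": [-0.15,0,-0.15],"rot": [0,0,0]},
  {"xyz": [-0.15,0,-0.15],"rot": [0,0,0]},
  {"xyz": [-0.15,0,-0.15],"rot": [0,0,0]},
  {"xyz": [-0.15,0,-0.15],"rot": [0,0,0]},
  {"xyz": [-0.15,0,-0.15],"rot": [0,0,0]},
  {"xyz": [-0.15,0,-0.15],"rot": [0,0,0]},
  {"xyz": [-0.15,0,-0.15],"rot": [0,0,0]},
  {"xyz": [-0.15,0,-0.15],"rot": [0,0,0]},
], grip=0.247, force=20)

```text
t: 29.35
tool_pos: [0.5844, -0.1988, 0.1232]
orientation: [3.14, -0.013, 0.007]
force: [-5.0, 1.4, 10.9]
opening: 0.0233
```

Request:
carry_out([
  {"xyz": [0,0,2],"rot": [0,0,0]},
  {"xyz": [0,0,4],"rot": [0,0,0]},
  {"xyz": [0,0,7],"rot": [0,0,0]},
  {"xyz": [0,0,10],"rot": [0,0,0]},
  {"xyz": [0,0,11],"rot": [0,0,0]},
  {"xyz": [0,0,11],"rot": [0,0,0]},
])

```text
t: 29.95
tool_pos: [0.5848, -0.199, 0.233]
orientation: [3.139, -0.013, 0.01]
force: [-0.3, 0.1, -0.9]
opening: 0.0234
```

Run:
```python
from h import *
snap("side","s20",(290,80,410,230),5)
s,M=st(); p=s['tool_pos']+[0,0,.043]; print((proj("side",p)-[290,80])*5)
plan(19.5,0,(.4761,-.26,.2),3)
```

```text
t 30.0 tcp [ 0.5839 -0.1987  0.2309] yaw -0.49 tz [ 0.003 -0.001 -1.   ] op 0.0231 F [ 0.1 -0.1 -0.9] q [-24.  10.  83.   0.  87. -23.]
[205.09436302 338.68310105]
t 30.0 tcp [ 0.5839 -0.1987  0.2309] yaw -0.49 tz [ 0.003 -0.001 -1.   ] op 0.0231 F [ 0.1 -0.1 -0.9] q [-24.  10.  83.   0.  87. -23.]
rot [1.000e-02 1.900e-01 1.999e+01] 20.0 d(cm) [-10.78  -6.13  -3.09]
[0.0, 0.1, 6.7] [0.0, 0.1, 13.3] [0.0, 0.2, 20.0]
```

View pics/s20.png

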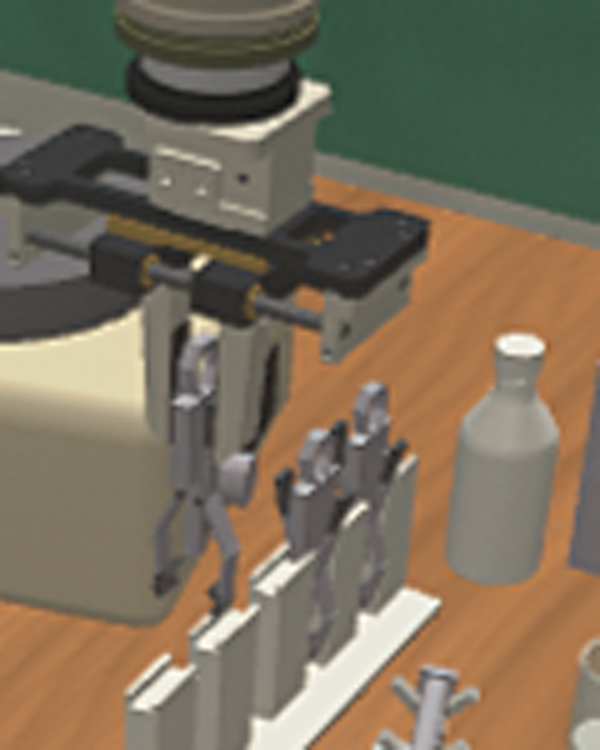

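Request:
carry_out([
  {"xyz": [-3,-1,0],"rot": [0,0,4]},
  {"xyz": [-6,-3,0],"rot": [0,0,10]},
  {"xyz": [-9,-5,0],"rot": [0,0,16]},
  {"xyz": [-10.8,-6.13,0],"rot": [0,0,20]},
  {"xyz": [-10.8,-6.13,-2],"rot": [0,0.2,20]},
  {"xyz": [-10.8,-6.13,-3],"rot": [0,0.2,20]},
  {"xyz": [-10.8,-6.13,-3],"rot": [0,0.2,20]},
  {"xyz": [-10.8,-6.13,-3],"rot": [0,0.2,20]},
])

```text
t: 30.8
tool_pos: [0.4755, -0.2592, 0.2]
orientation: [-3.095, -0.533, 0.004]
force: [0.8, -0.2, 0.7]
opening: 0.0232
```

Run:
```python
from h import *
plan(19.5,0,(.4761,-.26,.15),1)
```

```text
t 30.8 tcp [ 0.4755 -0.2592  0.2   ] yaw 19.54 tz [-0.002  0.001 -1.   ] op 0.0232 F [ 0.8 -0.2  0.7] q [-34.  -0.  97.  -0.  83. -54.]
rot [-0.07 -0.14 -0.04] 0.2 d(cm) [ 0.06 -0.08 -5.  ]
[-0.1, -0.1, -0.0]
```

Request:
carry_out([
  {"xyz": [0,-0.05,-2],"rot": [0,0,0]},
  {"xyz": [0,-0.05,-3.5],"rot": [0,0,0]},
  {"xyz": [0,-0.05,-4.5],"rot": [0,0,0]},
  {"xyz": [0,-0.05,-5.15],"rot": [0,0,0]},
  {"xyz": [0,-0.05,-5.15],"rot": [0,0,0]},
  {"xyz": [0,-0.05,-5.15],"rot": [0,0,0]},
])

```text
t: 31.4
tool_pos: [0.476, -0.2605, 0.15]
orientation: [3.096, 0.532, -0.001]
force: [0.6, 0.2, 0.2]
opening: 0.0232
```

Run:
```python
from h import *
snap("side","s21",(330,130,430,255),6)
plan(19.5,0,(.4761,-.26,.15),1)
```

```text
t 31.45 tcp [ 0.4761 -0.2607  0.1504] yaw 19.51 tz [ 0.    -0.001 -1.   ] op 0.0238 F [ 0.8  0.4 -0.7] q [-34.   2. 100.  -0.  78. -54.]
rot [ 0.04  0.01 -0.01] 0.0 d(cm) [-0.    0.07 -0.04]
[0.0, 0.0, -0.0]
```

View pics/s21.png

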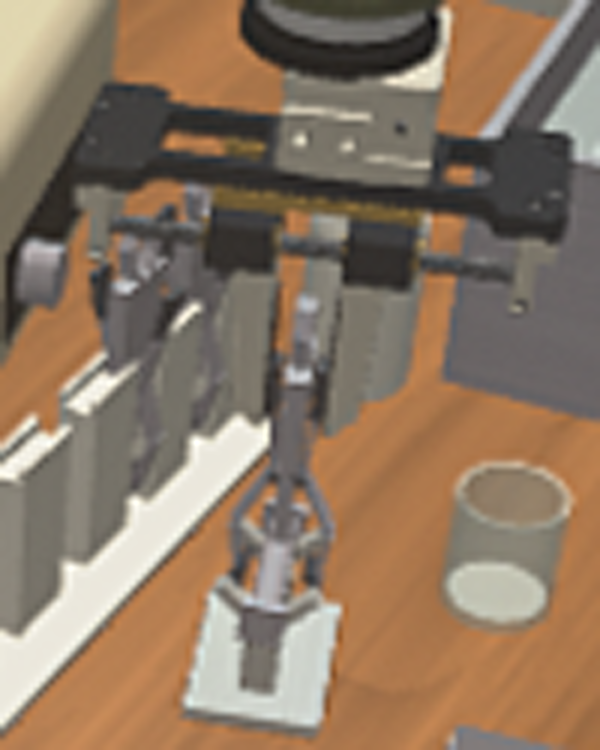

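Request:
carry_out([
  {"xyz": [0,0.08,0],"rot": [0,0,0]},
  {"xyz": [0,0.08,0],"rot": [0,0,0]},
  {"xyz": [0,0.08,0],"rot": [0,0,0]},
])

```text
t: 31.75
tool_pos: [0.476, -0.2597, 0.15]
orientation: [3.096, 0.532, -0.0]
force: [-0.8, -0.0, -1.3]
opening: 0.0234
```

Request:
carry_out([
  {"xyz": [0,0,0],"rot": [0,0,0]},
  {"xyz": [0,0,0],"rot": [0,0,0]},
  {"xyz": [0,0,0],"rot": [0,0,0]},
  {"xyz": [0,0,0],"rot": [0,0,0]},
], grip=0.5)

```text
t: 32.15
tool_pos: [0.4758, -0.2597, 0.1497]
orientation: [3.096, 0.532, -0.001]
force: [0.7, 0.1, -1.1]
opening: 0.0457
```

Request:
carry_out([
  {"xyz": [0,0,0],"rot": [0,0,0]},
  {"xyz": [0,0,0],"rot": [0,0,0]},
  {"xyz": [0,0,0],"rot": [0,0,0]},
  {"xyz": [0,0,0],"rot": [0,0,0]},
  {"xyz": [0,0,0],"rot": [0,0,-8]},
  {"xyz": [0,0,0],"rot": [0,0,-16]},
  {"xyz": [0,0,0],"rot": [0,0,-24]},
  {"xyz": [0,0,0],"rot": [0,0,-32]},
  {"xyz": [0,0,0],"rot": [0,0,-40]},
  {"xyz": [0,0,0],"rot": [0,0,-48]},
], grip=1)

```text
t: 33.15
tool_pos: [0.4758, -0.2596, 0.1496]
orientation: [-3.043, 0.782, 0.001]
force: [-0.7, 0.3, -0.3]
opening: 0.093
```

Request:
carry_out([
  {"xyz": [0,0,0],"rot": [0,0,-8]},
  {"xyz": [0,0,0],"rot": [0,0,-16]},
  {"xyz": [0,0,0],"rot": [0,0,-24]},
  {"xyz": [0,0,0],"rot": [0,0,-32]},
  {"xyz": [0,0,0],"rot": [0,0,-40]},
  {"xyz": [0,0,0],"rot": [0,0,-42]},
  {"xyz": [0,0,0],"rot": [0,0,-42]},
  {"xyz": [0,0,0],"rot": [0,0,-42]},
])

```text
t: 33.95
tool_pos: [0.4758, -0.2596, 0.1496]
orientation: [-2.567, 1.811, 0.001]
force: [-0.3, 0.3, 0.2]
opening: 0.0931
```

Request:
carry_out([
  {"xyz": [0,0,0],"rot": [0,0,0]},
  {"xyz": [0,0,0],"rot": [0,0,0]},
  {"xyz": [0,0,0],"rot": [0,0,0]},
  {"xyz": [0,0,0],"rot": [0,0,0]},
  {"xyz": [0,0,0],"rot": [0,0,0]},
  {"xyz": [0,0,0],"rot": [0,0,0]},
  {"xyz": [0,0,0],"rot": [0,0,0]},
  {"xyz": [0,0,0],"rot": [0,0,0]},
  {"xyz": [0,0,0],"rot": [0,0,0]},
  {"xyz": [0,0,0],"rot": [0,0,0]},
], grip=0.2, force=25)

```text
t: 34.95
tool_pos: [0.4757, -0.2596, 0.1496]
orientation: [-2.565, 1.813, 0.001]
force: [-0.4, 0.6, 1.0]
opening: 0.0359
```

Run:
```python
from h import *
snap("side","s22",(330,130,430,255),6)
st()
```

```text
t 35.0 tcp [ 0.4757 -0.2596  0.1496] yaw -70.49 tz [-0.     0.001 -1.   ] op 0.036 F [-0.6 -0.2 -0.6] q [-34.   2. 100.   0.  78.  36.]
```

View pics/s22.png

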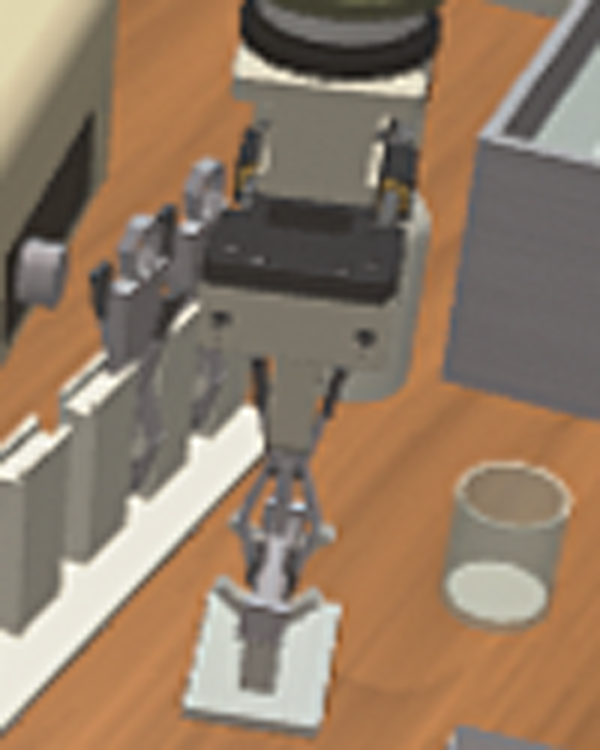

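Request:
carry_out([
  {"xyz": [0,0,1],"rot": [0,0,0]},
  {"xyz": [0,0,3],"rot": [0,0,0]},
  {"xyz": [0,0,6],"rot": [0,0,0]},
  {"xyz": [0,0,9],"rot": [0,0,0]},
  {"xyz": [0.2,2,10],"rot": [0,0,-1]},
  {"xyz": [0.6,5,10],"rot": [0,0,-2]},
  {"xyz": [1.2,9,10],"rot": [0,0,-4]},
  {"xyz": [1.8,13,10],"rot": [0,0,-6]},
  {"xyz": [2.4,17,10],"rot": [0,0,-8]},
  {"xyz": [3,21,10],"rot": [0,0,-10]},
])

```text
t: 36.0
tool_pos: [0.5058, -0.0481, 0.2505]
orientation: [-2.396, 2.031, -0.0]
force: [1.6, 0.0, -2.3]
opening: 0.0355
```

Request:
carry_out([
  {"xyz": [0.5,4,0],"rot": [0,0,-1]},
  {"xyz": [1,8,0],"rot": [0,0,-2]},
  {"xyz": [1.5,12,0],"rot": [0,0,-3]},
  {"xyz": [2,16,0],"rot": [0,0,-4]},
  {"xyz": [2.6,20,0],"rot": [0,0,-4.4]},
  {"xyz": [3.2,23,-2],"rot": [0,0,-4.4]},
  {"xyz": [3.7,25.5,-5],"rot": [0,0,-4.4]},
  {"xyz": [3.7,26.1,-7.5],"rot": [0,0,-4.4]},
  {"xyz": [3.7,26.1,-7.5],"rot": [0,0,-4.4]},
  {"xyz": [3.7,26.1,-7.5],"rot": [0,0,-4.4]},
])

```text
t: 37.0
tool_pos: [0.5425, 0.2111, 0.1751]
orientation: [2.318, -2.119, -0.001]
force: [-0.1, -0.4, -0.1]
opening: 0.0358
```

Run:
```python
from h import *
snap("side","s23",(160,200,290,360),4.8)
plan(-84.9,0,(.543,.211,.175),1)
```

```text
t 37.05 tcp [0.5434 0.211  0.1763] yaw -84.91 tz [ 0.001  0.001 -1.   ] op 0.0359 F [ 0.7 -0.2 -0.8] q [ 16.   7.  92.   0.  81. 101.]
rot [-0.05  0.08  0.01] 0.1 d(cm) [-0.04  0.   -0.13]
[-0.1, 0.1, 0.0]
```

View pics/s23.png

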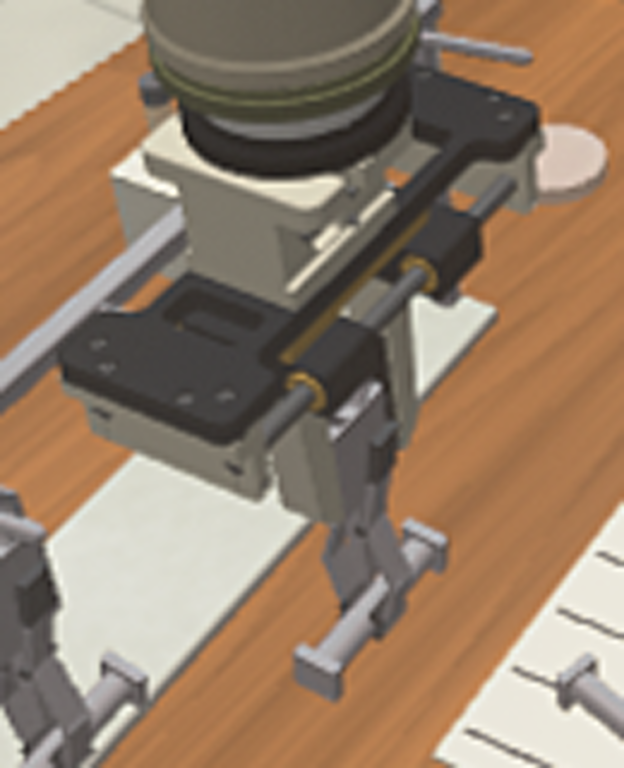

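Request:
carry_out([
  {"xyz": [1.5,0.13,0],"rot": [0,0,0]},
  {"xyz": [3,0.27,0],"rot": [0,0,0]},
  {"xyz": [4,0.36,0],"rot": [0,0,0]},
  {"xyz": [5,0.45,0],"rot": [0,0,0]},
  {"xyz": [6,0.53,-0.1],"rot": [0,0,0]},
  {"xyz": [7,0.62,-0.2],"rot": [0,0,0]},
  {"xyz": [7.7,0.68,-0.2],"rot": [0,0,0]},
  {"xyz": [7.7,0.68,-0.2],"rot": [0,0,0]},
  {"xyz": [7.7,0.68,-0.2],"rot": [0,0,0]},
])

```text
t: 37.95
tool_pos: [0.6196, 0.2182, 0.1723]
orientation: [2.318, -2.12, -0.002]
force: [-0.6, -0.0, -1.8]
opening: 0.0357
```

Run:
```python
from h import *
snap("side","s24",(160,200,290,360),4.8)
plan(-84.9,0,(.6206,.2179,.175),1)
```

```text
t 38.0 tcp [0.6195 0.2182 0.1724] yaw -84.89 tz [-0.001  0.001 -1.   ] op 0.0353 F [ 0.1  0.2 -0.5] q [ 15.  18.  80.   0.  82. 100.]
rot [-0.03 -0.04 -0.01] 0.1 d(cm) [ 0.11 -0.03  0.26]
[-0.0, -0.0, -0.0]
```

View pics/s24.png

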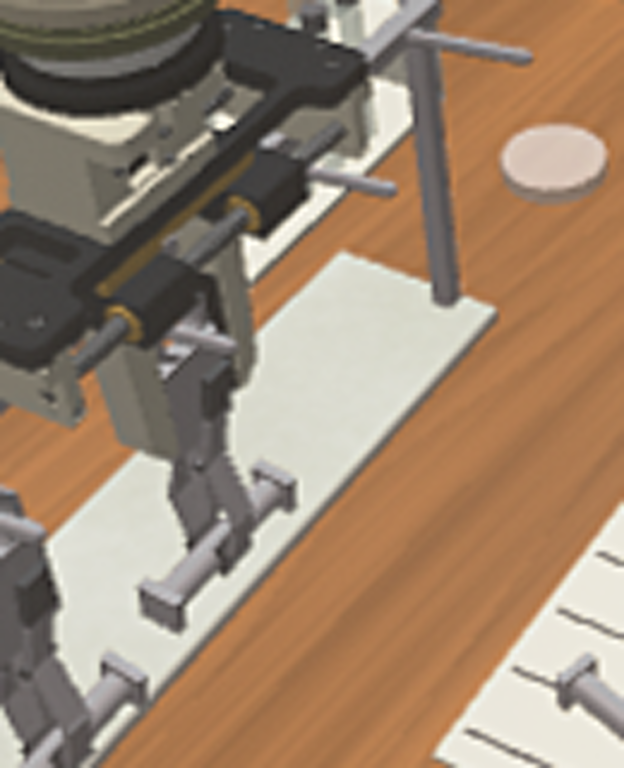

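Request:
carry_out([
  {"xyz": [0,0,-0.3],"rot": [0,0,0]},
  {"xyz": [0,0,-0.5],"rot": [0,0,0]},
  {"xyz": [0,0,-0.7],"rot": [0,0,0]},
  {"xyz": [0,0,-0.7],"rot": [0,0,0]},
  {"xyz": [0,0,-0.7],"rot": [0,0,0]},
])

```text
t: 38.5
tool_pos: [0.6196, 0.2182, 0.1656]
orientation: [-2.318, 2.12, 0.001]
force: [-0.3, -0.4, -1.1]
opening: 0.036
```

Request:
carry_out([
  {"xyz": [0,0,-0.1],"rot": [0,0,0]},
  {"xyz": [0,0,-0.2],"rot": [0,0,0]},
  {"xyz": [0,0,-0.3],"rot": [0,0,0]},
  {"xyz": [0,0,-0.3],"rot": [0,0,0]},
])

```text
t: 38.9
tool_pos: [0.6202, 0.2183, 0.1637]
orientation: [-2.317, 2.119, -0.0]
force: [-1.5, -0.1, 3.9]
opening: 0.0358
```

Request:
carry_out([
  {"xyz": [0,0,0.1],"rot": [0,0,0]},
  {"xyz": [0,0,0.1],"rot": [0,0,0]},
  {"xyz": [0,0,0.1],"rot": [0,0,0]},
  {"xyz": [0,0,0.1],"rot": [0,0,0]},
  {"xyz": [0,0,0.1],"rot": [0,0,0]},
  {"xyz": [0,0,2],"rot": [0,0,0]},
  {"xyz": [0,0,4],"rot": [0,0,0]},
  {"xyz": [0,0,7],"rot": [0,0,0]},
  {"xyz": [-2,-2,10],"rot": [0,0,0]},
  {"xyz": [-5,-5,10],"rot": [0,0,0]},
], grip=0.6)

```text
t: 39.9
tool_pos: [0.572, 0.1691, 0.2678]
orientation: [-2.315, 2.114, -0.006]
force: [0.9, -0.8, 0.6]
opening: 0.0556
```

Run:
```python
from h import *
snap("side","s25",(110,200,310,390),3.8)
im=snap("top","t25",(110,130,360,330),3)
for r in rods(im): print(r)
plan(102.5,0,(.4427,.0787,.08),1)
```

```text
((256.0275573730469, 288.11407470703125), array([0.4427, 0.0794]), array([0.4421, 0.0779]), np.float64(0.0801), np.float64(12.5), 140)
((224.5306854248047, 286.54937744140625), array([0.4501, 0.1579]), array([0.4581, 0.1594]), np.float64(0.0781), np.float64(-2.0), 111)
t 40.0 tcp [0.5671 0.1657 0.2625] yaw -84.97 tz [-0.002 -0.001 -1.   ] op 0.0556 F [-0.   0.5 -0.8] q [11.  6. 85. -0. 90. 96.]
rot [-1.5000e-01 -7.0000e-02 -1.7253e+02] 172.5 d(cm) [-12.44  -8.7  -18.25]
[-0.1, -0.1, -172.5]
```

View pics/s25.png

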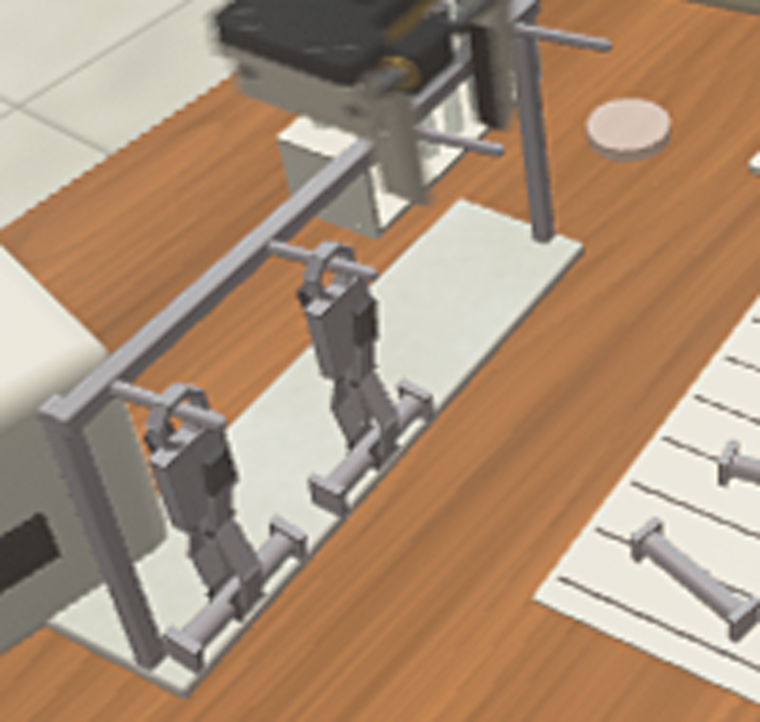

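View pics/t25.png

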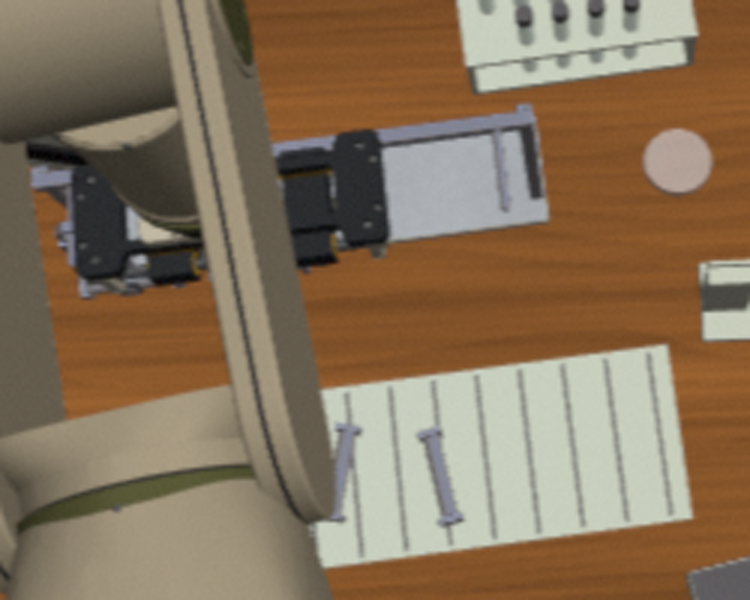

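Request:
carry_out([
  {"xyz": [-3,-2,0],"rot": [0,0,2]},
  {"xyz": [-6,-4,0],"rot": [0,0,4]},
  {"xyz": [-9,-6,-3],"rot": [0,0,6]},
  {"xyz": [-11,-8,-7],"rot": [0,0,7]},
  {"xyz": [-12.5,-8.7,-11],"rot": [0,0,7]},
  {"xyz": [-12.5,-8.7,-15],"rot": [0,0,7]},
  {"xyz": [-12.5,-8.7,-18],"rot": [0,0,7]},
  {"xyz": [-12.5,-8.7,-18],"rot": [0,0,7]},
  {"xyz": [-12.5,-8.7,-18],"rot": [0,0,7]},
])

```text
t: 40.9
tool_pos: [0.4448, 0.0813, 0.083]
orientation: [2.443, -1.974, -0.002]
force: [0.3, 0.3, 0.9]
opening: 0.0557
```

Run:
```python
from h import *
im=snap("side","s26",(220,230,420,390),4)
plan(-78,0,(.4425,.0787,.0238),1)
```

```text
t 40.95 tcp [0.446  0.0814 0.0843] yaw -77.88 tz [ 0.002  0.001 -1.   ] op 0.0557 F [1.4 1.1 0.2] q [  4.  -8. 117.   0.  71.  82.]
rot [-0.05  0.09 -0.12] 0.2 d(cm) [-0.35 -0.27 -6.05]
[-0.0, 0.1, -0.1]
```

View pics/s26.png

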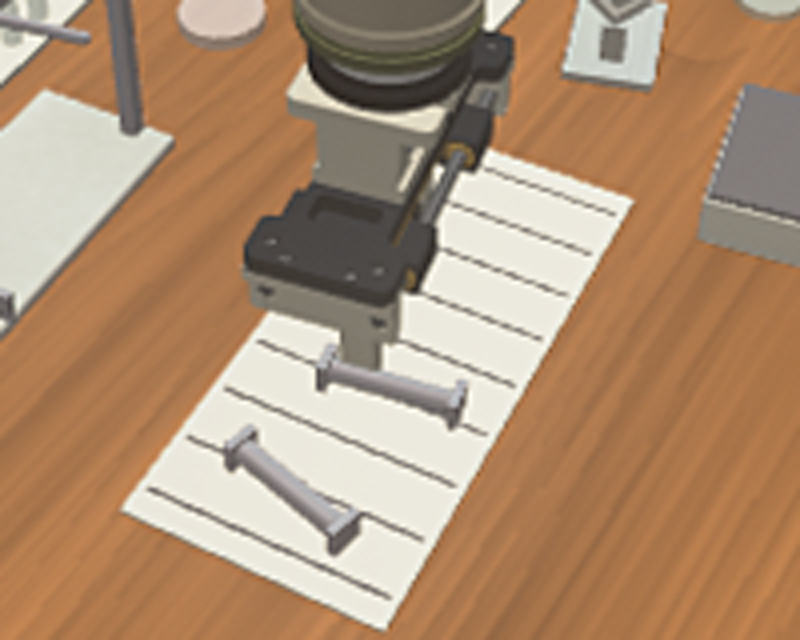

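Run:
```python
from h import *
for p in [(.446,.109,.067),(.446,.127,.067),(.446,.0814,.067),(.446,.055,.067),(.4425,.0787,.013)]: print(p,(proj("side",p)-[220,230])*4)
crop("pics/s26_raw.png","pics/s26b.png",(290,290,350,345),12)
```

```text
(0.446, 0.109, 0.067) [354.22509127 351.83831638]
(0.446, 0.127, 0.067) [334.54887848 375.20814973]
(0.446, 0.0814, 0.067) [383.40503412 317.18071188]
(0.446, 0.055, 0.067) [410.25165098 285.29444553]
(0.4425, 0.0787, 0.013) [390.73767699 384.750738  ]
```

View pics/s26b.png

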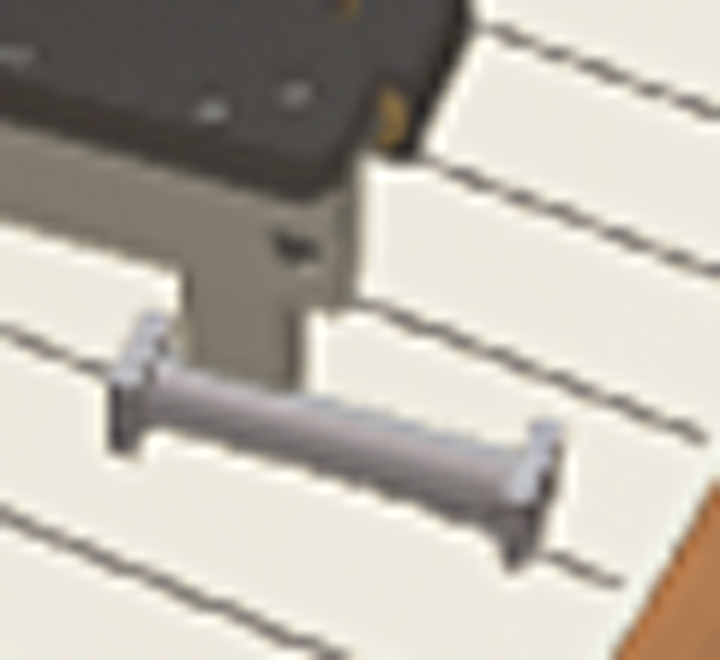

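Request:
carry_out([
  {"xyz": [-0.35,-0.27,-1.5],"rot": [0,0,0]},
  {"xyz": [-0.35,-0.27,-3.5],"rot": [0,0,0]},
  {"xyz": [-0.35,-0.27,-5],"rot": [0,0,0]},
  {"xyz": [-0.35,-0.27,-6.1],"rot": [0,0,0]},
  {"xyz": [-0.35,-0.27,-6.1],"rot": [0,0,0]},
  {"xyz": [-0.35,-0.27,-6.1],"rot": [0,0,0]},
])

```text
t: 41.55
tool_pos: [0.4423, 0.0786, 0.0229]
orientation: [-2.442, 1.974, -0.001]
force: [0.5, 0.0, -0.3]
opening: 0.0557
```

Run:
```python
from h import *
im=snap("side","s27",(240,260,400,390),5)
plan(-78,0,(.4425,.0787,.0238),1)
```

```text
t 41.6 tcp [0.4425 0.0786 0.023 ] yaw -77.89 tz [ 0.002  0.001 -1.   ] op 0.0558 F [ 0.3 -0.  -0.5] q [  3.  -3. 120.   0.  63.  81.]
rot [-0.05  0.1  -0.11] 0.2 d(cm) [0.   0.01 0.08]
[-0.0, 0.1, -0.1]
```

View pics/s27.png

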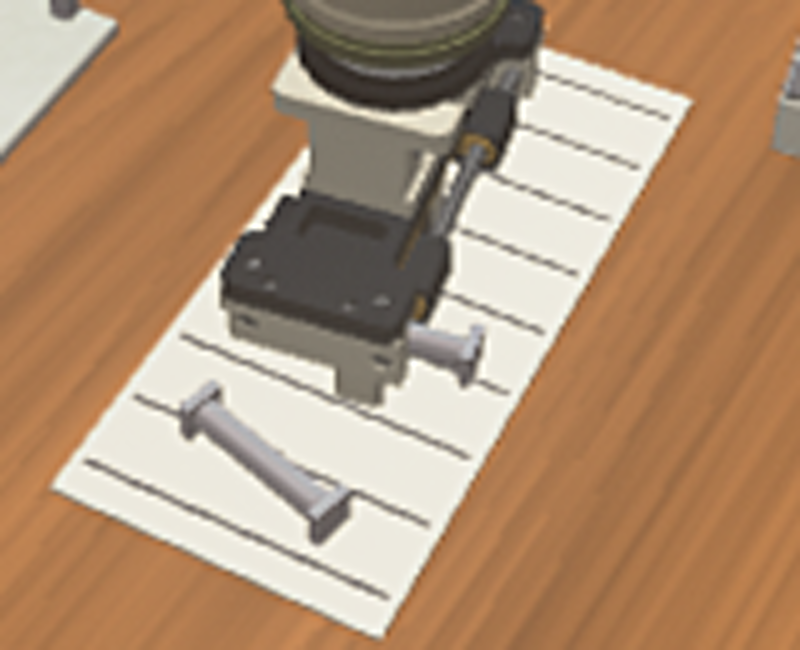

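Good; straddling. Close and carry.

Request:
carry_out([
  {"xyz": [0,0,0.05],"rot": [0,0,0]},
  {"xyz": [0,0,0.05],"rot": [0,0,0]},
  {"xyz": [0,0,0.05],"rot": [0,0,0]},
  {"xyz": [0,0,0.05],"rot": [0,0,0]},
  {"xyz": [0,0,0.05],"rot": [0,0,0]},
  {"xyz": [0,0,0.05],"rot": [0,0,0]},
  {"xyz": [0,0,0.05],"rot": [0,0,0]},
  {"xyz": [0,0,0.05],"rot": [0,0,0]},
], grip=0)

```text
t: 42.4
tool_pos: [0.4412, 0.0785, 0.0221]
orientation: [-2.443, 1.974, 0.001]
force: [-0.6, 0.5, 1.5]
opening: 0.0132
```

Run:
```python
from h import *
plan(19.5,10,(.4743,-.2606,.0655),12)
```

```text
t 42.4 tcp [0.4412 0.0785 0.0221] yaw -77.89 tz [-0.     0.001 -1.   ] op 0.0132 F [-0.6  0.5  1.5] q [  3.  -3. 120.   0.  63.  81.]
rot [-5.53 -9.92 97.11] 97.8 d(cm) [  3.31 -33.91   4.34]
[-0.5, -0.8, 8.1] [-0.9, -1.7, 16.2] [-1.4, -2.5, 24.3] [-1.8, -3.3, 32.4] [-2.3, -4.1, 40.5] [-2.8, -5.0, 48.6] [-3.2, -5.8, 56.6] [-3.7, -6.6, 64.7] [-4.1, -7.4, 72.8] [-4.6, -8.3, 80.9] [-5.1, -9.1, 89.0] [-5.5, -9.9, 97.1]
```

Request:
carry_out([
  {"xyz": [0,0,4],"rot": [0,0,0]},
  {"xyz": [0.3,-1,8],"rot": [-0.5,-0.8,8.1]},
  {"xyz": [0.6,-4,11.5],"rot": [-0.9,-1.7,16.2]},
  {"xyz": [1,-8,12],"rot": [-1.4,-2.5,24.3]},
  {"xyz": [1.3,-12,12],"rot": [-1.8,-3.3,32.4]},
  {"xyz": [1.7,-16,12],"rot": [-2.3,-4.1,40.5]},
  {"xyz": [2.1,-20,12],"rot": [-2.8,-5,48.6]},
  {"xyz": [2.4,-24,12],"rot": [-3.2,-5.8,56.6]},
  {"xyz": [2.8,-28,12],"rot": [-3.7,-6.6,64.7]},
  {"xyz": [3.1,-31,12],"rot": [-4.1,-7.4,72.8]},
])

```text
t: 43.4
tool_pos: [0.4719, -0.2321, 0.1421]
orientation: [-3.104, 0.232, -0.202]
force: [0.3, -0.3, -0.8]
opening: 0.013
```

Run:
```python
from h import *
plan(19.5,10,(.4749,-.2617,.064),4)
```

```text
t 43.4 tcp [ 0.4719 -0.2321  0.1421] yaw -8.65 tz [ 0.131  0.013 -0.991] op 0.013 F [ 0.3 -0.3 -0.8] q [-35.  -6. 110.   5.  71. -28.]
rot [-1.58 -2.87 27.87] 28.1 d(cm) [ 0.3  -2.96 -7.81]
[-0.4, -0.7, 7.0] [-0.8, -1.4, 13.9] [-1.2, -2.2, 20.9] [-1.6, -2.9, 27.9]
```

Request:
carry_out([
  {"xyz": [0.1,-1.5,0],"rot": [-0.4,-0.8,8.1]},
  {"xyz": [0.2,-2.5,0],"rot": [-0.9,-1.7,16.2]},
  {"xyz": [0.27,-3,-1],"rot": [-1.4,-2.5,24.3]},
  {"xyz": [0.27,-3,-3],"rot": [-1.4,-2.5,24.3]},
  {"xyz": [0.27,-3,-5],"rot": [-1.4,-2.5,24.3]},
  {"xyz": [0.27,-3,-5],"rot": [-1.4,-2.5,24.3]},
  {"xyz": [0.27,-3,-5],"rot": [-1.4,-2.5,24.3]},
])

```text
t: 44.1
tool_pos: [0.4745, -0.2598, 0.0919]
orientation: [-3.072, -0.421, -0.257]
force: [0.4, -0.4, -0.7]
opening: 0.0133
```

Run:
```python
from h import *
snap("side","s28",(300,120,450,260),5)
plan(19.5,10,(.4749,-.2617,.064),1)
```

```text
t 44.15 tcp [ 0.4752 -0.2602  0.0929] yaw 15.61 tz [ 0.16   0.051 -0.986] op 0.0128 F [ 0.1 -0.1 -0.8] q [-40.  -1. 110.   9.  66. -58.]
rot [-0.2  -0.4   3.84] 3.9 d(cm) [-0.03 -0.15 -2.89]
[-0.2, -0.4, 3.8]
```

View pics/s28.png

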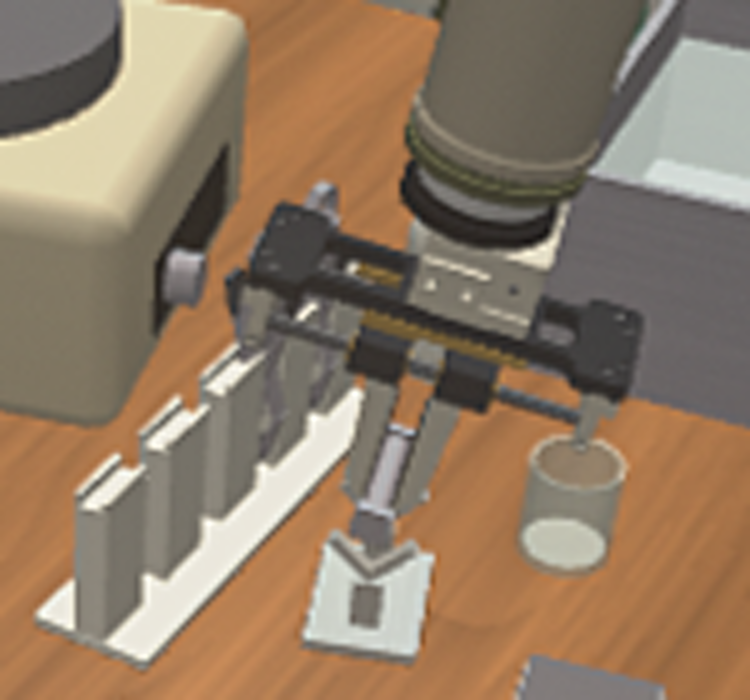

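Request:
carry_out([
  {"xyz": [-0.03,-0.13,-1.2],"rot": [-0.2,-0.4,3.8]},
  {"xyz": [-0.03,-0.13,-2],"rot": [-0.2,-0.4,3.8]},
  {"xyz": [-0.03,-0.13,-2.5],"rot": [-0.2,-0.4,3.8]},
  {"xyz": [-0.03,-0.13,-2.8],"rot": [-0.2,-0.4,3.8]},
  {"xyz": [-0.03,-0.13,-2.8],"rot": [-0.2,-0.4,3.8]},
  {"xyz": [-0.03,-0.13,-2.8],"rot": [-0.2,-0.4,3.8]},
])

```text
t: 44.75
tool_pos: [0.475, -0.2614, 0.0647]
orientation: [-3.056, -0.523, -0.268]
force: [1.4, 0.9, 0.2]
opening: 0.0133
```

Request:
carry_out([
  {"xyz": [0,0,0],"rot": [0,0,0]},
  {"xyz": [0,0,0],"rot": [0,0,0]},
  {"xyz": [0,0,0],"rot": [0,0,0]},
  {"xyz": [0,0,0],"rot": [0,0,0]},
  {"xyz": [-0.3,-0.1,1.9],"rot": [0,0,0]},
  {"xyz": [-0.6,-0.2,3.8],"rot": [0,0,0]},
  {"xyz": [-1.2,-0.4,7.6],"rot": [0,0,0]},
  {"xyz": [-1.2,-0.4,12],"rot": [0,0,0]},
  {"xyz": [-1.2,-0.4,16],"rot": [0,0,0]},
  {"xyz": [-1.2,-0.4,16],"rot": [0,0,0]},
], grip=0.42)

```text
t: 45.75
tool_pos: [0.4652, -0.2677, 0.2317]
orientation: [-3.063, -0.526, -0.279]
force: [0.9, -1.5, 0.4]
opening: 0.0392
```

Run:
```python
from h import *
snap("side","s29",(340,190,410,260),8)
plan(-.4,0,(.5838,-.3230,.2092),4)
```

```text
t 45.8 tcp [ 0.4642 -0.2669  0.2282] yaw 19.51 tz [ 0.169  0.053 -0.984] op 0.0392 F [ 0.1 -0.2 -0.6] q [-41.  -9. 103.   9.  81. -62.]
rot [ -1.37  10.15 -19.82] 22.3 d(cm) [11.96 -5.61 -1.9 ]
[-0.3, 2.5, -5.0] [-0.7, 5.1, -9.9] [-1.0, 7.6, -14.9] [-1.4, 10.1, -19.8]
```

View pics/s29.png

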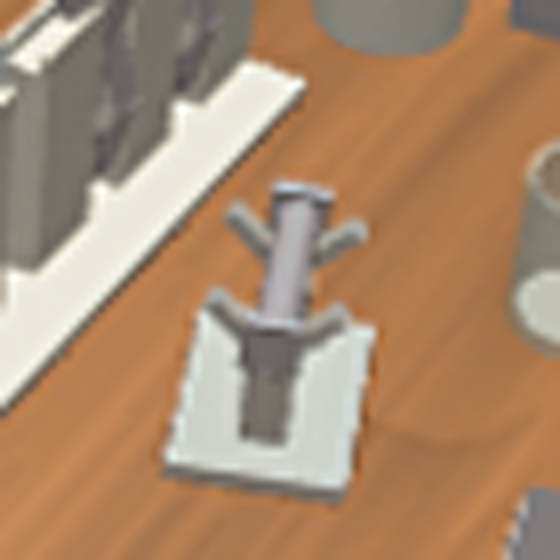

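Request:
carry_out([
  {"xyz": [2,-1,0],"rot": [-0.3,2.5,-5]},
  {"xyz": [5,-2.5,0],"rot": [-0.7,5.1,-9.9]},
  {"xyz": [8,-4,0],"rot": [-1,7.6,-14.9]},
  {"xyz": [11,-5,0],"rot": [-1.4,10.1,-19.8]},
  {"xyz": [12,-5.65,0],"rot": [-1.4,10.1,-19.8]},
  {"xyz": [12,-5.65,-1.5],"rot": [-1.4,10.1,-19.8]},
  {"xyz": [12,-5.65,-1.5],"rot": [-1.4,10.1,-19.8]},
  {"xyz": [12,-5.65,-1.5],"rot": [-1.4,10.1,-19.8]},
], grip=0.75)

```text
t: 46.6
tool_pos: [0.5809, -0.3212, 0.2073]
orientation: [-3.134, 0.012, 0.009]
force: [-0.3, 0.3, 1.0]
opening: 0.0697
```

Run:
```python
from h import *
plan(-.4,0,(.584,-.3235,.1225),1)
```

```text
t 46.6 tcp [ 0.5809 -0.3212  0.2073] yaw -0.43 tz [-0.005  0.007 -1.   ] op 0.0697 F [-0.3  0.3  1. ] q [-33.  19.  76.   0.  86. -33.]
rot [-0.42 -0.31  0.03] 0.5 d(cm) [ 0.31 -0.23 -8.48]
[-0.4, -0.3, 0.0]
```

Request:
carry_out([
  {"xyz": [0.1,-0.18,-1],"rot": [-0.3,0,0]},
  {"xyz": [0.1,-0.18,-3.5],"rot": [-0.3,0,0]},
  {"xyz": [0.1,-0.18,-6],"rot": [-0.3,0,0]},
  {"xyz": [0.1,-0.18,-8],"rot": [-0.3,0,0]},
  {"xyz": [0.1,-0.18,-8.7],"rot": [-0.3,0,0]},
  {"xyz": [0.1,-0.18,-8.7],"rot": [-0.3,0,0]},
  {"xyz": [0.1,-0.18,-8.7],"rot": [-0.3,0,0]},
])

```text
t: 47.3
tool_pos: [0.584, -0.3241, 0.1236]
orientation: [3.141, -0.012, -0.002]
force: [0.4, 0.2, -0.2]
opening: 0.0697
```

Run:
```python
from h import *
snap("side","s30",(310,100,430,220),6)
plan(-.4,0,(.584,-.3235,.1225),1)
```

```text
t 47.35 tcp [ 0.5843 -0.3243  0.124 ] yaw -0.43 tz [-0.    -0.001 -1.   ] op 0.0698 F [-0.3 -0.1  0.1] q [-33.  22.  80.  -0.  78. -33.]
rot [ 0.07 -0.03  0.03] 0.1 d(cm) [-0.03  0.08 -0.15]
[0.1, -0.0, 0.0]
```

View pics/s30.png

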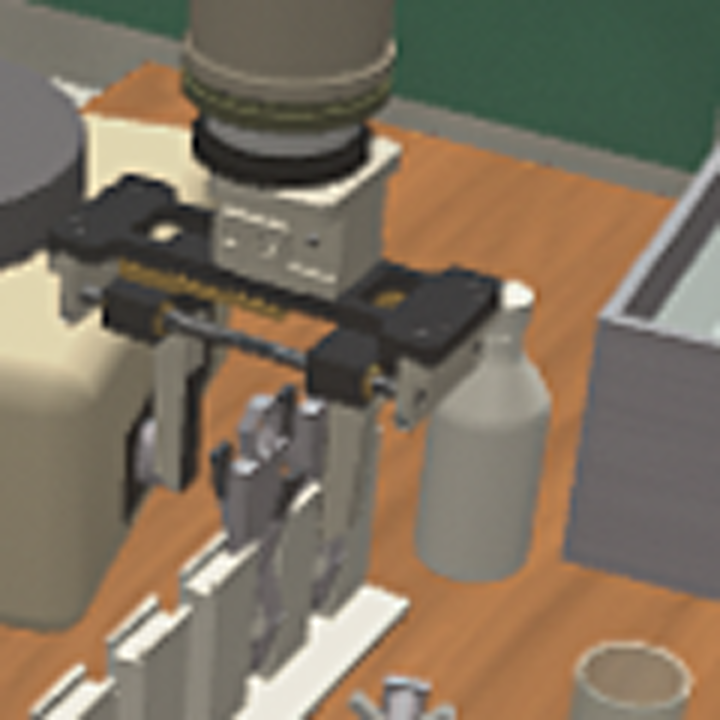

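Request:
carry_out([
  {"xyz": [0,0.08,-0.12],"rot": [0,0,0]},
  {"xyz": [0,0.08,-0.12],"rot": [0,0,0]},
  {"xyz": [0,0.08,-0.12],"rot": [0,0,0]},
  {"xyz": [0,0.08,-0.12],"rot": [0,0,0]},
  {"xyz": [0,0.08,-0.12],"rot": [0,0,0]},
  {"xyz": [0,0.08,-0.12],"rot": [0,0,0]},
  {"xyz": [0,0.08,-0.12],"rot": [0,0,0]},
  {"xyz": [0,0.08,-0.12],"rot": [0,0,0]},
], grip=0.247, force=20)

```text
t: 48.15
tool_pos: [0.5841, -0.3231, 0.1231]
orientation: [3.141, -0.011, -0.002]
force: [-4.0, 2.9, 10.1]
opening: 0.0236
```

Request:
carry_out([
  {"xyz": [0,0,2],"rot": [0,0,0]},
  {"xyz": [0,0,4],"rot": [0,0,0]},
  {"xyz": [0,0,7],"rot": [0,0,0]},
  {"xyz": [0,0,10],"rot": [0,0,0]},
  {"xyz": [0,0,11],"rot": [0,0,0]},
  {"xyz": [0,0,11],"rot": [0,0,0]},
])

```text
t: 48.75
tool_pos: [0.5846, -0.3235, 0.233]
orientation: [3.14, -0.012, 0.001]
force: [-0.4, 0.1, -0.4]
opening: 0.0236
```

Run:
```python
from h import *
snap("side","s31",(310,60,430,210),5)
s,M=st(); p=s['tool_pos']+[0,0,.043]; print((proj("side",p)-[310,60])*5)
plan(19.5,0,(.4761,-.26,.2),3)
```

```text
t 48.8 tcp [ 0.5837 -0.323   0.2308] yaw -0.42 tz [-0.002 -0.    -1.   ] op 0.0237 F [-0.2  0.3 -1.6] q [-33.  18.  74.  -0.  88. -33.]
[232.83500726 340.69066445]
t 48.8 tcp [ 0.5837 -0.323   0.2308] yaw -0.42 tz [-0.002 -0.    -1.   ] op 0.0237 F [-0.2  0.3 -1.6] q [-33.  18.  74.  -0.  88. -33.]
rot [ 0.03 -0.12 19.92] 19.9 d(cm) [-10.76   6.3   -3.08]
[0.0, -0.0, 6.6] [0.0, -0.1, 13.3] [0.0, -0.1, 19.9]
```

View pics/s31.png

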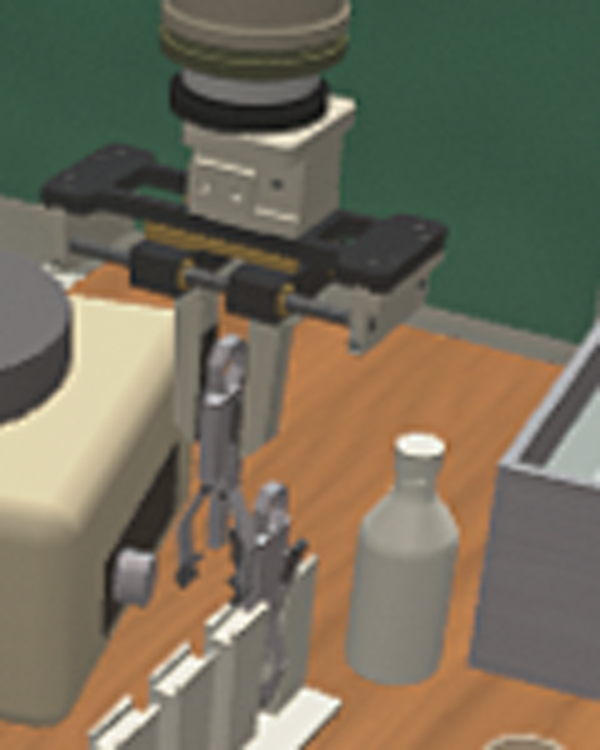

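Request:
carry_out([
  {"xyz": [-3,0.8,0],"rot": [0,0,4]},
  {"xyz": [-6,3,0],"rot": [0,0,10]},
  {"xyz": [-9,5,0],"rot": [0,0,16]},
  {"xyz": [-10.76,6.25,0],"rot": [0,0,19.9]},
  {"xyz": [-10.76,6.25,-2],"rot": [0,0,19.9]},
  {"xyz": [-10.76,6.25,-3],"rot": [0,0,19.9]},
  {"xyz": [-10.76,6.25,-3],"rot": [0,0,19.9]},
  {"xyz": [-10.76,6.25,-3],"rot": [0,0,19.9]},
])

```text
t: 49.6
tool_pos: [0.4757, -0.2602, 0.1998]
orientation: [-3.095, -0.531, 0.007]
force: [0.3, 0.4, -1.1]
opening: 0.0235
```

Run:
```python
from h import *
plan(19.5,0,(.4761,-.26,.15),1)
```

```text
t 49.6 tcp [ 0.4757 -0.2602  0.1998] yaw 19.46 tz [-0.005  0.001 -1.   ] op 0.0235 F [ 0.3  0.4 -1.1] q [-34.  -0.  97.  -0.  83. -53.]
rot [-0.03 -0.26  0.04] 0.3 d(cm) [ 0.04  0.02 -4.98]
[-0.0, -0.3, 0.0]
```

Request:
carry_out([
  {"xyz": [0,0,-2],"rot": [0,-0.2,0]},
  {"xyz": [0,0,-3.5],"rot": [0,-0.2,0]},
  {"xyz": [0,0,-4.5],"rot": [0,-0.2,0]},
  {"xyz": [0,0,-5.15],"rot": [0,-0.2,0]},
  {"xyz": [0,0,-5.15],"rot": [0,-0.2,0]},
  {"xyz": [0,0,-5.15],"rot": [0,-0.2,0]},
])

```text
t: 50.2
tool_pos: [0.4762, -0.2605, 0.1498]
orientation: [3.095, 0.531, 0.001]
force: [0.2, -0.2, 0.0]
opening: 0.0232
```

Run:
```python
from h import *
snap("side","s32",(330,130,430,255),6)
plan(19.5,0,(.4761,-.26,.15),1)
```

```text
t 50.25 tcp [ 0.4764 -0.2606  0.1501] yaw 19.47 tz [ 0.002 -0.001 -1.   ] op 0.0234 F [-0.6 -0.4  0.8] q [-34.   2. 100.  -0.  78. -54.]
rot [0.07 0.09 0.03] 0.1 d(cm) [-0.03  0.06 -0.01]
[0.1, 0.1, 0.0]
```

View pics/s32.png

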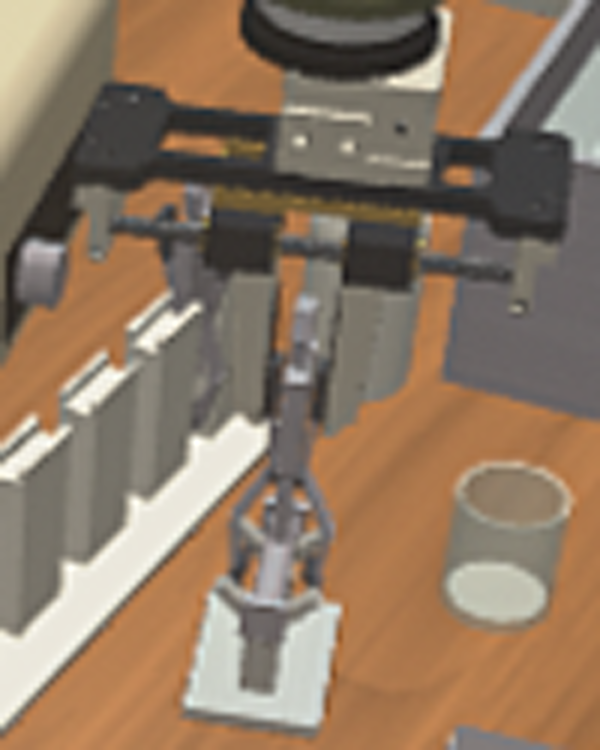

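Request:
carry_out([
  {"xyz": [0,0,0],"rot": [0,0,0]},
  {"xyz": [0,0,0],"rot": [0,0,0]},
  {"xyz": [0,0,0],"rot": [0,0,0]},
  {"xyz": [0,0,0],"rot": [0,0,0]},
  {"xyz": [0,0,0],"rot": [0,0,0]},
], grip=0.5)

```text
t: 50.75
tool_pos: [0.476, -0.2604, 0.1496]
orientation: [3.095, 0.531, 0.001]
force: [0.1, 0.5, 0.3]
opening: 0.0462
```

Request:
carry_out([
  {"xyz": [0,0,0],"rot": [0,0,0]},
  {"xyz": [0,0,0],"rot": [0,0,0]},
  {"xyz": [0,0,0],"rot": [0,0,0]},
  {"xyz": [0,0,0],"rot": [0,0,0]},
  {"xyz": [0,0,0],"rot": [0,0,-8]},
  {"xyz": [0,0,0],"rot": [0,0,-16]},
  {"xyz": [0,0,0],"rot": [0,0,-24]},
  {"xyz": [0,0,0],"rot": [0,0,-32]},
  {"xyz": [0,0,0],"rot": [0,0,-40]},
  {"xyz": [0,0,0],"rot": [0,0,-48]},
], grip=1)

```text
t: 51.75
tool_pos: [0.476, -0.2604, 0.1494]
orientation: [3.041, -0.782, 0.0]
force: [1.1, 0.0, -0.1]
opening: 0.0928
```

Request:
carry_out([
  {"xyz": [0,0,0],"rot": [0,0,-8]},
  {"xyz": [0,0,0],"rot": [0,0,-16]},
  {"xyz": [0,0,0],"rot": [0,0,-24]},
  {"xyz": [0,0,0],"rot": [0,0,-32]},
  {"xyz": [0,0,0],"rot": [0,0,-40]},
  {"xyz": [0,0,0],"rot": [0,0,-42]},
  {"xyz": [0,0,0],"rot": [0,0,-42]},
  {"xyz": [0,0,0],"rot": [0,0,-42]},
])

```text
t: 52.55
tool_pos: [0.476, -0.2604, 0.1494]
orientation: [2.566, -1.811, -0.0]
force: [1.2, 0.7, -0.8]
opening: 0.0929
```

Request:
carry_out([
  {"xyz": [0,0,0],"rot": [0,0,0]},
  {"xyz": [0,0,0],"rot": [0,0,0]},
  {"xyz": [0,0,0],"rot": [0,0,0]},
  {"xyz": [0,0,0],"rot": [0,0,0]},
  {"xyz": [0,0,0],"rot": [0,0,0]},
  {"xyz": [0,0,0],"rot": [0,0,0]},
  {"xyz": [0,0,0],"rot": [0,0,0]},
  {"xyz": [0,0,0],"rot": [0,0,0]},
  {"xyz": [0,0,0],"rot": [0,0,0]},
  {"xyz": [0,0,0],"rot": [0,0,0]},
], grip=0.2, force=25)

```text
t: 53.55
tool_pos: [0.4759, -0.2603, 0.1494]
orientation: [2.564, -1.813, -0.0]
force: [0.7, 0.0, -0.2]
opening: 0.0361
```

Run:
```python
from h import *
snap("side","s33",(330,130,430,255),6)
st()
```

```text
t 53.6 tcp [ 0.476  -0.2603  0.1494] yaw -70.53 tz [-0.001 -0.001 -1.   ] op 0.0356 F [ 0.3  1.7 -0. ] q [-34.   2. 100.  -0.  78.  36.]
```

View pics/s33.png

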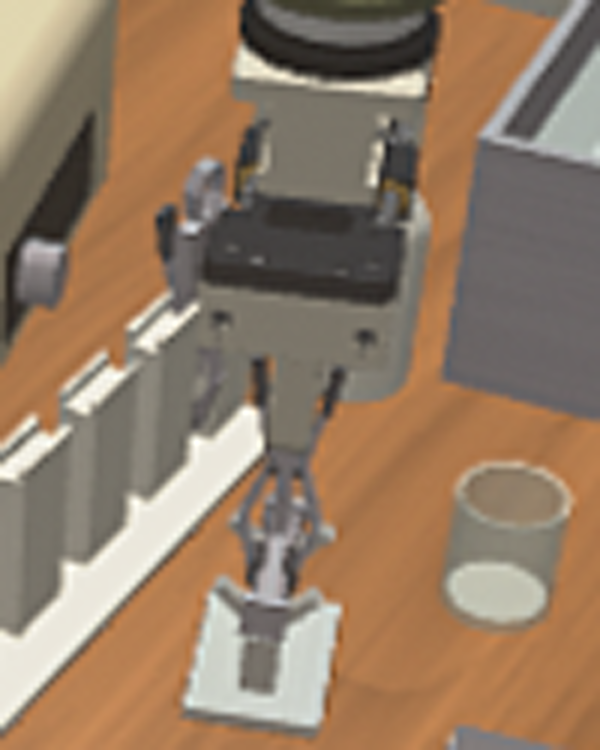

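Request:
carry_out([
  {"xyz": [0,0,1],"rot": [0,0,0]},
  {"xyz": [0,0,3],"rot": [0,0,0]},
  {"xyz": [0,0,6],"rot": [0,0,0]},
  {"xyz": [0,0,9],"rot": [0,0,0]},
  {"xyz": [0.2,2,10],"rot": [0,0,-1]},
  {"xyz": [0.6,5,10],"rot": [0,0,-2]},
  {"xyz": [1.2,9,10],"rot": [0,0,-5]},
  {"xyz": [1.8,13,10],"rot": [0,0,-8]},
  {"xyz": [2.6,17,10],"rot": [0,0,-11]},
  {"xyz": [3.6,21,10],"rot": [0,0,-13]},
])

```text
t: 54.6
tool_pos: [0.512, -0.0489, 0.2504]
orientation: [2.34, -2.095, 0.001]
force: [1.2, -0.4, -1.1]
opening: 0.0359
```

Request:
carry_out([
  {"xyz": [1,4,0],"rot": [0,0,-1]},
  {"xyz": [2,8,0],"rot": [0,0,-1.4]},
  {"xyz": [3,12,-2],"rot": [0,0,-1.4]},
  {"xyz": [4,15,-5],"rot": [0,0,-1.4]},
  {"xyz": [4,15.7,-7.5],"rot": [0,0,-1.4]},
  {"xyz": [4,15.7,-7.5],"rot": [0,0,-1.4]},
  {"xyz": [4,15.7,-7.5],"rot": [0,0,-1.4]},
])

```text
t: 55.3
tool_pos: [0.5518, 0.1063, 0.175]
orientation: [2.317, -2.119, -0.001]
force: [1.1, -0.1, -0.3]
opening: 0.036
```

Run:
```python
from h import *
snap("side","s34",(190,170,320,330),4.6)
plan(-84.9,0,(.5522,.1064,.175),1)
```

```text
t 55.35 tcp [0.5526 0.106  0.1762] yaw -84.95 tz [ 0.001 -0.001 -1.   ] op 0.0356 F [ 0.5 -0.3 -1.8] q [ 6.  4. 96. -0. 81. 91.]
rot [0.05 0.04 0.05] 0.1 d(cm) [-0.04  0.04 -0.12]
[0.0, 0.0, 0.0]
```

View pics/s34.png

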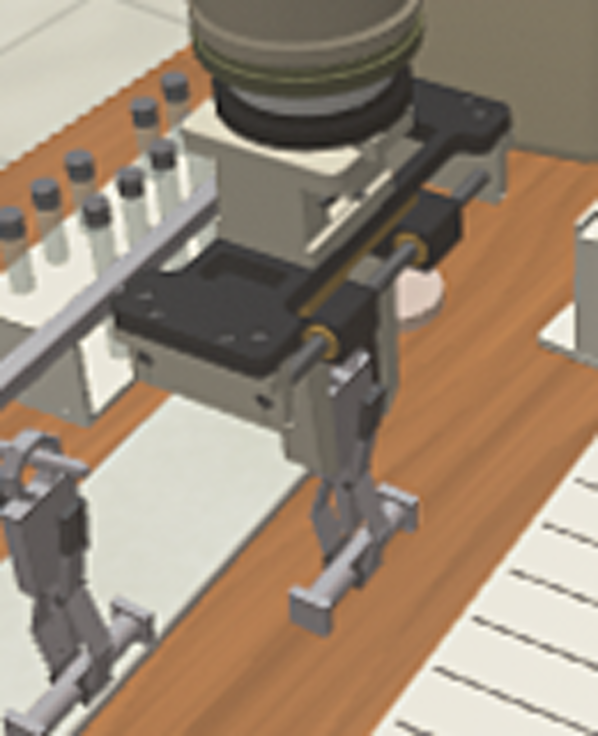

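Request:
carry_out([
  {"xyz": [1.5,0.17,0],"rot": [0,0,0]},
  {"xyz": [3,0.31,0],"rot": [0,0,0]},
  {"xyz": [4,0.4,0],"rot": [0,0,0]},
  {"xyz": [5,0.49,0],"rot": [0,0,0]},
  {"xyz": [6,0.57,-0.1],"rot": [0,0,0]},
  {"xyz": [7,0.66,-0.2],"rot": [0,0,0]},
  {"xyz": [7.8,0.72,-0.2],"rot": [0,0,0]},
  {"xyz": [7.8,0.72,-0.2],"rot": [0,0,0]},
  {"xyz": [7.8,0.72,-0.2],"rot": [0,0,0]},
])

```text
t: 56.25
tool_pos: [0.6299, 0.1138, 0.1721]
orientation: [2.316, -2.12, -0.001]
force: [0.5, -0.3, -1.3]
opening: 0.0362
```

Run:
```python
from h import *
snap("side","s35",(190,170,320,330),4.6)
plan(-84.9,0,(.63,.1134,.164),1)
```

```text
t 56.3 tcp [0.6297 0.1139 0.1722] yaw -84.92 tz [-0.002 -0.001 -1.   ] op 0.036 F [-1.5  0.2 -1.6] q [ 6. 16. 83. -0. 82. 91.]
rot [ 0.04 -0.09  0.02] 0.1 d(cm) [ 0.03 -0.05 -0.82]
[0.0, -0.1, 0.0]
```

View pics/s35.png

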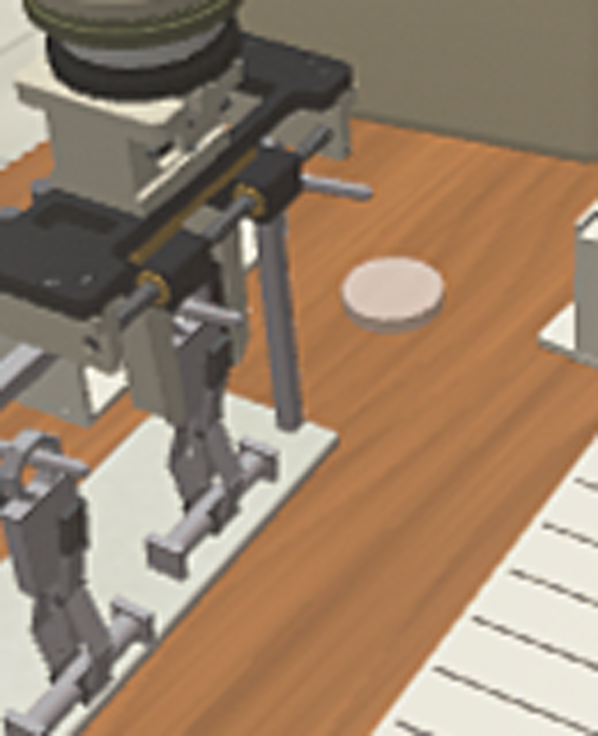

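Request:
carry_out([
  {"xyz": [0,0,-0.3],"rot": [0,0,0]},
  {"xyz": [0,0,-0.6],"rot": [0,0,0]},
  {"xyz": [0,0,-0.8],"rot": [0,0,0]},
  {"xyz": [0,0,-0.9],"rot": [0,0,0]},
  {"xyz": [0,0,-0.95],"rot": [0,0,0]},
  {"xyz": [0,0,-0.95],"rot": [0,0,0]},
])

```text
t: 56.9
tool_pos: [0.6302, 0.1139, 0.1635]
orientation: [2.317, -2.121, 0.0]
force: [-1.5, 0.3, 2.9]
opening: 0.0359
```

Request:
carry_out([
  {"xyz": [0,0,0],"rot": [0,0,0]},
  {"xyz": [0,0,0],"rot": [0,0,0]},
  {"xyz": [0,0,0],"rot": [0,0,0]},
  {"xyz": [0,0,0],"rot": [0,0,0]},
  {"xyz": [0,0,0],"rot": [0,0,0]},
  {"xyz": [0,0,2],"rot": [0,0,0]},
  {"xyz": [0,0,4],"rot": [0,0,0]},
  {"xyz": [0,0,7],"rot": [0,0,0]},
  {"xyz": [-3,-2,10],"rot": [0,0,0]},
  {"xyz": [-6,-5,10],"rot": [0,0,0]},
], grip=0.6)

```text
t: 57.9
tool_pos: [0.5717, 0.0645, 0.2678]
orientation: [-2.317, 2.116, -0.008]
force: [0.5, -0.3, 1.0]
opening: 0.0557
```

Run:
```python
from h import *
snap("side","s36",(110,170,390,390),2.8)
im=snap("top","t36",(110,130,360,330),3)
for r in rods(im): print(r)
plan(-101,0,(.45,.1623,.0838),1)
```

```text
t 58.0 tcp [0.5677 0.0614 0.2636] yaw -85.03 tz [-0.001 -0.002 -1.   ] op 0.0554 F [0.3 0.2 0.2] q [ 1.  2. 88. -0. 90. 86.]
rot [  0.09  -0.08 -15.97] 16.0 d(cm) [-11.77  10.09 -17.98]
[0.1, -0.1, -16.0]
```

View pics/s36.png

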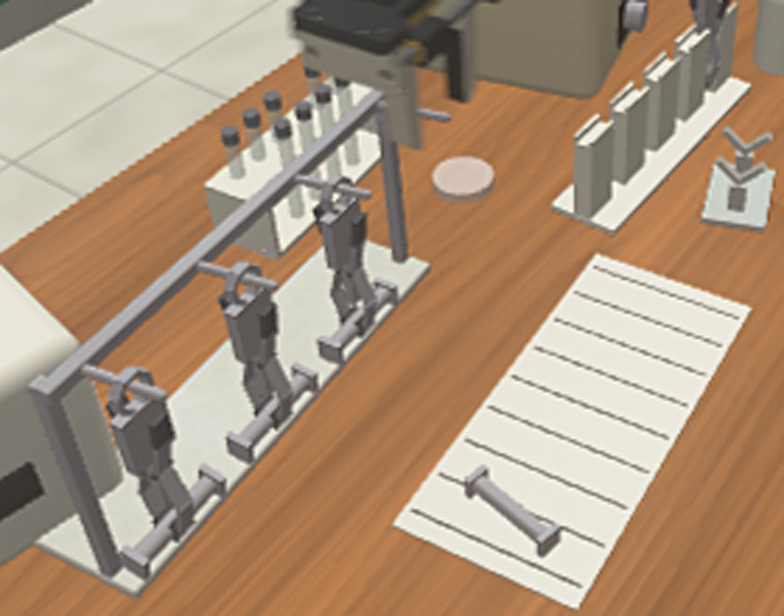

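View pics/t36.png

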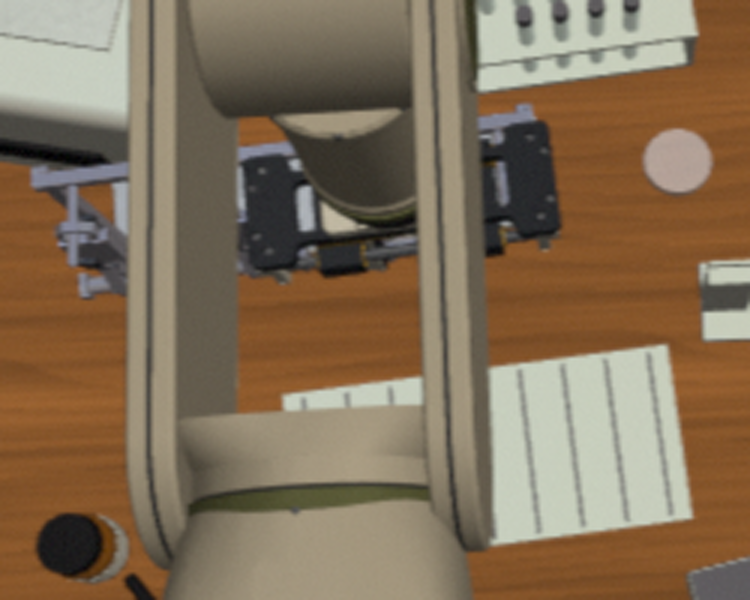

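Request:
carry_out([
  {"xyz": [-3,2,0],"rot": [0,0,-3]},
  {"xyz": [-6,5,0],"rot": [0,0,-7]},
  {"xyz": [-9,8,-3],"rot": [0,0,-11]},
  {"xyz": [-11,10,-7],"rot": [0,0,-15.7]},
  {"xyz": [-12,10,-11],"rot": [0,0,-15.7]},
  {"xyz": [-12,10,-15],"rot": [0,0,-15.7]},
  {"xyz": [-12,10,-18],"rot": [0,0,-15.7]},
  {"xyz": [-12,10,-18],"rot": [0,0,-15.7]},
  {"xyz": [-12,10,-18],"rot": [0,0,-15.7]},
])

```text
t: 58.9
tool_pos: [0.45, 0.1639, 0.0833]
orientation: [2.005, -2.416, -0.001]
force: [1.2, -0.5, 0.9]
opening: 0.056
```

Run:
```python
from h import *
im=snap("side","s37",(220,250,380,390),5)
plan(-100.7,0,(.45,.1625,.0235),1)
```

```text
t 58.95 tcp [0.4511 0.1641 0.0846] yaw -100.63 tz [ 0.001  0.    -1.   ] op 0.0559 F [-0.2 -0.1  0.8] q [ 14.  -4. 113.  -0.  71. 115.]
rot [-0.01  0.04 -0.07] 0.1 d(cm) [-0.11 -0.16 -6.11]
[-0.0, 0.0, -0.1]
```

View pics/s37.png

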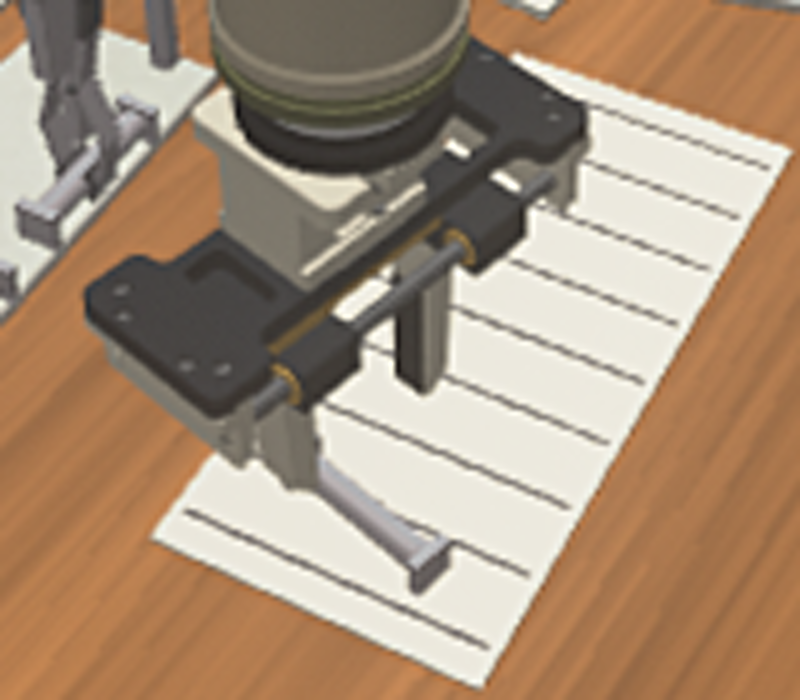

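Request:
carry_out([
  {"xyz": [-0.1,-0.15,-1.5],"rot": [0,0,0]},
  {"xyz": [-0.1,-0.15,-3.5],"rot": [0,0,0]},
  {"xyz": [-0.1,-0.15,-5],"rot": [0,0,0]},
  {"xyz": [-0.1,-0.15,-6.1],"rot": [0,0,0]},
  {"xyz": [-0.1,-0.15,-6.1],"rot": [0,0,0]},
  {"xyz": [-0.1,-0.15,-6.1],"rot": [0,0,0]},
])

```text
t: 59.55
tool_pos: [0.45, 0.1625, 0.0232]
orientation: [-2.006, 2.417, -0.0]
force: [0.4, -0.4, 0.3]
opening: 0.0559
```

Request:
carry_out([
  {"xyz": [0,0,0],"rot": [0,0,0]},
  {"xyz": [0,0,0],"rot": [0,0,0]},
  {"xyz": [0,0,0],"rot": [0,0,0]},
  {"xyz": [0,0,0],"rot": [0,0,0]},
  {"xyz": [0,0,0],"rot": [0,0,0]},
  {"xyz": [0,0,0],"rot": [0,0,0]},
  {"xyz": [0,0,0],"rot": [0,0,0]},
  {"xyz": [0,0,0],"rot": [0,0,0]},
], grip=0)

```text
t: 60.35
tool_pos: [0.449, 0.1623, 0.022]
orientation: [2.006, -2.417, -0.001]
force: [-0.9, 0.0, 1.6]
opening: 0.0134
```

Run:
```python
from h import *
plan(19.5,10,(.4745,-.2605,.0655),15)
```

```text
t 60.35 tcp [0.449  0.1623 0.022 ] yaw -100.62 tz [-0.001 -0.    -1.   ] op 0.0134 F [-0.9  0.   1.6] q [ 14.   1. 115.  -0.  63. 114.]
rot [ -7.78  -9.2  119.77] 120.4 d(cm) [  2.55 -42.28   4.35]
[-0.5, -0.6, 8.0] [-1.0, -1.2, 16.0] [-1.6, -1.8, 24.0] [-2.1, -2.5, 31.9] [-2.6, -3.1, 39.9] [-3.1, -3.7, 47.9] [-3.6, -4.3, 55.9] [-4.2, -4.9, 63.9] [-4.7, -5.5, 71.9] [-5.2, -6.1, 79.8] [-5.7, -6.7, 87.8] [-6.2, -7.4, 95.8] [-6.7, -8.0, 103.8] [-7.3, -8.6, 111.8] [-7.8, -9.2, 119.8]
```

Request:
carry_out([
  {"xyz": [0,0,4],"rot": [0,0,0]},
  {"xyz": [0.1,-1,8],"rot": [-0.5,-0.6,8]},
  {"xyz": [0.3,-4,11],"rot": [-1,-1.2,16]},
  {"xyz": [0.5,-7.5,12],"rot": [-1.6,-1.8,24]},
  {"xyz": [0.7,-11,12],"rot": [-2.1,-2.5,31.9]},
  {"xyz": [0.9,-14.5,12],"rot": [-2.6,-3.1,39.9]},
  {"xyz": [1.1,-18,12],"rot": [-3.1,-3.7,47.9]},
  {"xyz": [1.3,-21.5,12],"rot": [-3.6,-4.3,55.9]},
  {"xyz": [1.5,-25,12],"rot": [-4.2,-4.9,63.9]},
  {"xyz": [1.7,-28.5,12],"rot": [-4.7,-5.5,71.9]},
])

```text
t: 61.35
tool_pos: [0.4656, -0.1199, 0.1418]
orientation: [-3.016, 0.79, -0.18]
force: [1.2, 0.4, -0.6]
opening: 0.0129
```

Request:
carry_out([
  {"xyz": [0.2,-3.5,0],"rot": [-0.5,-0.6,8]},
  {"xyz": [0.4,-7,0],"rot": [-1,-1.2,16]},
  {"xyz": [0.6,-10,0],"rot": [-1.6,-1.8,24]},
  {"xyz": [0.8,-12.5,0],"rot": [-2.1,-2.5,31.9]},
  {"xyz": [0.9,-13.9,0],"rot": [-2.6,-3.1,39.9]},
  {"xyz": [0.9,-13.9,-1.5],"rot": [-3.1,-3.7,47.9]},
  {"xyz": [0.9,-13.9,-3.5],"rot": [-3.1,-3.7,47.9]},
  {"xyz": [0.9,-13.9,-5],"rot": [-3.1,-3.7,47.9]},
  {"xyz": [0.9,-13.9,-5],"rot": [-3.1,-3.7,47.9]},
])

```text
t: 62.25
tool_pos: [0.4731, -0.2562, 0.0889]
orientation: [-3.057, -0.496, -0.261]
force: [0.6, 0.1, -1.0]
opening: 0.0136
```

Run:
```python
from h import *
snap("side","s38",(300,120,450,260),5)
plan(19.5,10,(.4748,-.2614,.064),1)
```

```text
t 62.3 tcp [ 0.4739 -0.2567  0.0905] yaw 18.44 tz [ 0.161  0.058 -0.985] op 0.0132 F [-0.4  0.8 -0.7] q [-40.  -1. 110.   9.  66. -62.]
rot [-0.19 -0.21  1.01] 1.1 d(cm) [ 0.09 -0.47 -2.65]
[-0.2, -0.2, 1.0]
```

View pics/s38.png

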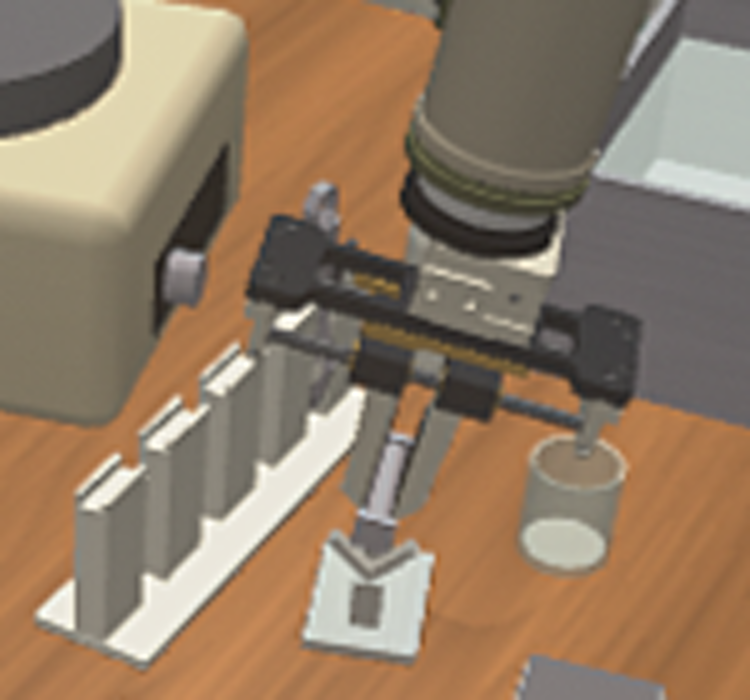

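Request:
carry_out([
  {"xyz": [0.07,-0.45,-0.5],"rot": [-0.2,-0.2,1]},
  {"xyz": [0.07,-0.45,-1.4],"rot": [-0.2,-0.2,1]},
  {"xyz": [0.07,-0.45,-2],"rot": [-0.2,-0.2,1]},
  {"xyz": [0.07,-0.45,-2.4],"rot": [-0.2,-0.2,1]},
  {"xyz": [0.07,-0.45,-2.6],"rot": [-0.2,-0.2,1]},
  {"xyz": [0.07,-0.45,-2.6],"rot": [-0.2,-0.2,1]},
  {"xyz": [0.07,-0.45,-2.6],"rot": [-0.2,-0.2,1]},
])

```text
t: 63.0
tool_pos: [0.4757, -0.2622, 0.0662]
orientation: [-3.058, -0.526, -0.271]
force: [-0.1, 0.8, -0.6]
opening: 0.0133
```

Request:
carry_out([
  {"xyz": [0,0,0],"rot": [0,0,0]},
  {"xyz": [0,0,0],"rot": [0,0,0]},
  {"xyz": [0,0,0],"rot": [0,0,0]},
  {"xyz": [0,0,0],"rot": [0,0,0]},
  {"xyz": [-0.3,-0.1,1.9],"rot": [0,0,0]},
  {"xyz": [-0.6,-0.2,3.8],"rot": [0,0,0]},
  {"xyz": [-1.2,-0.4,7.6],"rot": [0,0,0]},
  {"xyz": [-1.2,-0.4,12],"rot": [0,0,0]},
  {"xyz": [-1.2,-0.4,16],"rot": [0,0,0]},
  {"xyz": [-1.2,-0.4,16],"rot": [0,0,0]},
], grip=0.42)

```text
t: 64.0
tool_pos: [0.4663, -0.2684, 0.2336]
orientation: [-3.065, -0.528, -0.283]
force: [0.2, -0.3, 0.6]
opening: 0.039
```

Run:
```python
from h import *
snap("side","s39",(340,190,410,260),8)
plan(-.4,0,(.5838,-.3855,.2092),4)
```

```text
t 64.05 tcp [ 0.4653 -0.2676  0.2301] yaw 19.6 tz [ 0.172  0.051 -0.984] op 0.0389 F [ 0.3  0.5 -1.4] q [-41.  -9. 103.   9.  81. -62.]
rot [ -1.18  10.3  -19.89] 22.4 d(cm) [ 11.85 -11.79  -2.09]
[-0.3, 2.6, -5.0] [-0.6, 5.2, -9.9] [-0.9, 7.7, -14.9] [-1.2, 10.3, -19.9]
```

View pics/s39.png

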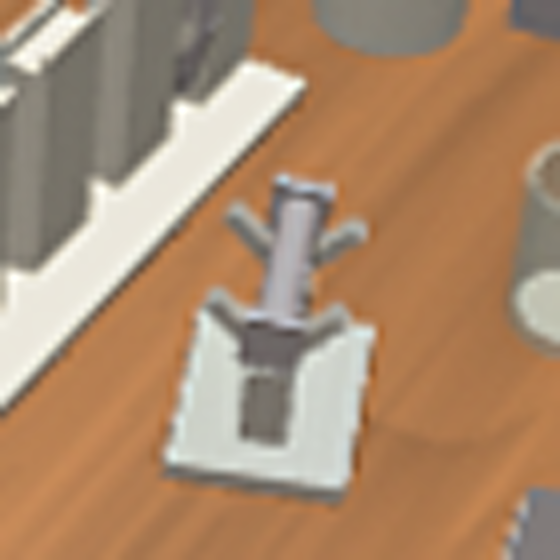

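Request:
carry_out([
  {"xyz": [2,-2,0],"rot": [-0.3,2.6,-5]},
  {"xyz": [5,-5,0],"rot": [-0.6,5.2,-9.9]},
  {"xyz": [8,-8,0],"rot": [-0.9,7.7,-14.9]},
  {"xyz": [11,-11,0],"rot": [-1.2,10.2,-19.9]},
  {"xyz": [11.8,-11.85,0],"rot": [-1.2,10.2,-19.9]},
  {"xyz": [11.8,-11.85,-1.5],"rot": [-1.2,10.2,-19.9]},
  {"xyz": [11.8,-11.85,-1.5],"rot": [-1.2,10.2,-19.9]},
  {"xyz": [11.8,-11.85,-1.5],"rot": [-1.2,10.2,-19.9]},
], grip=0.75)

```text
t: 64.85
tool_pos: [0.5803, -0.3836, 0.2097]
orientation: [-3.134, 0.012, 0.006]
force: [0.6, -0.1, 0.7]
opening: 0.0701
```

Run:
```python
from h import *
plan(-.4,0,(.584,-.3855,.1225),1)
```

```text
t 64.85 tcp [ 0.5803 -0.3836  0.2097] yaw -0.45 tz [-0.004  0.007 -1.   ] op 0.0701 F [ 0.6 -0.1  0.7] q [-38.  23.  69.   0.  88. -37.]
rot [-0.42 -0.22  0.05] 0.5 d(cm) [ 0.37 -0.19 -8.72]
[-0.4, -0.2, 0.1]
```

Request:
carry_out([
  {"xyz": [0.12,-0.12,-1],"rot": [-0.3,0,0]},
  {"xyz": [0.12,-0.12,-3.5],"rot": [-0.3,0,0]},
  {"xyz": [0.12,-0.12,-6],"rot": [-0.3,0,0]},
  {"xyz": [0.12,-0.12,-8],"rot": [-0.3,0,0]},
  {"xyz": [0.12,-0.12,-9],"rot": [-0.3,0,0]},
  {"xyz": [0.12,-0.12,-9],"rot": [-0.3,0,0]},
  {"xyz": [0.12,-0.12,-9],"rot": [-0.3,0,0]},
])

```text
t: 65.55
tool_pos: [0.5831, -0.3861, 0.1223]
orientation: [3.141, -0.013, -0.001]
force: [0.7, 0.0, -0.2]
opening: 0.0696
```

Run:
```python
from h import *
snap("side","s40",(310,80,430,200),6)
plan(-.4,0,(.584,-.3855,.1225),1)
```

```text
t 65.6 tcp [ 0.5835 -0.3864  0.1229] yaw -0.47 tz [ 0.    -0.001 -1.   ] op 0.0696 F [ 0.1  0.9 -0.3] q [-38.  27.  74.  -0.  79. -37.]
rot [0.07 0.01 0.07] 0.1 d(cm) [ 0.05  0.09 -0.04]
[0.1, 0.0, 0.1]
```

View pics/s40.png

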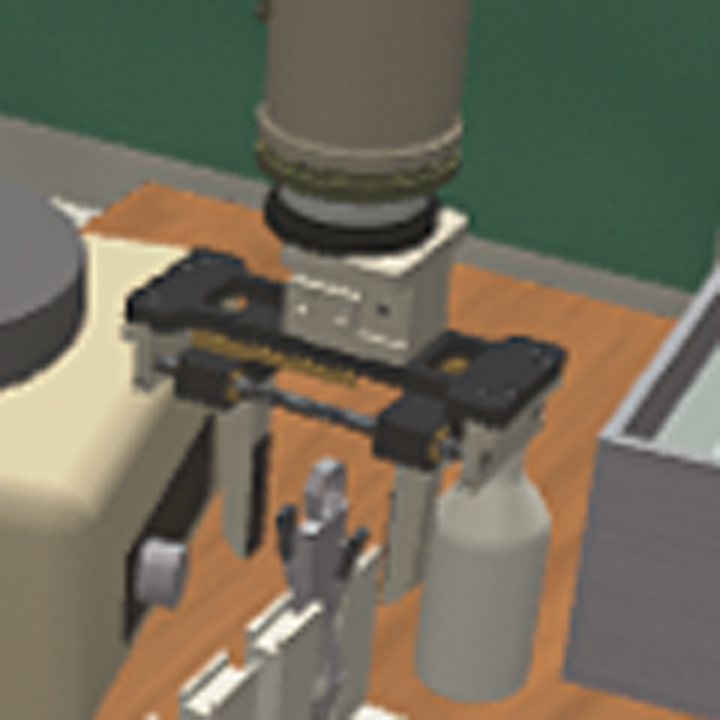

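Request:
carry_out([
  {"xyz": [0.03,0.08,0],"rot": [0,0,0]},
  {"xyz": [0.03,0.08,0],"rot": [0,0,0]},
  {"xyz": [0.03,0.08,0],"rot": [0,0,0]},
  {"xyz": [0.03,0.08,0],"rot": [0,0,0]},
  {"xyz": [0.03,0.08,0],"rot": [0,0,0]},
  {"xyz": [0.03,0.08,0],"rot": [0,0,0]},
  {"xyz": [0.03,0.08,0],"rot": [0,0,0]},
  {"xyz": [0.03,0.08,0],"rot": [0,0,0]},
], grip=0.247, force=20)

```text
t: 66.4
tool_pos: [0.5837, -0.3855, 0.1232]
orientation: [3.141, -0.013, -0.0]
force: [-2.8, 3.1, 10.7]
opening: 0.0234
```

Request:
carry_out([
  {"xyz": [0,0,2],"rot": [0,0,0]},
  {"xyz": [0,0,4],"rot": [0,0,0]},
  {"xyz": [0,0,7],"rot": [0,0,0]},
  {"xyz": [0,0,10],"rot": [0,0,0]},
  {"xyz": [0,0,11],"rot": [0,0,0]},
  {"xyz": [0,0,11],"rot": [0,0,0]},
])

```text
t: 67.0
tool_pos: [0.584, -0.3858, 0.2331]
orientation: [3.14, -0.013, 0.002]
force: [-0.3, 0.5, -1.1]
opening: 0.0235
```

Run:
```python
from h import *
snap("side","s41",(310,40,430,190),5)
s,M=st(); p=s['tool_pos']+[0,0,.043]; print((proj("side",p)-[310,40])*5)
plan(19.5,0,(.4765,-.2612,.2),3)
```

```text
t 67.05 tcp [ 0.5833 -0.3852  0.2308] yaw -0.46 tz [-0.001  0.    -1.   ] op 0.0234 F [ 0.2  0.3 -0.5] q [-38.  23.  67.  -0.  90. -37.]
[290.54448688 396.94545449]
t 67.05 tcp [ 0.5833 -0.3852  0.2308] yaw -0.46 tz [-0.001  0.    -1.   ] op 0.0234 F [ 0.2  0.3 -0.5] q [-38.  23.  67.  -0.  90. -37.]
rot [ 1.000e-02 -8.000e-02  1.996e+01] 20.0 d(cm) [-10.68  12.4   -3.08]
[0.0, -0.0, 6.7] [0.0, -0.1, 13.3] [0.0, -0.1, 20.0]
```

View pics/s41.png

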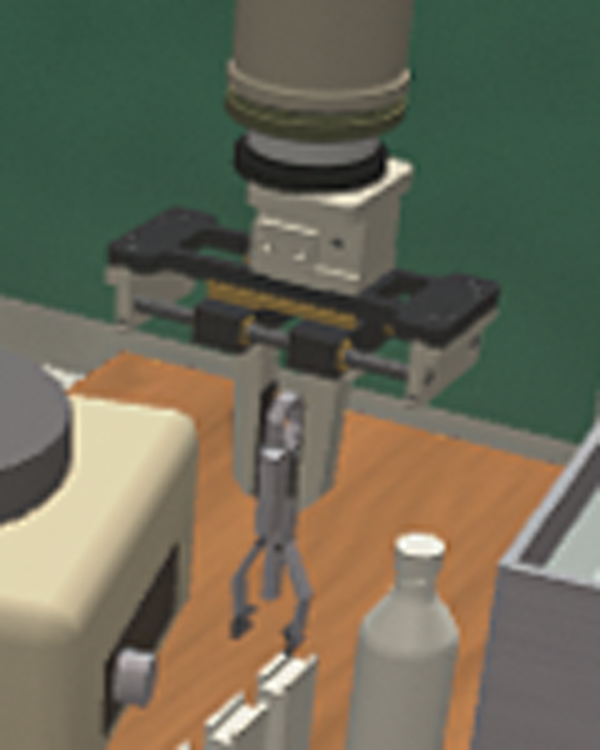

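Request:
carry_out([
  {"xyz": [-3,2,0],"rot": [0,0,4]},
  {"xyz": [-6,5.5,0],"rot": [0,0,9]},
  {"xyz": [-9,9,0],"rot": [0,0,14]},
  {"xyz": [-10.65,12,0],"rot": [0,0,19]},
  {"xyz": [-10.65,12.35,-1],"rot": [0,0,20]},
  {"xyz": [-10.65,12.35,-3],"rot": [0,0,20]},
  {"xyz": [-10.65,12.35,-3],"rot": [0,0,20]},
  {"xyz": [-10.65,12.35,-3],"rot": [0,0,20]},
])

```text
t: 67.85
tool_pos: [0.4759, -0.2613, 0.1991]
orientation: [-3.094, -0.532, 0.007]
force: [0.0, -0.5, -0.6]
opening: 0.0234
```

Run:
```python
from h import *
plan(19.5,0,(.4765,-.2612,.15),1)
```

```text
t 67.85 tcp [ 0.4759 -0.2613  0.1991] yaw 19.5 tz [-0.005  0.002 -1.   ] op 0.0234 F [ 0.  -0.5 -0.6] q [-34.   0.  97.  -0.  83. -54.]
rot [-0.1  -0.29  0.  ] 0.3 d(cm) [ 0.06  0.01 -4.91]
[-0.1, -0.3, 0.0]
```

Request:
carry_out([
  {"xyz": [0,0.03,-2],"rot": [0,-0.1,0]},
  {"xyz": [0,0.03,-3.5],"rot": [0,-0.1,0]},
  {"xyz": [0,0.03,-4.5],"rot": [0,-0.1,0]},
  {"xyz": [0,0.03,-5.1],"rot": [0,-0.1,0]},
  {"xyz": [0,0.03,-5.1],"rot": [0,-0.1,0]},
  {"xyz": [0,0.03,-5.1],"rot": [0,-0.1,0]},
])

```text
t: 68.45
tool_pos: [0.4768, -0.2614, 0.1504]
orientation: [3.096, 0.533, -0.0]
force: [0.6, 0.2, -0.7]
opening: 0.0236
```

Run:
```python
from h import *
snap("side","s42",(330,130,430,255),6)
plan(19.5,0,(.4765,-.2612,.15),1)
```

```text
t 68.5 tcp [ 0.477  -0.2615  0.1507] yaw 19.53 tz [ 0.001 -0.001 -1.   ] op 0.0232 F [-0.2  0.1 -0.5] q [-34.   2. 100.  -0.  78. -54.]
rot [ 0.04  0.03 -0.03] 0.1 d(cm) [-0.05  0.03 -0.07]
[0.0, 0.0, -0.0]
```

View pics/s42.png

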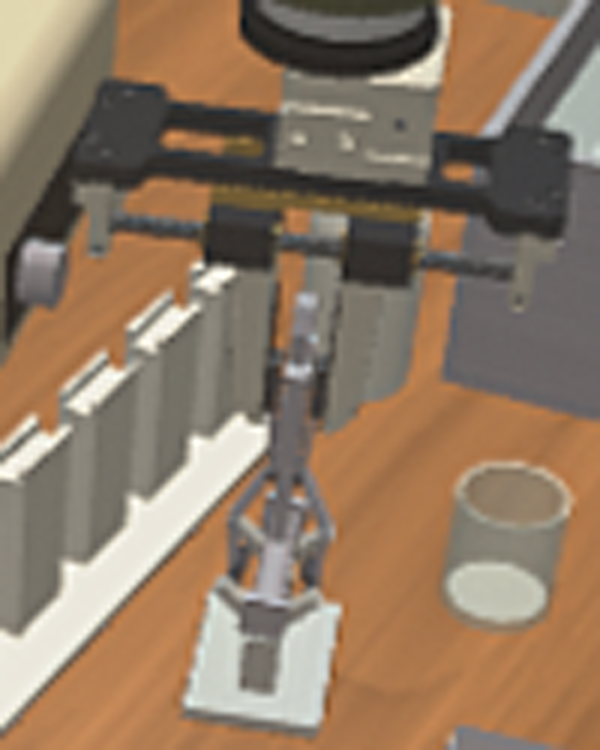

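Request:
carry_out([
  {"xyz": [-0.04,0,-0.08],"rot": [0,0,0]},
  {"xyz": [-0.04,0,-0.08],"rot": [0,0,0]},
  {"xyz": [-0.04,0,-0.08],"rot": [0,0,0]},
])

```text
t: 68.8
tool_pos: [0.4764, -0.2614, 0.1495]
orientation: [3.096, 0.533, 0.0]
force: [-0.0, -0.5, 0.1]
opening: 0.0234
```

Request:
carry_out([
  {"xyz": [0,0,0],"rot": [0,0,0]},
  {"xyz": [0,0,0],"rot": [0,0,0]},
  {"xyz": [0,0,0],"rot": [0,0,0]},
  {"xyz": [0,0,0],"rot": [0,0,0]},
  {"xyz": [0,0,0],"rot": [0,0,0]},
], grip=0.5)

```text
t: 69.3
tool_pos: [0.4762, -0.2613, 0.1492]
orientation: [3.096, 0.533, -0.001]
force: [0.0, -0.5, 0.4]
opening: 0.0461
```

Request:
carry_out([
  {"xyz": [0,0,0],"rot": [0,0,0]},
  {"xyz": [0,0,0],"rot": [0,0,0]},
  {"xyz": [0,0,0],"rot": [0,0,0]},
  {"xyz": [0,0,0],"rot": [0,0,0]},
  {"xyz": [0,0,0],"rot": [0,0,-8]},
  {"xyz": [0,0,0],"rot": [0,0,-16]},
  {"xyz": [0,0,0],"rot": [0,0,-24]},
  {"xyz": [0,0,0],"rot": [0,0,-32]},
  {"xyz": [0,0,0],"rot": [0,0,-40]},
  {"xyz": [0,0,0],"rot": [0,0,-48]},
], grip=1)

```text
t: 70.3
tool_pos: [0.4762, -0.2612, 0.1491]
orientation: [-3.043, 0.781, 0.001]
force: [-1.1, -0.4, 0.1]
opening: 0.093
```

Request:
carry_out([
  {"xyz": [0,0,0],"rot": [0,0,-8]},
  {"xyz": [0,0,0],"rot": [0,0,-16]},
  {"xyz": [0,0,0],"rot": [0,0,-24]},
  {"xyz": [0,0,0],"rot": [0,0,-32]},
  {"xyz": [0,0,0],"rot": [0,0,-40]},
  {"xyz": [0,0,0],"rot": [0,0,-42]},
  {"xyz": [0,0,0],"rot": [0,0,-42]},
  {"xyz": [0,0,0],"rot": [0,0,-42]},
])

```text
t: 71.1
tool_pos: [0.4762, -0.2613, 0.1492]
orientation: [-2.567, 1.81, 0.0]
force: [0.2, 0.2, -0.7]
opening: 0.0932
```

Request:
carry_out([
  {"xyz": [0,0,0],"rot": [0,0,0]},
  {"xyz": [0,0,0],"rot": [0,0,0]},
  {"xyz": [0,0,0],"rot": [0,0,0]},
  {"xyz": [0,0,0],"rot": [0,0,0]},
  {"xyz": [0,0,0],"rot": [0,0,0]},
  {"xyz": [0,0,0],"rot": [0,0,0]},
  {"xyz": [0,0,0],"rot": [0,0,0]},
  {"xyz": [0,0,0],"rot": [0,0,0]},
  {"xyz": [0,0,0],"rot": [0,0,0]},
  {"xyz": [0,0,0],"rot": [0,0,0]},
], grip=0.2, force=25)

```text
t: 72.1
tool_pos: [0.4762, -0.261, 0.1491]
orientation: [-2.566, 1.812, 0.001]
force: [-0.4, 2.1, 0.7]
opening: 0.036
```

Run:
```python
from h import *
snap("side","s43",(330,130,430,255),6)
plan(-84.9,0,(.5615,.0019,.175),1)
```

```text
t 72.15 tcp [ 0.4761 -0.2611  0.1491] yaw -70.46 tz [-0.     0.001 -1.   ] op 0.0359 F [0.  2.  1.9] q [-34.   2. 100.   0.  78.  36.]
rot [ -0.04  -0.02 -14.44] 14.4 d(cm) [ 8.54 26.3   2.59]
[-0.0, -0.0, -14.4]
```

View pics/s43.png

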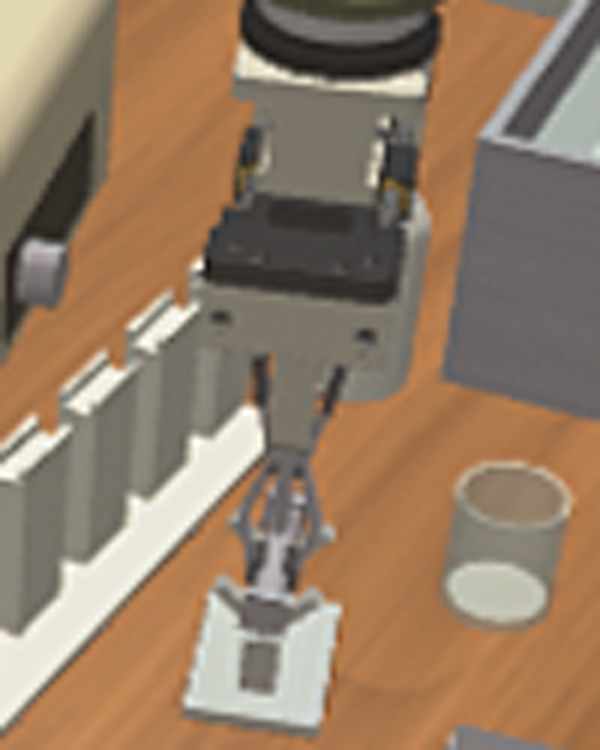

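Request:
carry_out([
  {"xyz": [0,0,1],"rot": [0,0,0]},
  {"xyz": [0,0,3],"rot": [0,0,0]},
  {"xyz": [0,0,6],"rot": [0,0,0]},
  {"xyz": [0,0,9],"rot": [0,0,0]},
  {"xyz": [0.3,2,10],"rot": [0,0,-2]},
  {"xyz": [1,5,10],"rot": [0,0,-4]},
  {"xyz": [2,9,10],"rot": [0,0,-7]},
  {"xyz": [3.2,13,10],"rot": [0,0,-10]},
  {"xyz": [4.5,17,10],"rot": [0,0,-13]},
  {"xyz": [5.8,20.5,10],"rot": [0,0,-14.4]},
])

```text
t: 73.15
tool_pos: [0.5346, -0.0546, 0.25]
orientation: [-2.316, 2.121, -0.001]
force: [0.3, -0.1, -1.9]
opening: 0.0361
```

Request:
carry_out([
  {"xyz": [1.2,3,-1],"rot": [0,0,0]},
  {"xyz": [2.2,5,-3],"rot": [0,0,0]},
  {"xyz": [2.7,5.8,-6],"rot": [0,0,0]},
  {"xyz": [2.7,5.8,-7.4],"rot": [0,0,0]},
  {"xyz": [2.7,5.8,-7.4],"rot": [0,0,0]},
  {"xyz": [2.7,5.8,-7.4],"rot": [0,0,0]},
])

```text
t: 73.75
tool_pos: [0.5612, 0.0009, 0.1759]
orientation: [2.318, -2.121, 0.0]
force: [-0.0, 0.2, -0.5]
opening: 0.0357
```

Run:
```python
from h import *
snap("side","s44",(220,150,350,310),4.6)
plan(-84.9,0,(.5615,.0019,.175),1)
```

```text
t 73.8 tcp [0.5618 0.0008 0.1768] yaw -84.92 tz [ 0.002 -0.    -1.   ] op 0.0356 F [ 0.6  0.2 -1.5] q [-5.  3. 96.  0. 81. 80.]
rot [0.01 0.1  0.02] 0.1 d(cm) [-0.03  0.11 -0.18]
[0.0, 0.1, 0.0]
```

View pics/s44.png

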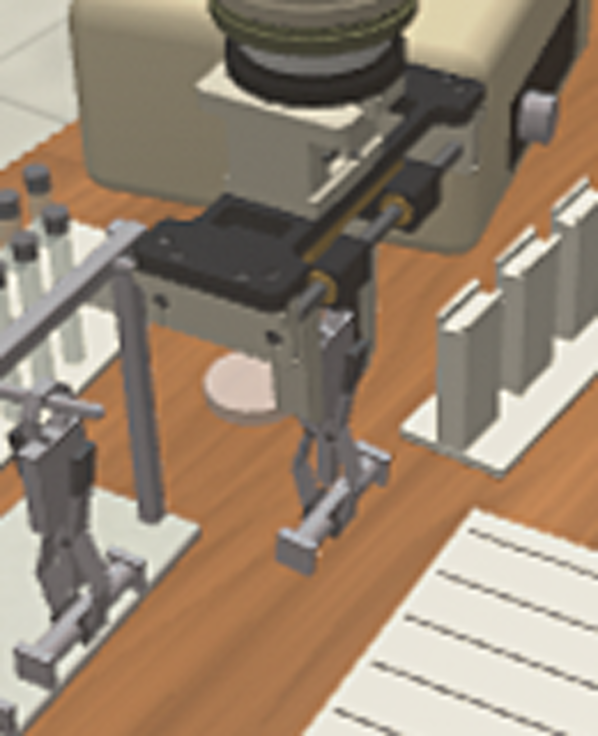

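Request:
carry_out([
  {"xyz": [1.5,0.24,-0.1],"rot": [0,0,0]},
  {"xyz": [3,0.37,-0.1],"rot": [0,0,0]},
  {"xyz": [4,0.46,-0.1],"rot": [0,0,0]},
  {"xyz": [5,0.55,-0.1],"rot": [0,0,0]},
  {"xyz": [6,0.63,-0.2],"rot": [0,0,0]},
  {"xyz": [7,0.72,-0.3],"rot": [0,0,0]},
  {"xyz": [7.8,0.79,-0.3],"rot": [0,0,0]},
  {"xyz": [7.8,0.79,-0.3],"rot": [0,0,0]},
  {"xyz": [7.8,0.79,-0.3],"rot": [0,0,0]},
])

```text
t: 74.7
tool_pos: [0.6391, 0.0097, 0.1719]
orientation: [2.319, -2.119, -0.001]
force: [-0.3, -0.3, -0.8]
opening: 0.0357
```

Run:
```python
from h import *
snap("side","s45",(220,150,350,310),4.6)
plan(-84.9,0,(.6392,.0089,.164),1)
```

```text
t 74.75 tcp [0.639  0.0097 0.1719] yaw -84.86 tz [-0.001  0.    -1.   ] op 0.0358 F [ 0.5  0.4 -1.7] q [-4. 16. 83.  0. 82. 81.]
rot [-0.02 -0.04 -0.04] 0.1 d(cm) [ 0.02 -0.08 -0.79]
[-0.0, -0.0, -0.0]
```

View pics/s45.png

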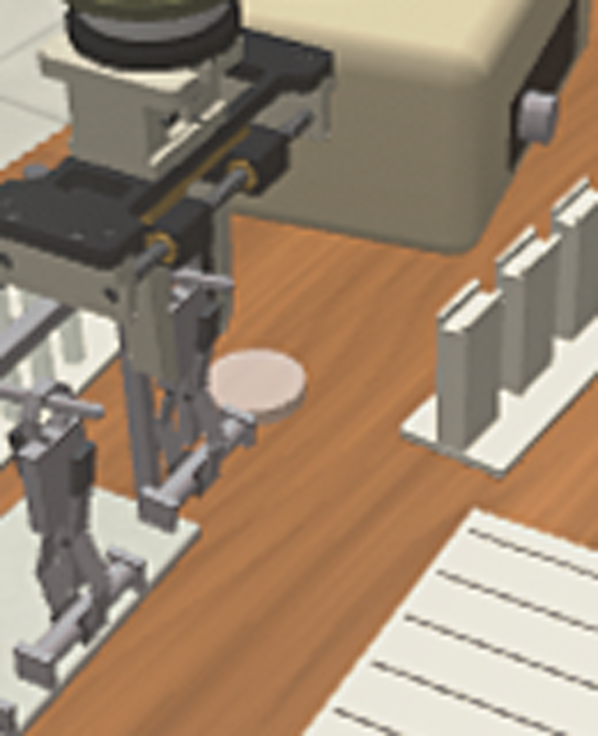

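Request:
carry_out([
  {"xyz": [0,-0.05,-0.3],"rot": [0,0,0]},
  {"xyz": [0,-0.05,-0.6],"rot": [0,0,0]},
  {"xyz": [0,-0.05,-0.8],"rot": [0,0,0]},
  {"xyz": [0,-0.05,-0.9],"rot": [0,0,0]},
  {"xyz": [0,-0.05,-0.95],"rot": [0,0,0]},
  {"xyz": [0,-0.05,-0.95],"rot": [0,0,0]},
])

```text
t: 75.35
tool_pos: [0.6395, 0.0091, 0.1633]
orientation: [-2.318, 2.119, -0.001]
force: [-1.7, 0.3, 3.8]
opening: 0.0358
```

Seated. Release, rise, and back away toward the start for a clear view.

Request:
carry_out([
  {"xyz": [0,0,0],"rot": [0,0,0]},
  {"xyz": [0,0,0],"rot": [0,0,0]},
  {"xyz": [0,0,0],"rot": [0,0,0]},
  {"xyz": [0,0,0],"rot": [0,0,0]},
  {"xyz": [0,0,0],"rot": [0,0,0]},
  {"xyz": [0,0,2],"rot": [0,0,0]},
  {"xyz": [0,0,4],"rot": [0,0,0]},
  {"xyz": [0,0,8],"rot": [0,0,0]},
  {"xyz": [-3,-2,12],"rot": [0,0,0]},
  {"xyz": [-7,-5,13],"rot": [0,0,0]},
], grip=0.6)

```text
t: 76.35
tool_pos: [0.5741, -0.038, 0.2963]
orientation: [-2.318, 2.114, -0.008]
force: [0.6, -1.0, 2.1]
opening: 0.0558
```

Request:
carry_out([
  {"xyz": [-2,-4,0],"rot": [0,0,0]},
  {"xyz": [-4,-8,0],"rot": [0,0,0]},
  {"xyz": [-6,-12,0],"rot": [0,0,0]},
  {"xyz": [-9,-16,0],"rot": [0,0,0]},
  {"xyz": [-12,-20,0],"rot": [0,0,0]},
  {"xyz": [-15,-24,0],"rot": [0,0,0]},
  {"xyz": [-18,-28,0],"rot": [0,0,0]},
  {"xyz": [-20,-32,0],"rot": [0,0,0]},
  {"xyz": [-22,-36,0],"rot": [0,0,0]},
  {"xyz": [-22,-38,0],"rot": [0,0,0]},
])

```text
t: 77.35
tool_pos: [0.3497, -0.4215, 0.2918]
orientation: [2.314, -2.123, 0.0]
force: [0.8, -0.4, -0.3]
opening: 0.056
```

Run:
```python
from h import *
st()
snap("side","s46",(110,120,450,390),2.3)
snap("top","t46",(100,130,520,350),1.9)
crop("pics/s46_raw.png","pics/s46b.png",(130,200,300,380),4.4/1.3)
```

```text
t 77.35 tcp [ 0.3497 -0.4215  0.2918] yaw -85.07 tz [-0.001 -0.001 -1.   ] op 0.056 F [ 0.8 -0.4 -0.3] q [-56.  -2.  89.  -0.  93.  29.]
```

View pics/s46.png

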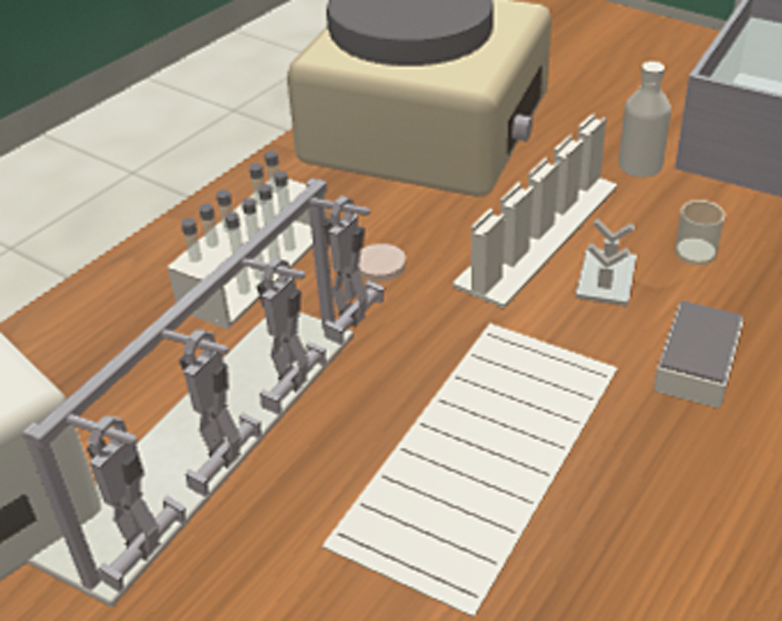

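View pics/t46.png

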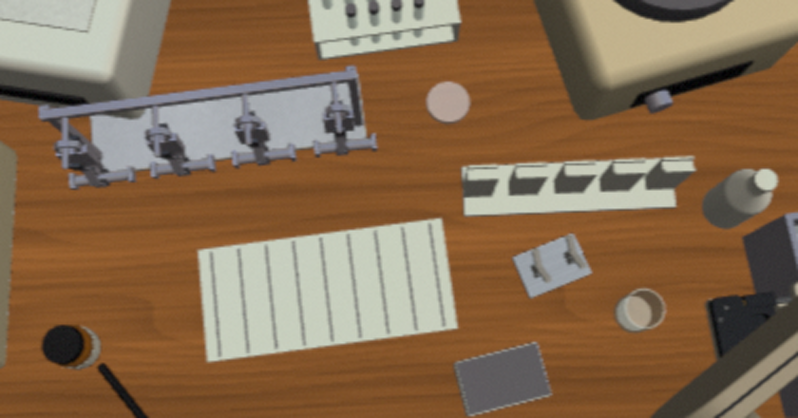

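View pics/s46b.png

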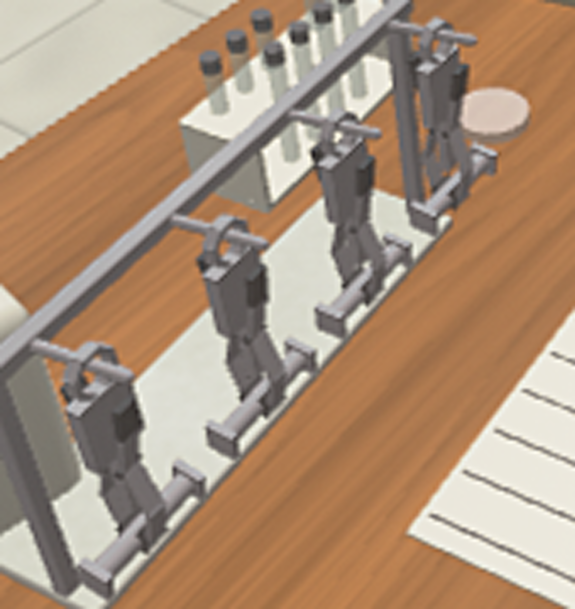

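Run:
```python
from h import *
top=[((74,182),(130,175)),((155,170),(212,163)),((236,159),(293,152)),((317,147),(374,142))]
side=[((97,578),(190,480)),((222,437),(302,357)),((332,320),(400,247)),((427,215),(487,158))]
for t,s in zip(top,side):
    P=[tri((a[0]/1.9+100,a[1]/1.9+130),(b[0]/3.385+130,b[1]/3.385+200)) for a,b in zip(t,s)]
    d=P[1][0]-P[0][0]; print(P[0][0].round(3),P[1][0].round(3),[round(p[1],4) for p in P],"tilt",np.degrees(np.arctan2(d[2],np.hypot(d[0],d[1]))).round(1),"len",np.linalg.norm(d).round(3))
for n,a,boxes in (("top","t46",{"beaker":(420,278,455,310),"jar":(118,295,158,328),"bottle":(465,212,512,255)}),("side","s46",{"beaker":(400,200,430,240),"jar":(228,415,270,470),"bottle":(378,145,405,200)})):
    A=cv2.imread(f"pics/{n}0.png").astype(int);B=cv2.imread(f"pics/{a}_raw.png").astype(int)
    for k,(x0,y0,x1,y1) in boxes.items():
        D=abs(A-B)[y0:y1,x0:x1].max(2); print(n,k,"mean",D.mean().round(2),"frac>40",(D>40).mean().round(3))
```

```text
[0.602 0.358 0.069] [0.608 0.286 0.069] [np.float64(0.0031), np.float64(0.0019)] tilt 0.0 len 0.073
[0.614 0.254 0.07 ] [0.62  0.18  0.066] [np.float64(0.0031), np.float64(0.0014)] tilt -2.7 len 0.074
[0.623 0.149 0.069] [0.629 0.074 0.07 ] [np.float64(0.0014), np.float64(0.0012)] tilt 0.4 len 0.074
[0.633 0.042 0.073] [ 0.638 -0.032  0.068] [np.float64(0.0008), np.float64(0.0008)] tilt -3.5 len 0.074
top beaker mean 1.95 frac>40 0.0
top jar mean 2.51 frac>40 0.0
top bottle mean 1.97 frac>40 0.0
side beaker mean 2.64 frac>40 0.0
side jar mean 2.13 frac>40 0.0
side bottle mean 2.66 frac>40 0.0
```

Run:
```python
from h import *
print(close_job())
```

```text
the job is handed in; nothing more can be done
None
```

All four rods hang on the drying stand, one pair of forceps to a peg, and the job was handed in at about 77 s of the 210 s allowed. Each rod was laid in the vee, clamped at its middle by forceps lowered over it, regripped across the rigid plate, and hung by the eye.

Last checks before hand-in:
- **Rods:** all four are on pegs and the drip mat is empty. The rod centres triangulate to about 0.069 m, which is the height expected for a hung rod.
- **Level:** the measured tilts are 0.0, -2.7, 0.4 and -3.5 degrees. At this picture scale the two non-zero ones are within my pixel-reading error (about 3 degrees), so I could not confirm level more finely than that.
- **Beaker, jar and wash bottle:** the picture patches around them are unchanged from the start in both cameras.
- **Robot:** it stood clear of everything, and the highest tool force reported was about 14 N.

Three small things disagreed or went wrong along the way:
- On the first rod I began lifting just before the gripper had fully closed on the plate. The eye then sat a few millimetres low and brushed the peg on the way in, at about 4 N. I raised it and it seated normally.
- The second rod was first gripped a little high on the mat, so I reopened and gripped it again.
- The side camera placed the vee about 3 mm off the top camera's reading along the rod direction. I went by the combined estimate, and all four rods seated.

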